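Rack and cap the sample tubes, then seat the keeper plate

TASK

Stand every sample tube that is on the bench upright in a pocket of its own in the wooden rack and press its flip cap fully shut. When all are in and shut, lower the plywood keeper plate over the rack's two locating pins until it rests flush on both pillar shoulders, and leave it there. Leave the other things on the bench where they are.

Things in the scene. Friction and masses are not known exactly. Their poses are not given: they have to be found in the camera images.
- tube_rack: Rack, fixed: light wooden block 60 (its x) x 272 (its y) x 50 mm high, origin under its centre, z up. Four round pockets in its top, 31 mm across, axes at x 0, y -66, -22, 22, 66 mm, floor at z 6 mm. A metal pillar at each end (y -118, 118): 18 mm thick up to a shoulder at z 108 mm, then a 12 mm locating pin to z 121 that tapers to its tip at z 130.
- seat (a point): Midway between the two pillar shoulders, 108 mm above the rack's underside: where the keeper plate's origin lies when the plate rests flush.
- keeper: Keeper plate, loose, flat on the bench: plywood strip 56 (its x) x 272 (its y) x 8 mm, 0.25 kg, a 15 mm hole at y -118 and 118 mm. In the middle an upright dark grip bar 18 mm thick (x), 70 long (y), z 8 to 44 mm. Origin under its centre, z up; either way round will do. Seated, it lies 5.5 mm above the shut caps; an open cap keeps it from going home.
- pocket0 (a point): Centre of the floor of rack pocket 0, 6 mm above the rack's underside, 44 mm below its top; pockets are numbered from the rack's -y end.
- pocket1 (a point): Centre of the floor of rack pocket 1, 6 mm above the rack's underside, 44 mm below its top; pockets are numbered from the rack's -y end.
- pocket2 (a point): Centre of the floor of rack pocket 2, 6 mm above the rack's underside, 44 mm below its top; pockets are numbered from the rack's -y end.
- pocket3 (a point): Centre of the floor of rack pocket 3, 6 mm above the rack's underside, 44 mm below its top; pockets are numbered from the rack's -y end.
- tube0: Sample tube 0 of up to four alike (some may be absent): loose white cylinder 28 mm in diameter, 90 mm tall, 80 g, standing on the bench, foot bevelled to 22 mm, grey flip cap on top. Origin at the centre of its foot, z up. The cap is hinged on its +y side.
- tube0_cap (a joint): Cap of tube 0: 0 shut, 1.7 rad fully open. Disc 28 mm wide, 6 thick, hinge 15 mm from the tube's axis (+y), 90 mm up; tab 34 mm from the hinge; shut, its top is 96.5 mm up. Light friction hinge (4 mN m), no spring or latch; stays as left. Pushing it can topple a tube that stands free. When steep it must be tipped over from behind (+y side), then pressed down.
- tube1: Sample tube 1 of up to four alike (some may be absent): loose white cylinder 28 mm in diameter, 90 mm tall, 80 g, standing on the bench, foot bevelled to 22 mm, grey flip cap on top. Origin at the centre of its foot, z up. The cap is hinged on its +y side.
- tube1_cap (a joint): Cap of tube 1: 0 shut, 1.7 rad fully open. Disc 28 mm wide, 6 thick, hinge 15 mm from the tube's axis (+y), 90 mm up; tab 34 mm from the hinge; shut, its top is 96.5 mm up. Light friction hinge (4 mN m), no spring or latch; stays as left. Pushing it can topple a tube that stands free. When steep it must be tipped over from behind (+y side), then pressed down.
- tube2: Sample tube 2 of up to four alike (some may be absent): loose white cylinder 28 mm in diameter, 90 mm tall, 80 g, standing on the bench, foot bevelled to 22 mm, grey flip cap on top. Origin at the centre of its foot, z up. The cap is hinged on its +y side.
- tube2_cap (a joint): Cap of tube 2: 0 shut, 1.7 rad fully open. Disc 28 mm wide, 6 thick, hinge 15 mm from the tube's axis (+y), 90 mm up; tab 34 mm from the hinge; shut, its top is 96.5 mm up. Light friction hinge (4 mN m), no spring or latch; stays as left. Pushing it can topple a tube that stands free. When steep it must be tipped over from behind (+y side), then pressed down.
- tube3: Sample tube 3 of up to four alike (some may be absent): loose white cylinder 28 mm in diameter, 90 mm tall, 80 g, standing on the bench, foot bevelled to 22 mm, grey flip cap on top. Origin at the centre of its foot, z up. The cap is hinged on its +y side.
- tube3_cap (a joint): Cap of tube 3: 0 shut, 1.7 rad fully open. Disc 28 mm wide, 6 thick, hinge 15 mm from the tube's axis (+y), 90 mm up; tab 34 mm from the hinge; shut, its top is 96.5 mm up. Light friction hinge (4 mN m), no spring or latch; stays as left. Pushing it can topple a tube that stands free. When steep it must be tipped over from behind (+y side), then pressed down.
- flux_bottle: bystander: cream bottle with a red nozzle, 48 mm by 103 mm tall; origin under its centre
- solder_spool: bystander: spool 55 mm across, 40 mm tall; origin under its centre
- glass_cutter: bystander: slim brass-handled cutter 136 mm long, lying; origin under its middle
Mind the look-alikes: they are no part of the job. Leave any orange look-alike of the tube3 alone.

How it is judged:
On the way, in this order (a step that is already met when the one before it is completed fails the run):
1. every tube present stands in a pocket of the rack with its cap shut ((distance between tube0 and pocket0 below 0.006 m or distance between tube0 and pocket1 below 0.006 m or distance between tube0 and pocket2 below 0.006 m or distance between tube0 and pocket3 below 0.006 m) and angle between each of tube0, tube1, tube2, tube3's own z axis and vertical below 0.15 rad and value of joint each of tube0_cap, tube1_cap, tube2_cap, tube3_cap below 0.08 rad and (distance between tube1 and pocket0 below 0.006 m or distance between tube1 and pocket1 below 0.006 m or distance between tube1 and pocket2 below 0.006 m or distance between tube1 and pocket3 below 0.006 m) and (distance between tube2 and pocket0 below 0.006 m or distance between tube2 and pocket1 below 0.006 m or distance between tube2 and pocket2 below 0.006 m or distance between tube2 and pocket3 below 0.006 m) and (distance between tube3 and pocket0 below 0.006 m or distance between tube3 and pocket1 below 0.006 m or distance between tube3 and pocket2 below 0.006 m or distance between tube3 and pocket3 below 0.006 m)), for 0.2 s.
2. the keeper plate rests flush on both pillar shoulders, pins through its holes (distance between keeper and seat below 0.004 m and angle between the z axis of keeper and the z axis of tube_rack, either way round below 0.03 rad and angle between the y axis of keeper and the y axis of tube_rack, either way round below 0.04 rad and linear speed of keeper below 0.02 m/s), for 0.2 s.
At the end, for the whole second after the job is handed in: Every tube present stands in a rack pocket (foot within 6 mm of the pocket floor's centre, within 0.15 rad of upright) with its cap within 0.08 rad of shut; the keeper plate's origin is within 4 mm of the seat, level with the rack within 0.03 rad, along it within 0.04 rad, and at rest (all of step 1 and all of step 2); the robot touches nothing.
It fails at once if the flux bottle is moved by more than 40 mm (distance of flux_bottle from where it was at the start of the episode above 0.04 m).
It fails at once if the solder spool is moved by more than 40 mm (distance of solder_spool from where it was at the start of the episode above 0.04 m).
It fails at once if the glass cutter is moved by more than 40 mm (distance of glass_cutter from where it was at the start of the episode above 0.04 m).
Of tube0, tube1, tube2, tube3 only 3 to 4 are there at a start; the rules pass over those that are not, and their reading is None.
At some moment in a run one of keeper may be knocked a few centimetres aside while the robot is not near it.
It also fails if it takes over 210 s, if anything falls off the work surface, if the arm or the gripper's body presses on something with over 40 N, if the wrist force passes 120 N, or if a joint passes its speed limit or range.

ROBOT

A 7-joint arm with a two-finger parallel gripper is mounted at the origin on a cart in front of the work surface, level with it; the furniture and walls round the work are solid. World frame = base frame: x ahead of the robot, y to its left, z up, the work surface at z = 0. Lengths are in m, angles in rad, forces in N, time in s.
With the tool pointing down it reaches from about 0.425 to 0.875 m from the base axis. Payload 8.4 kg.
Tool frame: the origin (TCP) lies between the finger pads; the fingertips stand 17 mm ahead of it and the grasp point (between the pads) lies 2 mm behind it; z points along the fingers, x is the direction in which the jaws open and shut, and the axes are right-handed (so a half turn about z gives the same grasp; the last joint's range is limited). The gripper opens to 87 mm and grips with 3 to 60 N. Pads are 19 mm wide; open, the fingers measure 117 mm over their backs; the gripper's body (75 mm by 190 mm) begins 51 mm behind the grasp point.
Start: joints at [-1.356, 0.333, 0.04, 1.465, -0.013, 1.343, -0.059], TCP at [0.201, 0.618, 0.24] pointing down, gripper open.
Joint ranges: [-2.58, 2.58], [-0.38, 2.09], [-1.3, 1.39], [0.25, 2.4], [-1.5, 4.64], [0.08, 2.09], [-2.65, 2.65]. Speed limits (rad/s): [2.22, 2.22, 2.79, 2.79, 3.14, 3.14, 3.14].

INTERFACE

Orientations are given as a rotation vector (axis times angle).
In Python, from workcell import r, eyes gives the robot as it stands.
- The arm moves only by the tool drive_tool, never from a script. Its argument "targets" is a list of rows, each an object of numbers: "tx", "ty", "tz": the shift along the tool's x, y, z in cm; "rx", "ry", "rz": the turn, a rotation vector about the tool's x, y, z in rad; "grip": the closure in counts, from 0 (fully open) to 255 (shut). A call has 1 to 8 rows; each row shifts and turns the commanded pose from where the row before left it, along the tool's axes as they then stand; what a row does not reach is not made up. A row lasts 1/8 s, in which the tool goes at most 62.5 mm and 10.7 degrees, less where a joint would pass 70% of its speed; a pose out of reach is approached as far as the arm can. A call is refused whole if a number of a shift passes 6.25 or a number of a turn 0.188, either way. A call with a gripper value outside its range is refused whole. The fingers move at their own pace and stop on an object; the grip force is fixed at half the most. Time passes only in rows, so rows that do not move let the fingers close. It gives the time, the measured TCP pose, the force and the opening at its end, in the units of the state.
- r.state(): the state, without advancing time (a new reading comes with each control period).
- eyes.read_camera(name): name is "scene" or "top"; returns a dict with "img" (400x640x3 uint8, red, green, blue), "depth" (400x640 float32, m along the optical axis (not along the pixel's ray), 0 where there is no reading), "fx", "fy", "cx", "cy" (pixels), "world_from_camera" (4x4, takes a point from camera to world coordinates). Camera axes: x right, y up, looking along -z (the intrinsics and any distortion apply to the point x, -y, -z); pixel columns grow to the right and rows downward; lengths in m; the calibration is good to about 2 mm. A picture is of the moment at which its call begins.
- r.sign_off(): hands the job in, once; it reports no verdict.
The state is a dict: "time_s": time; "q": joint angles; "qvel": joint speeds; "joint_efforts": joint torques, N m; "eef_pos": TCP position; "orientation": TCP orientation; "ft_force": force on the tool from outside, world axes, zero at the start; "ft_torque": the same for the moment, N m; "opening": opening from 0.0 (shut) to 1.0 (fully open).
Only numpy, scipy, OpenCV 4.12 (cv2) and the standard library are available. Lean on these libraries where they do the work, as an engineer would, in place of code of your own. Each camera call takes 0.05 s, during which the arm holds its last target.

## Working session

There is one attempt and no reset: what is moved stays moved. The work goes in short steps, Python scripts to look and compute and a tool call to move; the robot and the scene stay as the last step left them, time stands still between calls to the robot, and variables do not carry over. Pictures are saved under pics/ and viewed, and the job is handed in when it is done.

Besides the shell and the picture viewer there is one more tool, called after "Emit:" as name([rows], argument=value, ...), one row to a line, values as JSON. drive_tool: Moves the arm, as the interface text tells. Its arguments: {"type":"object","properties":{"targets":{"type":"array","items":{"type":"object","properties":{"tx":{"type":"number"},"ty":{"type":"number"},"tz":{"type":"number"},"rx":{"type":"number"},"ry":{"type":"number"},"rz":{"type":"number"},"grip":{"type":"number"}}}}},"required":["targets"]}

```bash
ls; mkdir -p pics; cat > h.py <<'E'
import numpy as np, cv2
from workcell import r, eyes
def snap(name,fn=None):
    c=eyes.read_camera(name)
    np.savez('%s.npz'%(fn or name),**c)
    return c
def load(fn): 
    return dict(np.load('%s.npz'%fn))
def p3(c,u,v,d=None):
    z=c['depth'][int(round(v)),int(round(u))] if d is None else d
    x=(u-c['cx'])/c['fx']*z; y=(v-c['cy'])/c['fy']*z
    return (c['world_from_camera']@np.array([x,-y,-z,1]))[:3]
def cloud(c):
    H,W=c['depth'].shape
    u,v=np.meshgrid(np.arange(W),np.arange(H)); z=c['depth']
    P=np.stack([(u-c['cx'])/c['fx']*z,-(v-c['cy'])/c['fy']*z,-z,np.ones_like(z)],-1)
    return (P@c['world_from_camera'].T)[...,:3]
def plane(c,u,v,h):
    a=p3(c,u,v,1.0); o=c['world_from_camera'][:3,3]
    return o+(a-o)*(h-o[2])/(a[2]-o[2])
def save(c,fn,crop=None,s=1):
    im=c['img'][...,::-1]
    if crop: im=im[crop[1]:crop[3],crop[0]:crop[2]]
    im=cv2.resize(im,None,fx=s,fy=s,interpolation=cv2.INTER_CUBIC)
    cv2.imwrite('pics/'+fn,im)
E
python3 - <<'E'
from h import *
for n in('scene','top'):
    c=snap(n); save(c,n+'0.png'); print(n,c['fx'],c['cx'],c['cy'],c['world_from_camera'].round(3).tolist())
print(r.state())
E
```

```text
pics
scene 471.9349701013255 325.1986643864568 199.6119250082402 [[0.448, 0.62, -0.645, -0.254], [-0.894, 0.31, -0.323, -0.398], [-0.0, 0.721, 0.693, 0.889], [0.0, 0.0, 0.0, 1.0]]
top 424.0515206699723 320.6970817715757 198.5595834924904 [[-0.0, 0.989, -0.148, 0.319], [-1.0, -0.0, -0.002, -0.04], [-0.002, 0.148, 0.989, 1.119], [0.0, 0.0, 0.0, 1.0]]
{'time_s': 0.1, 'q': array([-1.35622459,  0.33383857,  0.03989367,  1.46616374, -0.01338091,
        1.3432637 , -0.05853998]), 'qvel': array([ 0.00146147, -0.00267097, -0.00083794, -0.00090114,  0.00078924,
       -0.00058005,  0.00064481]), 'joint_efforts': array([ 4.53175584e-03, -6.57807326e+01,  1.34051152e+00, -4.04707253e+01,
       -5.95692149e-02,  4.09558613e-02,  4.09895324e-05]), 'eef_pos': array([0.20054468, 0.61789168, 0.23875889]), 'orientation': array([ 2.54056334e+00,  1.84644315e+00, -1.67133322e-03]), 'ft_force': array([-0.20246664, -1.38995073, -0.08500313]), 'ft_torque': array([ 0.02151218,  0.0033413 , -0.03004438]), 'opening': 1.000234940452915}
```

View pics/scene0.png

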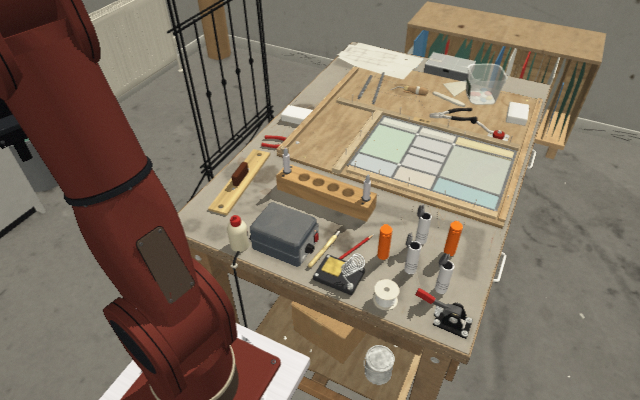

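View pics/top0.png

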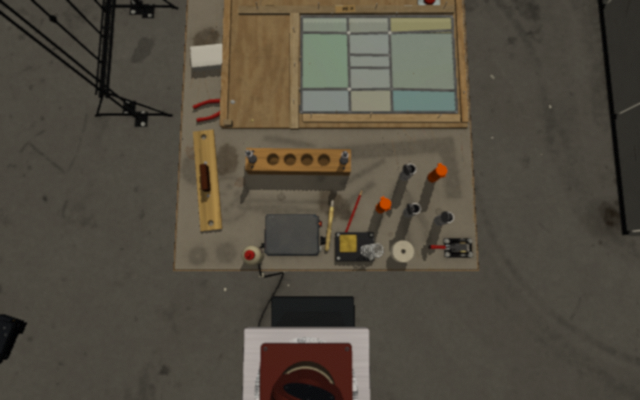

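```bash
python3 - <<'E'
from h import *
c=load('scene'); save(c,'s1.png',(360,190,500,340),5)
c=load('top'); save(c,'t1.png',(365,150,485,260),6);save(c,'t2.png',(180,120,370,245),4)
E
```

```text
(no output)
```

View pics/s1.png

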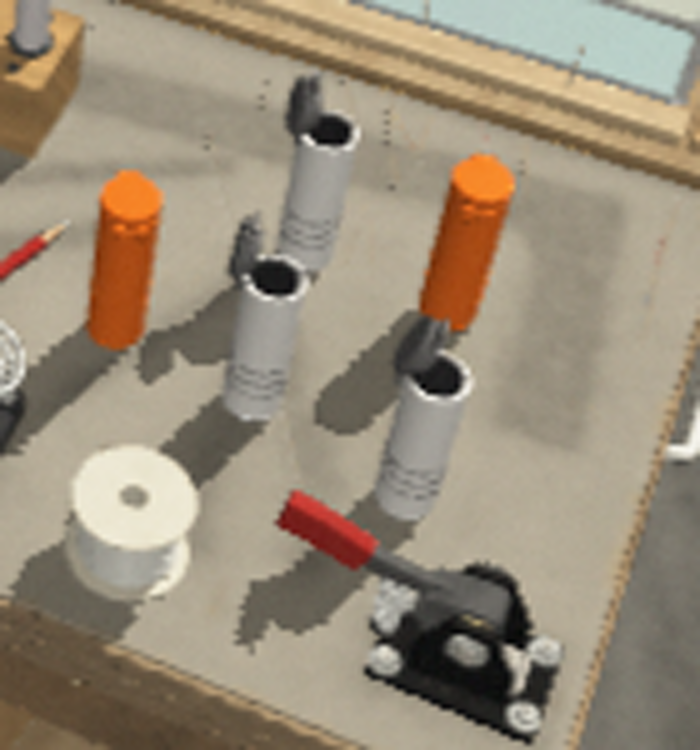

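View pics/t1.png

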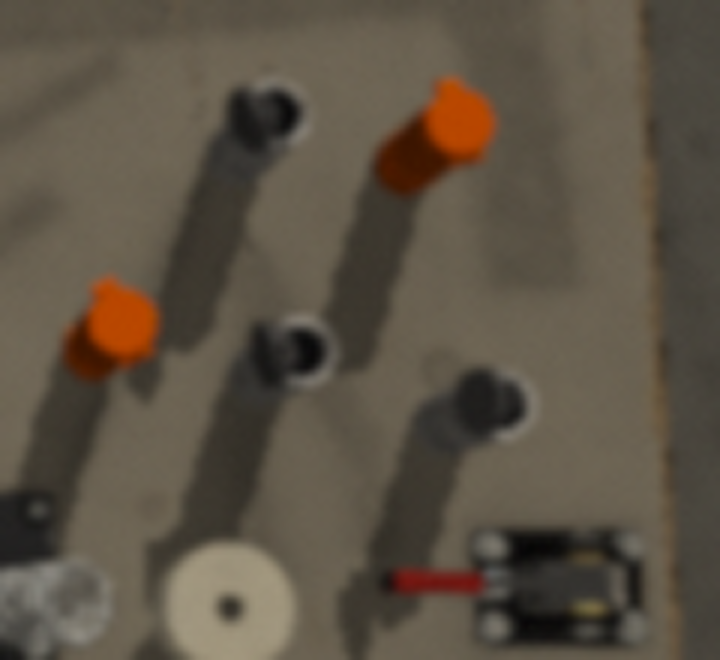

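View pics/t2.png

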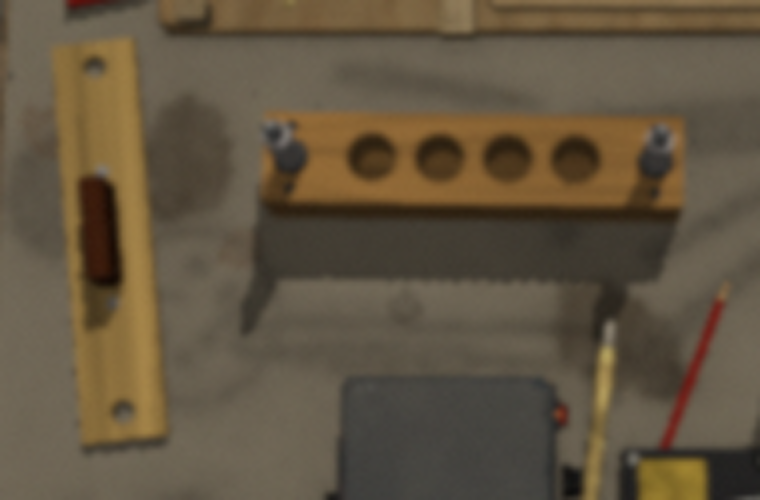

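```bash
python3 - <<'E'
from h import *
from scipy.optimize import least_squares
t=load('top'); s=load('scene')
Pt=cloud(t).reshape(-1,3); Ps=cloud(s).reshape(-1,3)
for n,(u,v) in dict(A=(273,113),B=(300,350),C=(500,404)).items():
    g=plane(t,365+u/6-.4,150+v/6-.4,.09); print(n,'pix',g.round(4))
    for nm,P in(('top',Pt),('scene',Ps)):
        d=np.hypot(P[:,0]-g[0],P[:,1]-g[1])
        m=(d<.022)&(P[:,2]>.015)&(P[:,2]<.088)
        Q=P[m]
        f=lambda p:np.hypot(Q[:,0]-p[0],Q[:,1]-p[1])-.014
        if m.sum()>10:
            z=least_squares(f,g[:2],loss='soft_l1',f_scale=.002);print(nm,m.sum(),z.x.round(4),np.sqrt(np.mean(z.fun**2)).round(4))
        m=(d<.04)&(P[:,2]>.094)&(P[:,2]<.14)
        Q=P[m]; print('  cap',m.sum(),Q.mean(0).round(4),Q.min(0).round(3),Q.max(0).round(3))
        xy=Q[:,:2]-Q[:,:2].mean(0); w,V=np.linalg.eigh(xy.T@xy); print('  caplong dir',V[:,1].round(3))
# rack holes in top image crop 4x origin (180,120), plane z=.05
H=[(372,157),(440,157),(507,157),(575,157)]
for u,v in H: print('hole',plane(t,180+u/4-.4,120+v/4-.4,.05).round(4))
# rack top points
for nm,P in(('top',Pt),('scene',Ps)):
    m=(abs(P[:,2]-.05)<.003)&(P[:,0]>.45)&(P[:,0]<.62)&(P[:,1]>-.15)&(P[:,1]<.25)
    Q=P[m].astype(np.float32); print(nm,'rack',cv2.minAreaRect(Q[:,:2]))
    print(Q[:,2].mean())
    m=(P[:,2]>.07)&(P[:,2]<.135)&(P[:,0]>.45)&(P[:,0]<.6)
    for sg in(0,1):
        q=P[m&((P[:,1]>.06)==sg)&(abs(P[:,1]-.06)<.2)]; print('pillar',len(q),q.mean(0),q.min(0),q.max(0))
    m=(abs(P[:,2]-.008)<.004)&(P[:,1]>.2)&(P[:,1]<.34)&(P[:,0]>.3)&(P[:,0]<.65)
    Q=P[m].astype(np.float32); print(nm,'keeper',cv2.minAreaRect(Q[:,:2]))
    m=(P[:,2]>.03)&(P[:,2]<.06)&(P[:,1]>.2)&(P[:,1]<.36)&(P[:,0]>.38)&(P[:,0]<.55)
    Q=P[m].astype(np.float32); print(nm,'bar',cv2.minAreaRect(Q[:,:2]),len(Q))
    m=P[:,2]; 
for u,v in((95,66),(122,411)): print('khole',plane(t,180+u/4-.4,120+v/4-.4,.008).round(4))
for a in((290,158),(655,165)): print('pillarbase px', plane(t,180+a[0]/4,120+a[1]/4,.05))
E
```

```text
A pix [ 0.5481 -0.2597  0.09  ]
top 66 [ 0.5482 -0.2606] 0.0013
  cap 79 [ 0.5418 -0.2467  0.1105] [ 0.529 -0.263  0.094] [ 0.558 -0.238  0.124]
  caplong dir [-0.955 -0.296]
scene 250 [ 0.5479 -0.2611] 0.0015
  cap 71 [ 0.5384 -0.2494  0.1106] [ 0.528 -0.257  0.096] [ 0.552 -0.24   0.126]
  caplong dir [-0.873 -0.488]
B pix [ 0.4494 -0.2677  0.09  ]
top 54 [ 0.4491 -0.2673] 0.0024
  cap 75 [ 0.4458 -0.2525  0.1099] [ 0.433 -0.275  0.094] [ 0.459 -0.246  0.126]
  caplong dir [-0.995 -0.105]
scene 272 [ 0.4492 -0.2681] 0.0014
  cap 64 [ 0.4408 -0.255   0.1116] [ 0.431 -0.272  0.094] [ 0.456 -0.246  0.125]
  caplong dir [-0.991 -0.134]
C pix [ 0.4273 -0.3481  0.09  ]
top 75 [ 0.4275 -0.3478] 0.0007
  cap 98 [ 0.4269 -0.3362  0.1099] [ 0.413 -0.349  0.096] [ 0.44  -0.328  0.125]
  caplong dir [-0.997 -0.075]
scene 283 [ 0.4275 -0.3486] 0.0014
  cap 89 [ 0.4226 -0.3385  0.1095] [ 0.411 -0.347  0.095] [ 0.44  -0.329  0.122]
  caplong dir [-0.976 -0.22 ]
hole [0.5825 0.0863 0.05  ]
hole [0.5825 0.0424 0.05  ]
hole [ 0.5825 -0.001   0.05  ]
hole [ 0.5824 -0.0449  0.05  ]Traceback (most recent call last):
  File "<stdin>", line 23, in <module>
cv2.error: OpenCV(4.12.0) /io/opencv/modules/imgproc/src/convhull.cpp:143: error: (-215:Assertion failed) total >= 0 && (depth == CV_32F || depth == CV_32S) in function 'convexHull'
```

```bash
python3 - <<'E'
from h import *
t=load('top'); s=load('scene')
Pt=cloud(t).reshape(-1,3); Ps=cloud(s).reshape(-1,3)
for nm,P in(('top',Pt),('scene',Ps)):
    m=(abs(P[:,2]-.05)<.004)&(abs(P[:,0]-.5825)<.06)&(abs(P[:,1]-.02)<.17)
    Q=P[m].astype(np.float32); print(nm,'rack',len(Q),cv2.minAreaRect(np.ascontiguousarray(Q[:,:2])),Q[:,2].mean())
    m=(P[:,2]>.06)&(P[:,2]<.135)&(abs(P[:,0]-.5825)<.06)
    for sg in(-.0973,.1387):
        q=P[m&(abs(P[:,1]-sg)<.03)]; print('pillar',len(q),q.mean(0),q.min(0),q.max(0))
    m=(abs(P[:,2]-.008)<.004)&(P[:,1]>.18)&(P[:,1]<.36)&(P[:,0]>.3)&(P[:,0]<.68)
    Q=P[m].astype(np.float32); print(nm,'keeper',cv2.minAreaRect(np.ascontiguousarray(Q[:,:2])))
    m=(P[:,2]>.03)&(P[:,2]<.06)&(P[:,1]>.18)&(P[:,1]<.36)&(P[:,0]>.4)&(P[:,0]<.65)
    Q=P[m].astype(np.float32); print(nm,'bar',cv2.minAreaRect(np.ascontiguousarray(Q[:,:2])),len(Q))
for u,v in((95,66),(122,411)): print('khole',plane(t,180+u/4-.4,120+v/4-.4,.008).round(4))
save(s,'s2.png',(260,130,390,225),6)
E
```

```text
top rack 1724 ((0.5811243057250977, 0.021774768829345703), (0.271897554397583, 0.06160253658890724), 88.9744644165039) 0.049939413
pillar 74 [ 0.57556246 -0.09546179  0.10086326] [ 0.57020892 -0.10504686  0.06024816] [ 0.5862421  -0.08736191  0.1314775 ]
pillar 84 [0.57905476 0.13719296 0.10024841] [0.57334393 0.13080368 0.06011959] [0.59077575 0.14786113 0.13357445]
top keeper ((0.4902784824371338, 0.26109281182289124), (0.3786427974700928, 0.1609908640384674), 0.2800425589084625)
top bar ((0.5374402403831482, 0.26652419567108154), (0.0694834515452385, 0.01872497797012329), 7.045052528381348) 210
scene rack 1241 ((0.5801208019256592, 0.020574845373630524), (0.2751723527908325, 0.06583800166845322), 89.10427856445312) 0.04931402
pillar 141 [ 0.57382492 -0.09905317  0.094769  ] [ 0.56701649 -0.10633274  0.06104393] [ 0.58769949 -0.08957539  0.13074357]
pillar 130 [0.57754362 0.13580773 0.09419712] [0.57077568 0.12873873 0.06022187] [0.59123949 0.14749321 0.1309487 ]
scene keeper ((0.517985463142395, 0.2510293126106262), (0.3236352503299713, 0.14183653891086578), 0.12254587560892105)
scene bar ((0.5355124473571777, 0.26518404483795166), (0.06981168687343597, 0.01992054097354412), 6.892033100128174) 152
khole [0.6562 0.2801 0.008 ]
khole [0.4218 0.2527 0.008 ]
```

View pics/s2.png

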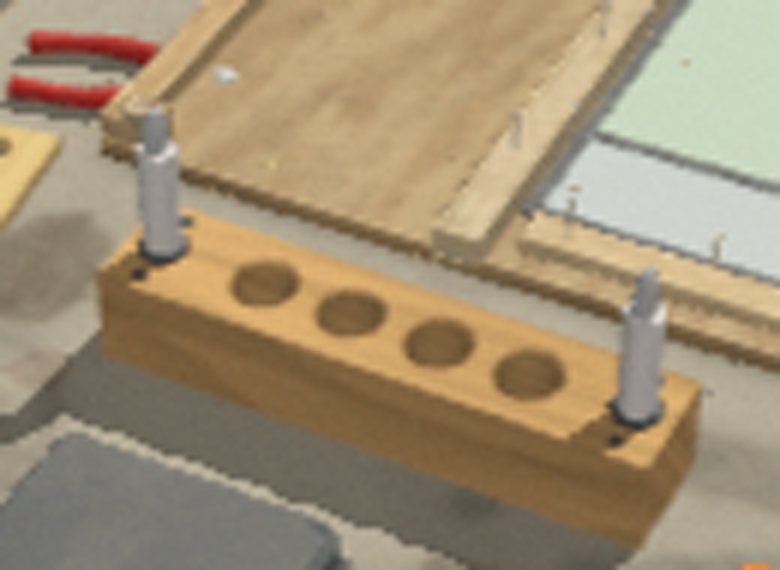

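```bash
cat >> h.py <<'E'
from scipy.optimize import least_squares
def cyl_sdf(q,r_,h0,h1):
    a=np.hypot(q[:,0],q[:,1])-r_; b=np.maximum(h0-q[:,2],q[:,2]-h1)
    return np.minimum(np.maximum(a,b),0)+np.hypot(np.maximum(a,0),np.maximum(b,0))
def fit_tube(P,x,y,foot=0.0,dz=.093,y0=0.0):
    d=np.hypot(P[:,0]-x,P[:,1]-y)
    Q=P[(d<.045)&(P[:,2]>foot+dz)&(P[:,2]<foot+.135)]
    best=None
    def model(p):
        yaw,th=p[:2]; c,s=np.cos(yaw),np.sin(yaw)
        X=Q-np.array([x,y,foot])
        L=np.stack([c*X[:,0]+s*X[:,1],-s*X[:,0]+c*X[:,1],X[:,2]],1)
        # hinge frame: shut cap extends -y from hinge
        Lh=L-np.array([0,.015,.09]); c,s=np.cos(th),np.sin(th)
        # undo opening: rotate about x so that -y -> up when open (rotation -th about x)
        a=-Lh[:,1]; b=Lh[:,2]
        A=c*a+s*b; B=-s*a+c*b
        return cyl_sdf(np.stack([Lh[:,0],A-.015,B],1),.014,.0005,.0065)
    for yw in np.arange(-.8,.81,.4)+y0:
        for th in(.3,1,1.6):
            z=least_squares(model,[yw,th],loss='soft_l1',f_scale=.002,bounds=([y0-1.6,-.1],[y0+1.6,1.75]))
            if best is None or z.cost<best.cost: best=z
    return best.x,np.median(abs(best.fun)),len(Q)
E
python3 - <<'E'
from h import *
t=load('top'); s=load('scene')
Pt=cloud(t).reshape(-1,3); Ps=cloud(s).reshape(-1,3)
for n,x,y in(('A',.548,-.261),('B',.449,-.268),('C',.4275,-.3484)):
    for P in(Pt,Ps,np.vstack([Pt,Ps])): print(n,fit_tube(P,x,y))
for nm,P in(('top',Pt),('scene',Ps)):
  for g in((.577,-.0973),(.581,.1387)):
    m=(np.hypot(P[:,0]-g[0],P[:,1]-g[1])<.02)&(P[:,2]>.065)&(P[:,2]<.104); Q=P[m]
    z=least_squares(lambda p:np.hypot(Q[:,0]-p[0],Q[:,1]-p[1])-.009,g,loss='soft_l1',f_scale=.002)
    print('pillar',nm,z.x,len(Q))
# holes by darkness centroid in top
im=cv2.resize(t['img'][140:180,260:340],None,fx=8,fy=8,interpolation=cv2.INTER_CUBIC).astype(float).sum(2)
m=(im<np.percentile(im,24)).astype(np.uint8)
n,l,st,ce=cv2.connectedComponentsWithStats(m)
for i in range(1,n):
    if 800<st[i,4]<30000: print(st[i],ce[i],plane(t,260+ce[i][0]/8-.44,140+ce[i][1]/8-.44,.05))
E
```

```text
A (array([0.39134397, 1.36958285]), np.float64(0.0008249584635417924), 82)
A (array([0.44103383, 1.32204373]), np.float64(0.0009616693070303266), 76)
A (array([0.43275611, 1.34772874]), np.float64(0.0009479636057761168), 158)
B (array([0.15701023, 1.41910263]), np.float64(0.0009131575242020242), 79)
B (array([0.21392309, 1.37793036]), np.float64(0.0009503743723747165), 65)
B (array([0.20015965, 1.39063861]), np.float64(0.0010113402396676968), 144)
C (array([0.03074487, 1.15437111]), np.float64(0.0007499844373165089), 99)
C (array([0.10109422, 1.0865924 ]), np.float64(0.0010172129938131203), 91)
C (array([0.07061755, 1.12321149]), np.float64(0.0008478226015828541), 190)
pillar top [ 0.58011615 -0.09633768] 26
pillar top [0.58307311 0.1400122 ] 34
pillar scene [ 0.57946122 -0.09721564] 83
pillar scene [0.5821701  0.13880401] 73
[  58  111   89   83 4683] [ 98.30237028 149.62289131] [0.58405677 0.08829126 0.05      ]
[ 193  112   92   79 4668] [236.51799486 148.25556984] [0.58448651 0.0436077  0.05      ]
[ 330  112   91   81 5679] [374.72847332 151.8038387 ] [ 0.58328656 -0.00108052  0.05      ]
[ 466  114   92   83 5830] [511.10017153 154.61406518] [ 0.58233204 -0.04515354  0.05      ]
[    0   218   640   102 27379] [352.08765842 273.63950473] [0.54312522 0.00599982 0.05      ]
```

```bash
cat >> h.py <<'E'
from scipy.spatial.transform import Rotation as R
import json
def Rdown(yaw):
    c,s=np.cos(yaw),np.sin(yaw); return np.array([[c,s,0],[s,-c,0],[0,0,-1]])
def plan(wps,step=.055,dr=.17,grip=None):
    """wps: (x,y,z,yaw[,step])"""
    st=r.state(); p=st['eef_pos'].copy(); M=R.from_rotvec(st['orientation']).as_matrix()
    print('at',p.round(4),'yaw',round(float(np.arctan2(M[1,0],M[0,0])),3),'t',round(st['time_s'],2),'F',st['ft_force'].round(1),'open',round(st['opening'],3))
    rows=[]
    for w in wps:
        g=np.array(w[:3]); T=Rdown(w[3]); sp=w[4] if len(w)>4 else step
        rv=R.from_matrix(M.T@T).as_rotvec()
        n=max(1,int(np.ceil(max(np.linalg.norm(g-p)/sp,np.linalg.norm(rv)/dr)-1e-6)))
        for i in range(n):
            d=M.T@((g-p)/(n-i))*100; 
            row={k:round(float(v),2) for k,v in zip(('tx','ty','tz'),d) if abs(v)>.004}
            row.update({k:round(float(v),3) for k,v in zip(('rx','ry','rz'),rv/n) if abs(v)>.0015})
            p=p+M@(np.array([row.get(k,0) for k in('tx','ty','tz')])/100)
            M=M@R.from_rotvec([row.get(k,0) for k in('rx','ry','rz')]).as_matrix()
            if grip is not None: row['grip']=grip
            rows.append(row)
        print('-- ',w)
        print(json.dumps(rows[-n:]))
E
python3 - <<'E'
from h import *
plan([(.45,.45,.24,.8),(.6,.2,.22,.6),(.6,0,.22,.5),(.548,-.261,.2,.42)])
E
```

```text
at [0.2005 0.6179 0.2388] yaw 1.257 t 0.1 F [-0.2 -1.4 -0.1] open 1.0
--  (0.45, 0.45, 0.24, 0.8)
[{"tx": -1.38, "ty": 4.82, "tz": -0.02, "rz": 0.076}, {"tx": -1.01, "ty": 4.91, "tz": -0.02, "rz": 0.076}, {"tx": -0.63, "ty": 4.97, "tz": -0.02, "rz": 0.076}, {"tx": -0.25, "ty": 5.0, "tz": -0.02, "rz": 0.076}, {"tx": 0.13, "ty": 5.01, "tz": -0.01, "rz": 0.076}, {"tx": 0.5, "ty": 4.99, "tz": -0.02, "rz": 0.076}]
--  (0.6, 0.2, 0.22, 0.6)
[{"tx": -1.25, "ty": 4.69, "tz": 0.34, "rz": 0.033}, {"tx": -1.1, "ty": 4.73, "tz": 0.34, "rz": 0.033}, {"tx": -0.94, "ty": 4.77, "tz": 0.34, "rz": 0.033}, {"tx": -0.78, "ty": 4.8, "tz": 0.34, "rz": 0.033}, {"tx": -0.62, "ty": 4.82, "tz": 0.34, "rz": 0.033}, {"tx": -0.46, "ty": 4.84, "tz": 0.33, "rz": 0.033}]
--  (0.6, 0, 0.22, 0.5)
[{"tx": -2.84, "ty": 4.12, "tz": 0.01, "rz": 0.026}, {"tx": -2.73, "ty": 4.19, "tz": 0.01, "rz": 0.026}, {"tx": -2.61, "ty": 4.26, "rz": 0.026}, {"tx": -2.51, "ty": 4.32, "tz": 0.01, "rz": 0.026}]
--  (0.548, -0.261, 0.2, 0.42)
[{"tx": -3.41, "ty": 4.09, "tz": 0.41, "rz": 0.016}, {"tx": -3.34, "ty": 4.14, "tz": 0.41, "rz": 0.016}, {"tx": -3.28, "ty": 4.19, "tz": 0.41, "rz": 0.016}, {"tx": -3.21, "ty": 4.24, "tz": 0.4, "rz": 0.016}, {"tx": -3.14, "ty": 4.3, "tz": 0.41, "rz": 0.016}]
```

Emit:
drive_tool([
  {"tx":-1.4,"ty":4.8,"rz":0.076},
  {"tx":-1.0,"ty":4.9,"rz":0.076},
  {"tx":-0.6,"ty":5.0,"rz":0.076},
  {"tx":-0.2,"ty":5.0,"rz":0.076},
  {"tx":0.1,"ty":5.0,"rz":0.076},
  {"tx":0.5,"ty":5.0,"rz":0.076},
  {"tx":-1.2,"ty":4.7,"tz":0.3,"rz":0.033},
  {"tx":-1.1,"ty":4.7,"tz":0.3,"rz":0.033},
])

```text
invalid input
```

Emit:
drive_tool([
  {"tx":-0.9,"ty":4.8,"tz":0.3,"rz":0.033},
  {"tx":-0.8,"ty":4.8,"tz":0.3,"rz":0.033},
  {"tx":-0.6,"ty":4.8,"tz":0.3,"rz":0.033},
  {"tx":-0.5,"ty":4.8,"tz":0.3,"rz":0.033},
  {"tx":-2.8,"ty":4.1,"rz":0.026},
  {"tx":-2.7,"ty":4.2,"rz":0.026},
  {"tx":-2.6,"ty":4.3,"rz":0.026},
  {"tx":-2.5,"ty":4.3,"rz":0.026},
])

```text
invalid input
```

Emit:
drive_tool([
  {"tx":-3.4,"ty":4.1,"tz":0.4,"rz":0.016},
  {"tx":-3.3,"ty":4.1,"tz":0.4,"rz":0.016},
  {"tx":-3.3,"ty":4.2,"tz":0.4,"rz":0.016},
  {"tx":-3.2,"ty":4.2,"tz":0.4,"rz":0.016},
  {"tx":-3.1,"ty":4.3,"tz":0.4,"rz":0.016},
  {},
])

```text
invalid input
```

```bash
python3 - <<'E'
from h import *
plan([(.548,-.261,.15,.42),(.548,-.261,.08,.42)])
E
```

```text
at [0.2005 0.6179 0.2388] yaw 1.257 t 0.1 F [-0.2 -1.4 -0.1] open 1.0
--  (0.548, -0.261, 0.15, 0.42)
[{"tx": -4.05, "ty": 3.34, "tz": 0.5, "rz": 0.046}, {"tx": -3.89, "ty": 3.53, "tz": 0.5, "rz": 0.046}, {"tx": -3.72, "ty": 3.7, "tz": 0.5, "rz": 0.046}, {"tx": -3.55, "ty": 3.87, "tz": 0.5, "rz": 0.046}, {"tx": -3.37, "ty": 4.03, "tz": 0.5, "rz": 0.046}, {"tx": -3.18, "ty": 4.18, "tz": 0.5, "rz": 0.046}, {"tx": -2.98, "ty": 4.32, "tz": 0.5, "rz": 0.046}, {"tx": -2.78, "ty": 4.45, "tz": 0.5, "rz": 0.046}, {"tx": -2.57, "ty": 4.58, "tz": 0.5, "rz": 0.046}, {"tx": -2.36, "ty": 4.69, "tz": 0.5, "rz": 0.046}, {"tx": -2.14, "ty": 4.79, "tz": 0.5, "rz": 0.046}, {"tx": -1.92, "ty": 4.89, "tz": 0.5, "rz": 0.046}, {"tx": -1.7, "ty": 4.97, "tz": 0.5, "rz": 0.046}, {"tx": -1.46, "ty": 5.04, "tz": 0.5, "rz": 0.046}, {"tx": -1.23, "ty": 5.1, "tz": 0.5, "rz": 0.046}, {"tx": -1.0, "ty": 5.15, "tz": 0.5, "rz": 0.046}, {"tx": -0.76, "ty": 5.2, "tz": 0.49, "rz": 0.046}, {"tx": -0.51, "ty": 5.22, "tz": 0.5, "rz": 0.046}]
--  (0.548, -0.261, 0.08, 0.42)
[{"tz": 3.5, "rz": 0.004}, {"tx": 0.0, "ty": -0.01, "tz": 3.5, "rz": 0.004}]
```

Emit:
drive_tool([
  {"tx":-1.4,"ty":4.8,"tz":0,"rx":0,"ry":0,"rz":0.076,"grip":0},
])

```text
time_s: 0.22
eef_pos: [0.2379, 0.5918, 0.2385]
orientation: [-2.603, -1.756, 0.004]
ft_force: [1.1, 0.3, -0.3]
opening: 1.003
```

```bash
python3 - <<'E'
s=open('h.py').read()
s=s.replace("            if grip is not None: row['grip']=grip\n","            row={**{k:row.get(k,0) for k in('tx','ty','tz','rx','ry','rz')},'grip':grip or 0}\n").replace("json.dumps(rows[-n:])","',\\n'.join(json.dumps(x) for x in rows[-n:])")
open('h.py','w').write(s)
E
python3 - <<'E'
from h import *
plan([(.45,.45,.24,.8),(.6,.2,.22,.6),(.6,0,.22,.5),(.548,-.261,.2,.42)])
E
```

```text
at [0.2379 0.5918 0.2385] yaw 1.187 t 0.23 F [ 1.1  0.3 -0.3] open 1.003
--  (0.45, 0.45, 0.24, 0.8)
{"tx": -1.04, "ty": 5.0, "tz": -0.04, "rx": 0, "ry": 0, "rz": 0.077, "grip": 0},
{"tx": -0.65, "ty": 5.06, "tz": -0.04, "rx": 0, "ry": 0, "rz": 0.077, "grip": 0},
{"tx": -0.26, "ty": 5.09, "tz": -0.04, "rx": 0, "ry": 0, "rz": 0.077, "grip": 0},
{"tx": 0.13, "ty": 5.1, "tz": -0.04, "rx": 0, "ry": 0, "rz": 0.077, "grip": 0},
{"tx": 0.52, "ty": 5.08, "tz": -0.04, "rx": 0, "ry": 0, "rz": 0.077, "grip": 0}
--  (0.6, 0.2, 0.22, 0.6)
{"tx": -1.26, "ty": 4.69, "tz": 0.33, "rx": 0, "ry": 0, "rz": 0.034, "grip": 0},
{"tx": -1.09, "ty": 4.74, "tz": 0.33, "rx": 0, "ry": 0, "rz": 0.034, "grip": 0},
{"tx": -0.93, "ty": 4.77, "tz": 0.33, "rx": 0, "ry": 0, "rz": 0.034, "grip": 0},
{"tx": -0.77, "ty": 4.8, "tz": 0.33, "rx": 0, "ry": 0, "rz": 0.034, "grip": 0},
{"tx": -0.61, "ty": 4.82, "tz": 0.33, "rx": 0, "ry": 0, "rz": 0.034, "grip": 0},
{"tx": -0.45, "ty": 4.84, "tz": 0.32, "rx": 0, "ry": 0, "rz": 0.034, "grip": 0}
--  (0.6, 0, 0.22, 0.5)
{"tx": -2.81, "ty": 4.13, "tz": 0, "rx": 0, "ry": 0, "rz": 0.024, "grip": 0},
{"tx": -2.72, "ty": 4.2, "tz": 0, "rx": 0, "ry": 0, "rz": 0.024, "grip": 0},
{"tx": -2.61, "ty": 4.26, "tz": 0, "rx": 0, "ry": 0, "rz": 0.024, "grip": 0},
{"tx": -2.51, "ty": 4.32, "tz": 0.01, "rx": 0, "ry": 0, "rz": 0.024, "grip": 0}
--  (0.548, -0.261, 0.2, 0.42)
{"tx": -3.42, "ty": 4.08, "tz": 0.4, "rx": 0, "ry": 0, "rz": 0.016, "grip": 0},
{"tx": -3.36, "ty": 4.13, "tz": 0.4, "rx": 0, "ry": 0, "rz": 0.016, "grip": 0},
{"tx": -3.29, "ty": 4.18, "tz": 0.41, "rx": 0, "ry": 0, "rz": 0.016, "grip": 0},
{"tx": -3.22, "ty": 4.24, "tz": 0.4, "rx": 0, "ry": 0, "rz": 0.016, "grip": 0},
{"tx": -3.16, "ty": 4.29, "tz": 0.41, "rx": 0, "ry": 0, "rz": 0.016, "grip": 0}
```

Emit:
drive_tool([
  {"tx":-1.0,"ty":5.0,"tz":0,"rx":0,"ry":0,"rz":0.077,"grip":0},
  {"tx":-0.6,"ty":5.0,"tz":0,"rx":0,"ry":0,"rz":0.077,"grip":0},
  {"tx":-0.3,"ty":5.1,"tz":0,"rx":0,"ry":0,"rz":0.077,"grip":0},
  {"tx":0.1,"ty":5.1,"tz":0,"rx":0,"ry":0,"rz":0.077,"grip":0},
  {"tx":0.5,"ty":5.1,"tz":0,"rx":0,"ry":0,"rz":0.077,"grip":0},
  {"tx":-1.3,"ty":4.7,"tz":0.3,"rx":0,"ry":0,"rz":0.034,"grip":0},
  {"tx":-1.1,"ty":4.7,"tz":0.3,"rx":0,"ry":0,"rz":0.034,"grip":0},
  {"tx":-0.9,"ty":4.8,"tz":0.3,"rx":0,"ry":0,"rz":0.034,"grip":0},
])

```text
time_s: 1.23
eef_pos: [0.5275, 0.3202, 0.2301]
orientation: [2.955, 1.067, -0.001]
ft_force: [0.3, 0.3, -0.3]
opening: 1.003
```

Emit:
drive_tool([
  {"tx":-0.8,"ty":4.8,"tz":0.3,"rx":0,"ry":0,"rz":0.034,"grip":0},
  {"tx":-0.6,"ty":4.8,"tz":0.3,"rx":0,"ry":0,"rz":0.034,"grip":0},
  {"tx":-0.5,"ty":4.8,"tz":0.3,"rx":0,"ry":0,"rz":0.034,"grip":0},
  {"tx":-2.8,"ty":4.1,"tz":0,"rx":0,"ry":0,"rz":0.024,"grip":0},
  {"tx":-2.7,"ty":4.2,"tz":0,"rx":0,"ry":0,"rz":0.024,"grip":0},
  {"tx":-2.6,"ty":4.3,"tz":0,"rx":0,"ry":0,"rz":0.024,"grip":0},
  {"tx":-2.5,"ty":4.3,"tz":0,"rx":0,"ry":0,"rz":0.024,"grip":0},
  {"tx":-3.4,"ty":4.1,"tz":0.4,"rx":0,"ry":0,"rz":0.016,"grip":0},
])

```text
time_s: 2.22
eef_pos: [0.5891, -0.057, 0.2174]
orientation: [3.051, 0.746, 0.0]
ft_force: [0.6, -0.4, -0.3]
opening: 0.998
```

Emit:
drive_tool([
  {"tx":-3.4,"ty":4.1,"tz":0.4,"rx":0,"ry":0,"rz":0.016,"grip":0},
  {"tx":-3.3,"ty":4.2,"tz":0.4,"rx":0,"ry":0,"rz":0.016,"grip":0},
  {"tx":-3.2,"ty":4.2,"tz":0.4,"rx":0,"ry":0,"rz":0.016,"grip":0},
  {"tx":-3.2,"ty":4.3,"tz":0.4,"rx":0,"ry":0,"rz":0.016,"grip":0},
  {"tx":0,"ty":0,"tz":0,"rx":0,"ry":0,"rz":0,"grip":0},
])

```text
time_s: 2.85
eef_pos: [0.5427, -0.2694, 0.2013]
orientation: [3.075, 0.636, -0.003]
ft_force: [-0.0, -0.3, -0.4]
opening: 1.0
```

```bash
python3 - <<'E'
from h import *
plan([(.548,-.261,.15,.42),(.548,-.261,.08,.42,.03)])
E
```

```text
at [ 0.5427 -0.2694  0.2013] yaw 0.408 t 2.85 F [-0.  -0.3 -0.4] open 1.0
--  (0.548, -0.261, 0.15, 0.42)
{"tx": 0.83, "ty": -0.57, "tz": 5.12, "rx": 0, "ry": 0.002, "rz": -0.012, "grip": 0}
--  (0.548, -0.261, 0.08, 0.42, 0.03)
{"tx": 0, "ty": 0, "tz": 2.33, "rx": 0, "ry": 0, "rz": 0, "grip": 0},
{"tx": 0, "ty": 0, "tz": 2.34, "rx": 0, "ry": 0, "rz": 0, "grip": 0},
{"tx": 0, "ty": -0.01, "tz": 2.33, "rx": 0, "ry": 0, "rz": 0, "grip": 0}
```

Emit:
drive_tool([
  {"tx":0.83,"ty":-0.57,"tz":4.1,"rx":0,"ry":0.002,"rz":-0.012,"grip":0},
  {"tx":0,"ty":0,"tz":2.4,"rx":0,"ry":0,"rz":0,"grip":0},
  {"tx":0,"ty":0,"tz":2.4,"rx":0,"ry":0,"rz":0,"grip":0},
  {"tx":0,"ty":0,"tz":2.4,"rx":0,"ry":0,"rz":0,"grip":0},
  {"tx":0,"ty":0,"tz":0.8,"rx":0,"ry":0,"rz":0,"grip":0},
  {"tx":0,"ty":0,"tz":0,"rx":0,"ry":0,"rz":0,"grip":0},
])

```text
time_s: 3.6
eef_pos: [0.5509, -0.255, 0.0804]
orientation: [-3.069, -0.668, -0.002]
ft_force: [0.5, -0.6, -0.1]
opening: 1.0
```

```bash
python3 - <<'E'
from h import *
plan([])
c=snap('scene','s'); save(c,'a1.png',(360,130,520,330),3)
c=snap('top','t'); save(c,'a2.png',(330,90,500,260),3)
E
python3 -c "
import cv2,numpy as np
a=cv2.imread('pics/a1.png');b=cv2.imread('pics/a2.png');h=min(a.shape[0],b.shape[0]);cv2.imwrite('pics/a12.png',np.hstack([a[:510][:h],b[:h]])[:, :1000][:, ::1][:600,:800])"
```

```text
at [ 0.5509 -0.255   0.0804] yaw 0.429 t 3.6 F [ 0.5 -0.6 -0.1] open 1.0
```

View pics/a1.png

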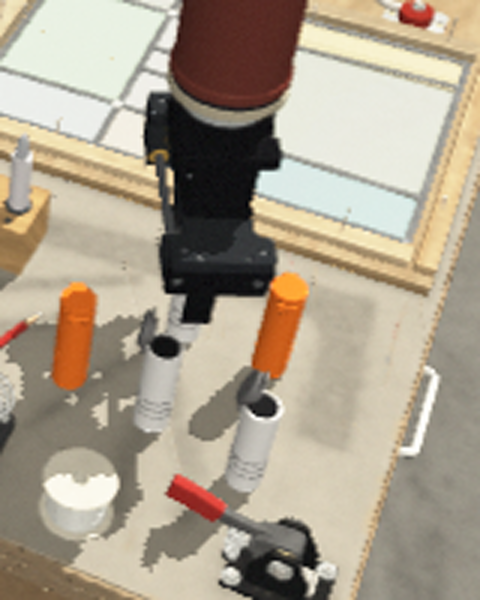

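Emit:
drive_tool([
  {"tx":-0.5,"ty":0.4,"tz":0,"rx":0,"ry":0,"rz":0,"grip":0},
  {"tx":0,"ty":0,"tz":0,"rx":0,"ry":0,"rz":0,"grip":0},
  {"tx":0,"ty":0,"tz":0,"rx":0,"ry":0,"rz":0,"grip":0},
])

```text
time_s: 4.08
eef_pos: [0.548, -0.2614, 0.0808]
orientation: [-3.07, -0.667, -0.004]
ft_force: [0.6, -0.2, -0.3]
opening: 1.002
```

Emit:
drive_tool([
  {"tx":0,"ty":0,"tz":0,"rx":0,"ry":0,"rz":0,"grip":255},
  {"tx":0,"ty":0,"tz":0,"rx":0,"ry":0,"rz":0,"grip":255},
  {"tx":0,"ty":0,"tz":0,"rx":0,"ry":0,"rz":0,"grip":255},
  {"tx":0,"ty":0,"tz":0,"rx":0,"ry":0,"rz":0,"grip":255},
  {"tx":0,"ty":0,"tz":0,"rx":0,"ry":0,"rz":0,"grip":255},
  {"tx":0,"ty":0,"tz":0,"rx":0,"ry":0,"rz":0,"grip":255},
])

```text
time_s: 4.82
eef_pos: [0.548, -0.2613, 0.0805]
orientation: [-3.07, -0.667, -0.003]
ft_force: [-0.3, -0.2, -0.1]
opening: 0.402
```

```bash
python3 - <<'E'
from h import *
plan([(.548,-.261,.2,.42,.04),(.5814,.0432,.19,-.012,.05),(.5814,.0432,.15,-.012,.05)],grip=255)
E
```

```text
at [ 0.548  -0.2613  0.0805] yaw 0.428 t 4.83 F [-0.3 -0.2 -0.1] open 0.402
--  (0.548, -0.261, 0.2, 0.42, 0.04)
{"tx": 0.01, "ty": -0.01, "tz": -3.98, "rx": 0, "ry": 0, "rz": 0.003, "grip": 255},
{"tx": 0.01, "ty": -0.01, "tz": -3.98, "rx": 0, "ry": 0, "rz": 0.003, "grip": 255},
{"tx": 0.02, "ty": 0, "tz": -3.99, "rx": 0, "ry": 0, "rz": 0.003, "grip": 255}
--  (0.5814, 0.0432, 0.19, -0.012, 0.05)
{"tx": 2.2, "ty": -3.78, "tz": 0.15, "rx": 0, "ry": 0, "rz": 0.062, "grip": 255},
{"tx": 1.97, "ty": -3.9, "tz": 0.15, "rx": 0, "ry": 0, "rz": 0.062, "grip": 255},
{"tx": 1.72, "ty": -4.02, "tz": 0.15, "rx": 0, "ry": 0, "rz": 0.062, "grip": 255},
{"tx": 1.47, "ty": -4.12, "tz": 0.15, "rx": 0, "ry": 0, "rz": 0.062, "grip": 255},
{"tx": 1.21, "ty": -4.2, "tz": 0.14, "rx": 0, "ry": 0, "rz": 0.062, "grip": 255},
{"tx": 0.94, "ty": -4.27, "tz": 0.15, "rx": 0, "ry": 0, "rz": 0.062, "grip": 255},
{"tx": 0.68, "ty": -4.32, "tz": 0.14, "rx": 0, "ry": 0, "rz": 0.062, "grip": 255}
--  (0.5814, 0.0432, 0.15, -0.012, 0.05)
{"tx": -0.01, "ty": 0.01, "tz": 4.0, "rx": 0, "ry": -0.002, "rz": -0.003, "grip": 255}
```

Emit:
drive_tool([
  {"tx":0,"ty":0,"tz":0,"rx":0,"ry":0,"rz":0,"grip":255},
  {"tx":0,"ty":0,"tz":0,"rx":0,"ry":0,"rz":0,"grip":255},
])

```text
time_s: 5.08
eef_pos: [0.548, -0.2613, 0.0805]
orientation: [-3.07, -0.667, -0.003]
ft_force: [0.4, 0.1, 0.4]
opening: 0.3
```

Emit:
drive_tool([
  {"tx":0,"ty":0,"tz":0,"rx":0,"ry":0,"rz":0,"grip":255},
  {"tx":0,"ty":0,"tz":0,"rx":0,"ry":0,"rz":0,"grip":255},
  {"tx":0,"ty":0,"tz":-1.0,"rx":0,"ry":0,"rz":0,"grip":255},
])

```text
time_s: 5.45
eef_pos: [0.5474, -0.261, 0.0902]
orientation: [-3.069, -0.667, -0.001]
ft_force: [0.1, 0.6, -0.5]
opening: 0.307
```

Emit:
drive_tool([
  {"tx":0,"ty":0,"tz":-4.0,"rx":0,"ry":0,"rz":0,"grip":255},
  {"tx":0,"ty":0,"tz":-4.0,"rx":0,"ry":0,"rz":0,"grip":255},
  {"tx":0,"ty":0,"tz":-3.0,"rx":0,"ry":0,"rz":0,"grip":255},
  {"tx":2.2,"ty":-3.8,"tz":0.15,"rx":0,"ry":0,"rz":0.062,"grip":255},
  {"tx":2.0,"ty":-3.9,"tz":0.15,"rx":0,"ry":0,"rz":0.062,"grip":255},
  {"tx":1.7,"ty":-4.0,"tz":0.15,"rx":0,"ry":0,"rz":0.062,"grip":255},
  {"tx":1.5,"ty":-4.1,"tz":0.15,"rx":0,"ry":0,"rz":0.062,"grip":255},
  {"tx":1.2,"ty":-4.2,"tz":0.14,"rx":0,"ry":0,"rz":0.062,"grip":255},
])

```text
time_s: 6.45
eef_pos: [0.5669, -0.0445, 0.1927]
orientation: [3.136, 0.178, -0.007]
ft_force: [-1.6, -0.2, -0.9]
opening: 0.307
```

Emit:
drive_tool([
  {"tx":0.9,"ty":-4.3,"tz":0.15,"rx":0,"ry":0,"rz":0.062,"grip":255},
  {"tx":0.7,"ty":-4.3,"tz":0.15,"rx":0,"ry":0,"rz":0.062,"grip":255},
  {"tx":0,"ty":0,"tz":3.5,"rx":0,"ry":0,"rz":0,"grip":255},
  {"tx":0,"ty":0,"tz":0,"rx":0,"ry":0,"rz":0,"grip":255},
  {"tx":0,"ty":0,"tz":0,"rx":0,"ry":0,"rz":0,"grip":255},
])

```text
time_s: 7.08
eef_pos: [0.5789, 0.0422, 0.1567]
orientation: [-3.141, 0.012, -0.004]
ft_force: [-0.5, 0.1, -1.0]
opening: 0.305
```

```bash
python3 - <<'E'
from h import *
plan([(.5814,.0432,.15,-.012,.05)],grip=255)
c=snap('scene','s'); save(c,'a3.png',(240,60,400,220),4)
E
```

```text
at [0.5789 0.0422 0.1567] yaw -0.007 t 7.08 F [-0.5  0.1 -1. ] open 0.305
--  (0.5814, 0.0432, 0.15, -0.012, 0.05)
{"tx": 0.24, "ty": -0.1, "tz": 0.68, "rx": 0, "ry": -0.003, "rz": 0.005, "grip": 255}
```

View pics/a3.png

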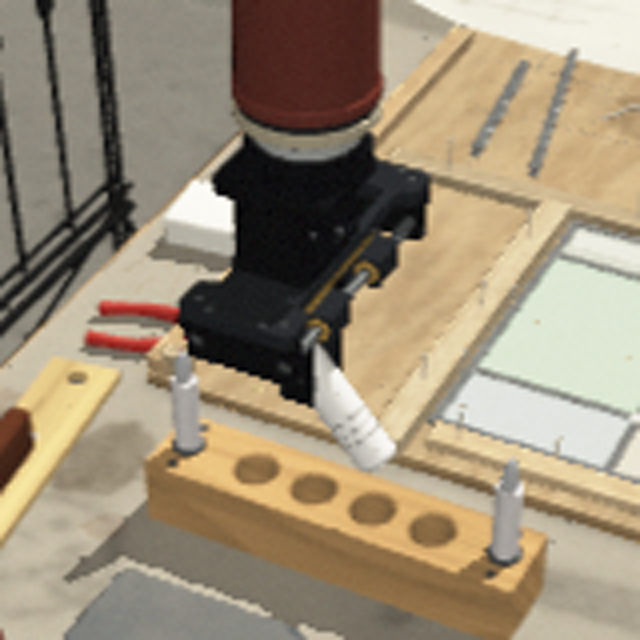

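```bash
cat >> h.py <<'E'
def fit_axis(P,x,y,z0,z1,rad=.06,g=None,zt=None):
    """fit cylinder axis r=14mm: params px,py at z=zt, slopes sx,sy"""
    zt=zt or z1
    Q=P[(np.hypot(P[:,0]-x,P[:,1]-y)<rad)&(P[:,2]>z0)&(P[:,2]<z1)]
    def f(p):
        d=np.array([p[2],p[3],1]);d/=np.linalg.norm(d)
        X=Q-np.array([p[0],p[1],zt]); return np.linalg.norm(X-np.outer(X@d,d),axis=1)-.014
    z=least_squares(f,g or [x,y,0,0],loss='soft_l1',f_scale=.002)
    return z.x,np.median(abs(z.fun)),len(Q),Q.min(0),Q.max(0)
E
python3 - <<'E'
from h import *
t=snap('top','t');s=load('s')
st=r.state();p=st['eef_pos']
for c in(s,t):
    P=cloud(c).reshape(-1,3)
    print(fit_axis(P,p[0],p[1]-.02,.065,.135,.07,[p[0],p[1],0,.4],p[2]))
save(t,'a4.png',(230,90,400,230),4)
E
```

```text
(array([0.5804542 , 0.04586996, 0.02263457, 0.85462407]), np.float64(0.0012028059267649212), 193, array([ 0.56113924, -0.01661616,  0.09419357]), array([0.58645738, 0.03216685, 0.13490377]))
(array([6.12825648e-01, 9.84987787e-04, 1.25731009e+00, 3.80392789e-01]), np.float64(0.0023346308033724335), 109, array([ 0.56501892, -0.01444598,  0.10148863]), array([0.59157725, 0.01373293, 0.13401946]))
```

View pics/a4.png

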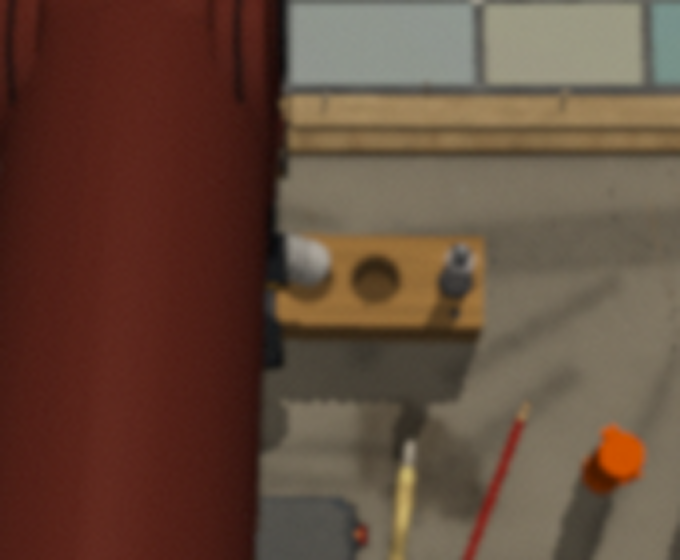

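Emit:
drive_tool([
  {"tx":0,"ty":0,"tz":0,"rx":0.04,"ry":0,"rz":0,"grip":255},
  {"tx":0,"ty":0,"tz":0,"rx":0.08,"ry":0,"rz":0,"grip":255},
  {"tx":0,"ty":0,"tz":0,"rx":0.1,"ry":0,"rz":0,"grip":255},
  {"tx":0,"ty":0,"tz":0,"rx":0.1,"ry":0,"rz":0,"grip":255},
  {"tx":0,"ty":0,"tz":0,"rx":0.1,"ry":0,"rz":0,"grip":255},
  {"tx":0,"ty":0,"tz":0,"rx":0.08,"ry":0,"rz":0,"grip":255},
  {"tx":0,"ty":0,"tz":0,"rx":0.05,"ry":0,"rz":0,"grip":255},
  {"tx":0,"ty":0,"tz":0,"rx":0,"ry":0,"rz":0,"grip":255},
])

```text
time_s: 8.18
eef_pos: [0.5789, 0.0413, 0.1559]
orientation: [-2.592, 0.01, -0.006]
ft_force: [-0.2, -0.0, -0.3]
opening: 0.303
```

```bash
python3 - <<'E'
from h import *
s=snap('scene','s')
st=r.state();p=st['eef_pos'];print(p,R.from_rotvec(st['orientation']).as_matrix().round(3))
P=cloud(s).reshape(-1,3)
print(fit_axis(P,p[0],p[1],.065,.145,.07,[p[0],p[1],0,.1],p[2]))
save(s,'a5.png',(240,60,400,220),4)
E
```

```text
[0.57890618 0.04215347 0.15598202] [[ 1.    -0.005  0.006]
 [-0.007 -0.853  0.522]
 [ 0.002 -0.522 -0.853]]
(array([0.58009792, 0.04234563, 0.02152972, 0.15118776]), np.float64(0.0008529555918859594), 119, array([0.56231044, 0.01730516, 0.07862906]), array([0.58503129, 0.04755215, 0.12531764]))
```

View pics/a5.png

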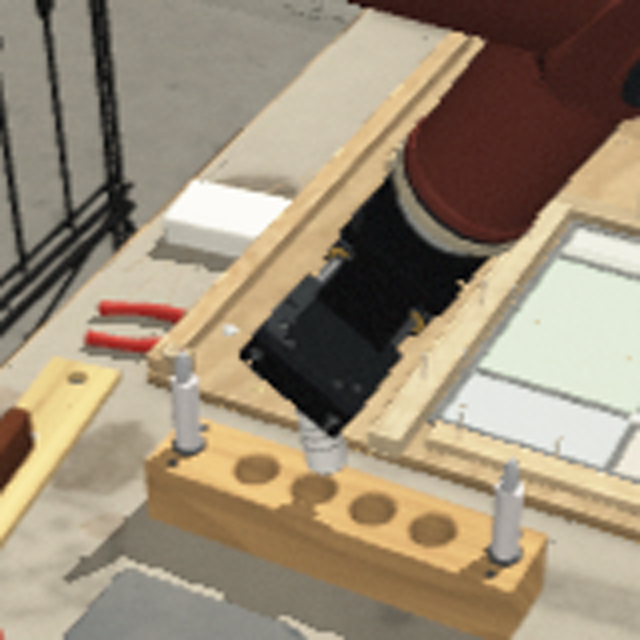

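Emit:
drive_tool([
  {"tx":0,"ty":0,"tz":0,"rx":0.05,"ry":0,"rz":0,"grip":255},
  {"tx":0,"ty":0,"tz":0,"rx":0.06,"ry":0,"rz":0,"grip":255},
  {"tx":0,"ty":0,"tz":0,"rx":0.04,"ry":0,"rz":0,"grip":255},
  {"tx":0.25,"ty":0,"tz":0.1,"rx":0,"ry":0,"rz":0,"grip":255},
  {"tx":0,"ty":0,"tz":0,"rx":0,"ry":0,"rz":0,"grip":255},
])

```text
time_s: 8.85
eef_pos: [0.5813, 0.0443, 0.1548]
orientation: [-2.442, 0.005, -0.005]
ft_force: [-0.1, -0.3, -1.4]
opening: 0.299
```

```bash
python3 - <<'E'
from h import *
s=snap('scene','s')
st=r.state();p=st['eef_pos'];print(p,R.from_rotvec(st['orientation']).as_matrix().round(3))
P=cloud(s).reshape(-1,3)
print(fit_axis(P,p[0],p[1],.065,.145,.07,[p[0],p[1],0,.1],p[2]))
save(s,'a6.png',(280,130,360,210),8)
E
```

```text
[0.58123633 0.04439921 0.15493469] [[ 1.    -0.002  0.005]
 [-0.005 -0.765  0.644]
 [ 0.002 -0.644 -0.765]]
(array([0.58223825, 0.04549291, 0.00820904, 0.01138248]), np.float64(0.0010582268981954805), 117, array([0.56472804, 0.0297605 , 0.0774472 ]), array([0.58415867, 0.05652887, 0.12897327]))
```

View pics/a6.png

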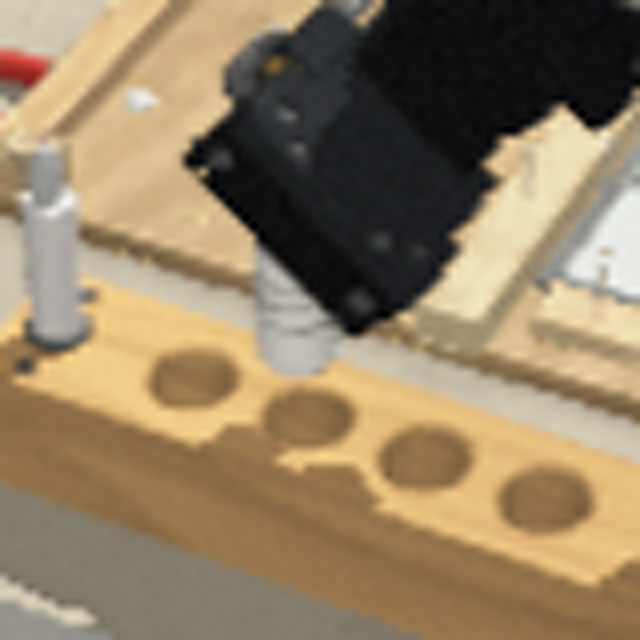

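Emit:
drive_tool([
  {"tx":0,"ty":0.12,"tz":-0.1,"rx":0,"ry":0,"rz":0,"grip":255},
  {"tx":0,"ty":0.64,"tz":0.76,"rx":0,"ry":0,"rz":0,"grip":255},
  {"tx":0,"ty":0.64,"tz":0.76,"rx":0,"ry":0,"rz":0,"grip":255},
  {"tx":0,"ty":0.64,"tz":0.76,"rx":0,"ry":0,"rz":0,"grip":255},
  {"tx":0,"ty":0.64,"tz":0.76,"rx":0,"ry":0,"rz":0,"grip":255},
  {"tx":0,"ty":0,"tz":0,"rx":0,"ry":0,"rz":0,"grip":255},
])

```text
time_s: 9.65
eef_pos: [0.5806, 0.0424, 0.1138]
orientation: [-2.441, 0.007, -0.003]
ft_force: [0.4, -0.3, -0.8]
opening: 0.306
```

```bash
python3 - <<'E'
from h import *
s=snap('scene','s')
plan([])
save(s,'a7.png',(280,130,360,210),8)
E
```

```text
at [0.5809 0.0423 0.1145] yaw -0.006 t 9.7 F [-0.2  0.4 -0.9] open 0.305
```

View pics/a7.png

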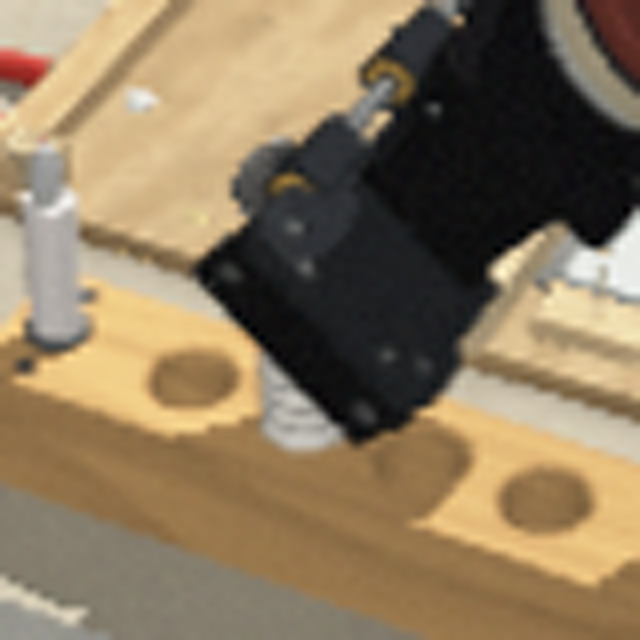

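Emit:
drive_tool([
  {"tx":0.03,"ty":0.6,"tz":0.8,"rx":0,"ry":0,"rz":0,"grip":255},
  {"tx":0,"ty":0.6,"tz":0.76,"rx":0,"ry":0,"rz":0,"grip":255},
  {"tx":0,"ty":0.5,"tz":0.6,"rx":0,"ry":0,"rz":0,"grip":255},
  {"tx":0,"ty":0,"tz":0,"rx":0,"ry":0,"rz":0,"grip":255},
])

```text
time_s: 10.2
eef_pos: [0.5812, 0.0432, 0.0867]
orientation: [-2.441, 0.007, -0.004]
ft_force: [-0.1, -0.3, -1.6]
opening: 0.301
```

Emit:
drive_tool([
  {"tx":0,"ty":0,"tz":0,"rx":0,"ry":0,"rz":0,"grip":100},
  {"tx":0,"ty":0,"tz":0,"rx":0,"ry":0,"rz":0,"grip":60},
  {"tx":0,"ty":0,"tz":0,"rx":0,"ry":0,"rz":0,"grip":60},
  {"tx":0,"ty":0,"tz":0,"rx":0,"ry":0,"rz":0,"grip":60},
  {"tx":0,"ty":0,"tz":-2,"rx":0,"ry":0,"rz":0,"grip":60},
  {"tx":0,"ty":0,"tz":-4,"rx":0,"ry":0,"rz":0,"grip":60},
  {"tx":0,"ty":0,"tz":-4,"rx":0,"ry":0,"rz":0,"grip":60},
  {"tx":0,"ty":0,"tz":-2,"rx":0,"ry":0,"rz":0,"grip":60},
])

```text
time_s: 11.2
eef_pos: [0.5814, -0.037, 0.1816]
orientation: [-2.442, 0.008, -0.009]
ft_force: [-0.1, -0.8, 0.5]
opening: 0.768
```

```bash
python3 - <<'E'
from h import *
s=snap('scene','s');t=snap('top','t')
plan([(.5814,.10,.22,-.012)])
save(s,'a8.png',(280,110,380,210),6)
for c in (s,t):
    P=cloud(c).reshape(-1,3)
    print(fit_axis(P,.5814,.0432,.052,.09,.02,[.5814,.0432,0,0],.006))
    print(fit_tube(P,.5814,.0432,.006))
E
```

```text
at [ 0.5816 -0.0364  0.181 ] yaw -0.009 t 11.3 F [-1.1  0.6 -0.3] open 0.763
--  (0.5814, 0.1, 0.22, -0.012)
{"tx": -0.02, "ty": -2.59, "tz": 1.16, "rx": -0.14, "ry": 0, "rz": 0, "grip": 0},
{"tx": -0.02, "ty": -2.73, "tz": 0.79, "rx": -0.14, "ry": 0, "rz": 0, "grip": 0},
{"tx": -0.03, "ty": -2.81, "tz": 0.4, "rx": -0.14, "ry": 0, "rz": 0, "grip": 0},
{"tx": -0.02, "ty": -2.84, "tz": 0, "rx": -0.14, "ry": 0, "rz": 0, "grip": 0},
{"tx": -0.03, "ty": -2.8, "tz": -0.39, "rx": -0.14, "ry": 0, "rz": 0, "grip": 0}
(array([ 0.58179101,  0.04174902, -0.00571164,  0.00214113]), np.float64(0.0010922495098039959), 117, array([0.5644137 , 0.02592199, 0.05227197]), array([0.59316917, 0.05554727, 0.08990177]))
(array([-0.56781654,  1.08180834]), np.float64(0.0013578148158824481), 70)
(array([0.57923959, 0.04254153, 0.0579059 , 0.0253353 ]), np.float64(0.0004671840577206241), 49, array([0.56524901, 0.02561751, 0.05230019]), array([0.58909185, 0.05598995, 0.08991395]))
(array([-0.58031422,  1.36854788]), np.float64(0.0014961835848754787), 51)
```

View pics/a8.png

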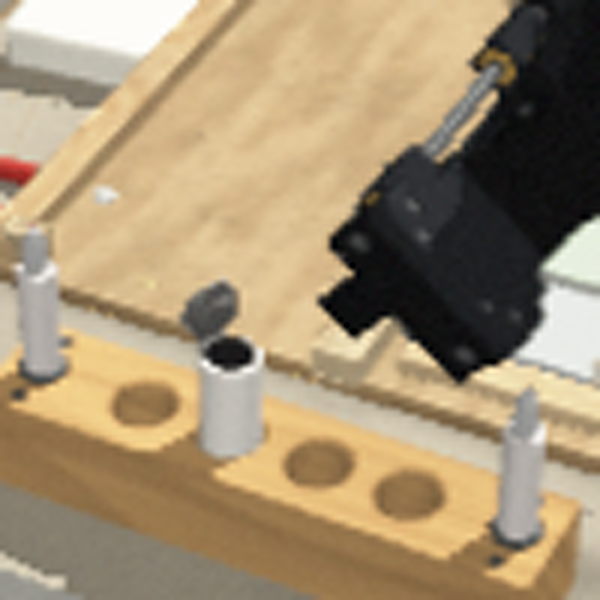

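```bash
python3 - <<'E'
from h import *
s=load('s');t=load('t')
P=np.vstack([cloud(c).reshape(-1,3) for c in(s,t)])
for dz in(.093,.097,.1): print(fit_tube(P,.5812,.0424,.006,dz))
for c in(s,t):
    Q=cloud(c).reshape(-1,3); m=(np.hypot(Q[:,0]-.5812,Q[:,1]-.0424)<.05)&(Q[:,2]>.105)&(Q[:,2]<.14); print(Q[m].mean(0),Q[m].min(0),Q[m].max(0))
save(t,'b1.png',(270,130,330,190),8)
x,y=.5812,.0424;yw=-.57
d=np.array([-np.sin(yw),np.cos(yw)])
print('start',np.array([x,y])+.042*d, 'end', np.array([x,y])+.002*d)
E
```

```text
(array([-0.56815524,  1.23332146]), np.float64(0.0024212462347995723), 121)
(array([-0.53474637,  1.26589502]), np.float64(0.0023309518766732465), 106)
(array([-0.53150502,  1.27145205]), np.float64(0.002237484617571575), 101)
[0.58301707 0.05151418 0.1168354 ] [0.57421902 0.04365177 0.10513401] [0.59798961 0.064314   0.13031995]
[0.58672587 0.05635611 0.12071847] [0.57792188 0.04857494 0.11015032] [0.59980756 0.06617588 0.13125583]
start [0.60386455 0.07775984] end [0.58227926 0.0440838 ]
```

View pics/b1.png

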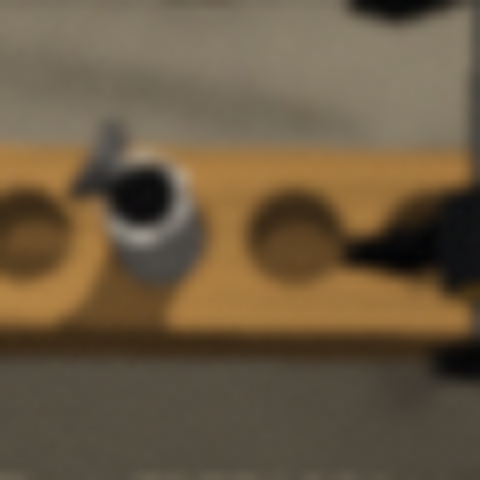

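```bash
python3 - <<'E'
from h import *
plan([(.590,.03,.22,-.3),(.604,.078,.19,-.55),(.604,.078,.127,-.55,.03)],grip=255,step=.04,dr=.15)
E
```

```text
at [ 0.5816 -0.0364  0.181 ] yaw -0.009 t 11.3 F [-1.1  0.6 -0.3] open 0.763
--  (0.59, 0.03, 0.22, -0.3)
{"tx": 0.13, "ty": -1.27, "tz": 0.22, "rx": -0.116, "ry": 0.016, "rz": 0.047, "grip": 255},
{"tx": 0.07, "ty": -1.29, "tz": 0.07, "rx": -0.116, "ry": 0.016, "rz": 0.047, "grip": 255},
{"tx": 0.01, "ty": -1.29, "tz": -0.08, "rx": -0.116, "ry": 0.016, "rz": 0.047, "grip": 255},
{"tx": -0.04, "ty": -1.27, "tz": -0.23, "rx": -0.116, "ry": 0.016, "rz": 0.047, "grip": 255},
{"tx": -0.1, "ty": -1.23, "tz": -0.37, "rx": -0.116, "ry": 0.016, "rz": 0.047, "grip": 255},
{"tx": -0.15, "ty": -1.17, "tz": -0.52, "rx": -0.116, "ry": 0.016, "rz": 0.047, "grip": 255}
--  (0.604, 0.078, 0.19, -0.55)
{"tx": -0.04, "ty": -2.5, "tz": 1.5, "rx": 0, "ry": 0, "rz": 0.125, "grip": 255},
{"tx": -0.35, "ty": -2.48, "tz": 1.5, "rx": 0, "ry": 0, "rz": 0.125, "grip": 255}
--  (0.604, 0.078, 0.127, -0.55, 0.03)
{"tx": 0, "ty": 0, "tz": 2.1, "rx": 0, "ry": 0, "rz": 0, "grip": 255},
{"tx": 0, "ty": -0.0, "tz": 2.1, "rx": 0, "ry": 0, "rz": 0, "grip": 255},
{"tx": 0.01, "ty": -0.01, "tz": 2.1, "rx": 0, "ry": 0, "rz": 0, "grip": 255}
```

Emit:
drive_tool([
  {"tx":0.13,"ty":-1.5,"tz":-1.3,"rx":-0.116,"ry":0.016,"rz":0.047,"grip":255},
  {"tx":0.07,"ty":-1.5,"tz":0,"rx":-0.116,"ry":0.016,"rz":0.047,"grip":255},
  {"tx":0,"ty":-1.3,"tz":0,"rx":-0.116,"ry":0.016,"rz":0.047,"grip":255},
  {"tx":0,"ty":-1.3,"tz":0,"rx":-0.116,"ry":0.016,"rz":0.047,"grip":255},
  {"tx":-0.1,"ty":-1.2,"tz":0,"rx":-0.116,"ry":0.016,"rz":0.047,"grip":255},
  {"tx":-0.15,"ty":-1.2,"tz":0,"rx":-0.116,"ry":0.016,"rz":0.047,"grip":255},
  {"tx":0,"ty":-2.5,"tz":0,"rx":0,"ry":0,"rz":0.125,"grip":255},
  {"tx":0,"ty":0,"tz":0,"rx":0,"ry":0,"rz":0.125,"grip":255},
])

```text
time_s: 12.3
eef_pos: [0.5965, 0.0571, 0.2199]
orientation: [3.025, -0.846, -0.011]
ft_force: [-0.1, -0.8, -0.6]
opening: 0.018
```

```bash
python3 - <<'E'
from h import *
plan([(.604,.078,.18,-.55),(.604,.078,.127,-.55,.03)],grip=255,step=.04,dr=.15)
E
```

```text
at [0.5965 0.0571 0.2199] yaw -0.545 t 12.3 F [-0.1 -0.8 -0.6] open 0.018
--  (0.604, 0.078, 0.18, -0.55)
{"tx": -0.21, "ty": -1.09, "tz": 1.99, "rx": 0, "ry": 0.003, "rz": 0.002, "grip": 255},
{"tx": -0.22, "ty": -1.1, "tz": 1.99, "rx": 0, "ry": 0.003, "rz": 0.002, "grip": 255}
--  (0.604, 0.078, 0.127, -0.55, 0.03)
{"tx": 0, "ty": -0.01, "tz": 2.65, "rx": 0, "ry": 0, "rz": 0, "grip": 255},
{"tx": 0.01, "ty": 0, "tz": 2.65, "rx": 0, "ry": 0, "rz": 0, "grip": 255}
```

Emit:
drive_tool([
  {"tx":-0.4,"ty":-2.2,"tz":0,"rx":0,"ry":0.005,"rz":0.004,"grip":255},
  {"tx":0,"ty":0,"tz":3,"rx":0,"ry":0,"rz":0,"grip":255},
  {"tx":0,"ty":0,"tz":2,"rx":0,"ry":0,"rz":0,"grip":255},
  {"tx":0,"ty":0,"tz":2,"rx":0,"ry":0,"rz":0,"grip":255},
  {"tx":0,"ty":0,"tz":2.2,"rx":0,"ry":0,"rz":0,"grip":255},
  {"tx":0,"ty":0,"tz":0,"rx":0,"ry":0,"rz":0,"grip":255},
])

```text
time_s: 13.05
eef_pos: [0.604, 0.0729, 0.1277]
orientation: [3.019, -0.854, -0.004]
ft_force: [0.3, -0.0, -0.5]
opening: 0.006
```

```bash
python3 - <<'E'
from h import *
plan([(.604,.078,.127,-.55),(.5825,.044,.127,-.55,.012)],grip=255)
s=snap('scene','s');save(s,'b2.png',(280,110,380,210),6)
E
```

```text
at [0.604  0.0729 0.1277] yaw -0.552 t 13.05 F [ 0.3 -0.  -0.5] open 0.006
--  (0.604, 0.078, 0.127, -0.55)
{"tx": -0.27, "ty": -0.44, "tz": 0.07, "rx": 0.004, "ry": 0.002, "rz": -0.002, "grip": 255}
--  (0.5825, 0.044, 0.127, -0.55, 0.012)
{"tx": -0.01, "ty": 1.01, "tz": 0, "rx": 0, "ry": 0, "rz": 0, "grip": 255},
{"tx": -0.02, "ty": 1.0, "tz": 0, "rx": 0, "ry": 0, "rz": 0, "grip": 255},
{"tx": -0.01, "ty": 1.01, "tz": 0, "rx": 0, "ry": 0, "rz": 0, "grip": 255},
{"tx": -0.02, "ty": 1.0, "tz": 0, "rx": 0, "ry": 0, "rz": 0, "grip": 255}
```

View pics/b2.png

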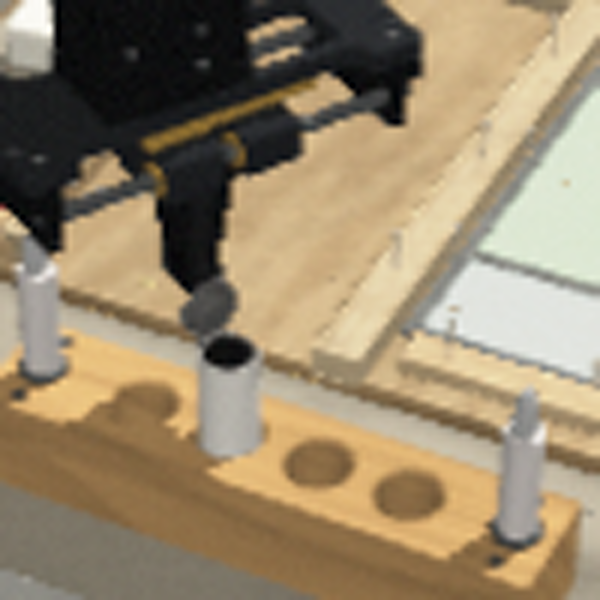

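Emit:
drive_tool([
  {"tx":-0.1,"ty":0.9,"tz":0.05,"rx":0,"ry":0,"rz":0,"grip":255},
  {"tx":-0.1,"ty":0.9,"tz":0,"rx":0,"ry":0,"rz":0,"grip":255},
  {"tx":-0.1,"ty":0.9,"tz":0,"rx":0,"ry":0,"rz":0,"grip":255},
  {"tx":0,"ty":0.9,"tz":0,"rx":0,"ry":0,"rz":0,"grip":255},
  {"tx":0,"ty":0,"tz":0,"rx":0,"ry":0,"rz":0,"grip":255},
])

```text
time_s: 13.72
eef_pos: [0.5834, 0.0431, 0.1293]
orientation: [3.021, -0.857, 0.0]
ft_force: [-0.3, 0.5, -0.4]
opening: 0.005
```

```bash
python3 - <<'E'
from h import *
plan([(.582,.0435,.1185,-.55,.01)],grip=255)
s=snap('scene','s');save(s,'b3.png',(280,110,380,210),6)
E
```

```text
at [0.5834 0.0431 0.1293] yaw -0.553 t 13.72 F [-0.3  0.5 -0.4] open 0.005
--  (0.582, 0.0435, 0.1185, -0.55, 0.01)
{"tx": -0.07, "ty": 0.02, "tz": 0.54, "rx": 0, "ry": 0, "rz": -0.002, "grip": 255},
{"tx": -0.07, "ty": 0.01, "tz": 0.54, "rx": 0, "ry": 0, "rz": -0.002, "grip": 255}
```

View pics/b3.png

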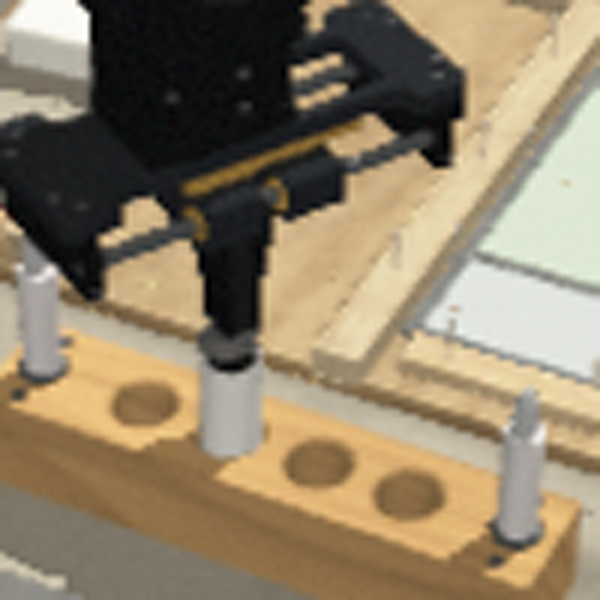

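Cap is folded over, partially closed. Press down.

Emit:
drive_tool([
  {"tx":-0.07,"ty":0,"tz":0.5,"rx":0,"ry":0,"rz":0,"grip":255},
  {"tx":-0.07,"ty":0,"tz":0.4,"rx":0,"ry":0,"rz":0,"grip":255},
  {"tx":0,"ty":0,"tz":0.2,"rx":0,"ry":0,"rz":0,"grip":255},
  {"tx":0,"ty":0,"tz":0,"rx":0,"ry":0,"rz":0,"grip":255},
])

```text
time_s: 14.28
eef_pos: [0.5844, 0.0444, 0.1199]
orientation: [3.022, -0.856, 0.006]
ft_force: [-0.6, -2.2, 14.7]
opening: 0.003
```

Emit:
drive_tool([
  {"tx":0,"ty":0,"tz":0.1,"rx":0,"ry":0,"rz":0,"grip":255},
  {"tx":0,"ty":0,"tz":0,"rx":0,"ry":0,"rz":0,"grip":255},
  {"tx":0,"ty":0,"tz":-2,"rx":0,"ry":0,"rz":0,"grip":255},
  {"tx":0,"ty":0,"tz":-4,"rx":0,"ry":0,"rz":0,"grip":255},
  {"tx":0,"ty":0,"tz":-3,"rx":0,"ry":0,"rz":0,"grip":0},
  {"tx":0,"ty":0,"tz":0,"rx":0,"ry":0,"rz":0,"grip":0},
])

```text
time_s: 15.02
eef_pos: [0.5838, 0.0452, 0.2091]
orientation: [-3.023, 0.855, -0.005]
ft_force: [0.5, -0.5, -0.4]
opening: 0.156
```

```bash
python3 - <<'E'
from h import *
plan([(.449,-.268,.2,.19),(.449,-.268,.08,.19,.03)],grip=0)
s=snap('scene','s');save(s,'b4.png',(280,110,380,210),6)
E
```

```text
at [0.5838 0.0452 0.2091] yaw -0.552 t 15.03 F [ 0.5 -0.5 -0.4] open 0.156
--  (0.449, -0.268, 0.2, 0.19)
{"tx": 0.7, "ty": 4.82, "tz": 0.13, "rx": 0, "ry": 0, "rz": -0.106, "grip": 0},
{"tx": 0.19, "ty": 4.87, "tz": 0.13, "rx": 0, "ry": 0, "rz": -0.106, "grip": 0},
{"tx": -0.33, "ty": 4.86, "tz": 0.13, "rx": 0, "ry": 0, "rz": -0.106, "grip": 0},
{"tx": -0.84, "ty": 4.8, "tz": 0.13, "rx": 0, "ry": 0, "rz": -0.106, "grip": 0},
{"tx": -1.34, "ty": 4.68, "tz": 0.12, "rx": 0, "ry": 0, "rz": -0.106, "grip": 0},
{"tx": -1.83, "ty": 4.51, "tz": 0.13, "rx": 0, "ry": 0, "rz": -0.106, "grip": 0},
{"tx": -2.29, "ty": 4.3, "tz": 0.12, "rx": 0, "ry": 0, "rz": -0.106, "grip": 0}
--  (0.449, -0.268, 0.08, 0.19, 0.03)
{"tx": -0.01, "ty": 0, "tz": 2.4, "rx": 0, "ry": 0, "rz": 0, "grip": 0},
{"tx": -0.01, "ty": -0.0, "tz": 2.4, "rx": 0, "ry": 0, "rz": 0, "grip": 0},
{"tx": -0.01, "ty": -0.01, "tz": 2.4, "rx": 0, "ry": 0, "rz": 0, "grip": 0},
{"tx": -0.0, "ty": 0, "tz": 2.4, "rx": 0, "ry": 0, "rz": 0, "grip": 0},
{"tx": -0.01, "ty": -0.01, "tz": 2.4, "rx": 0, "ry": 0, "rz": 0, "grip": 0}
```

View pics/b4.png

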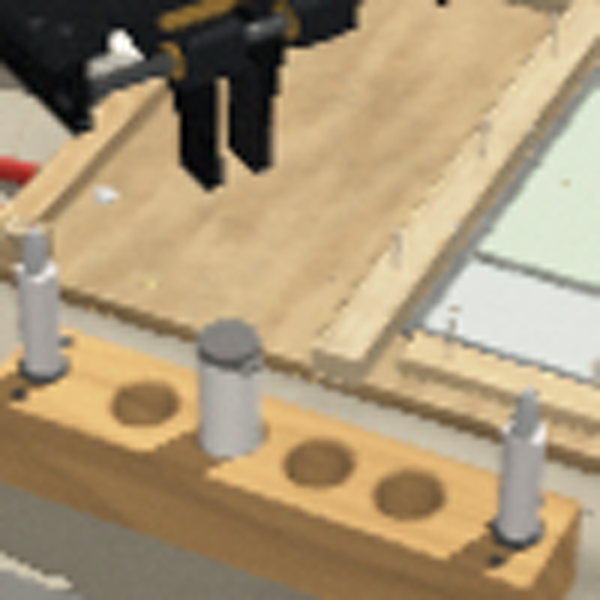

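Emit:
drive_tool([
  {"tx":0.7,"ty":4.8,"tz":0.13,"rx":0,"ry":0,"rz":-0.106,"grip":0},
  {"tx":0.2,"ty":4.9,"tz":0.13,"rx":0,"ry":0,"rz":-0.106,"grip":0},
  {"tx":-0.3,"ty":4.9,"tz":0.13,"rx":0,"ry":0,"rz":-0.106,"grip":0},
  {"tx":-0.8,"ty":4.8,"tz":0.13,"rx":0,"ry":0,"rz":-0.106,"grip":0},
  {"tx":-1.3,"ty":4.7,"tz":0.13,"rx":0,"ry":0,"rz":-0.106,"grip":0},
  {"tx":-1.8,"ty":4.5,"tz":0.13,"rx":0,"ry":0,"rz":-0.106,"grip":0},
  {"tx":-2.3,"ty":4.3,"tz":0.13,"rx":0,"ry":0,"rz":-0.106,"grip":0},
  {"tx":0,"ty":0,"tz":3,"rx":0,"ry":0,"rz":0,"grip":0},
])

```text
time_s: 16.08
eef_pos: [0.4473, -0.2734, 0.1689]
orientation: [3.124, 0.291, 0.002]
ft_force: [0.5, 0.9, -0.4]
opening: 0.985
```

Emit:
drive_tool([
  {"tx":0,"ty":0,"tz":0,"rx":0,"ry":0,"rz":0,"grip":0},
  {"tx":0,"ty":0,"tz":0,"rx":0,"ry":0,"rz":0,"grip":0},
])

```text
time_s: 16.32
eef_pos: [0.449, -0.2685, 0.1687]
orientation: [3.126, 0.3, -0.002]
ft_force: [0.5, 0.0, 0.2]
opening: 1.0
```

```bash
python3 - <<'E'
from h import *
plan([(.449,-.268,.16,.19),(.449,-.268,.08,.19,.03)],grip=0)
E
```

```text
at [ 0.449  -0.2685  0.1687] yaw 0.191 t 16.32 F [0.5 0.  0.2] open 1.0
--  (0.449, -0.268, 0.16, 0.19)
{"tx": 0.01, "ty": -0.05, "tz": 0.87, "rx": 0.002, "ry": 0.002, "rz": 0, "grip": 0}
--  (0.449, -0.268, 0.08, 0.19, 0.03)
{"tx": 0, "ty": 0, "tz": 2.67, "rx": 0, "ry": 0, "rz": 0, "grip": 0},
{"tx": 0, "ty": 0, "tz": 2.67, "rx": 0, "ry": 0, "rz": 0, "grip": 0},
{"tx": -0.01, "ty": 0, "tz": 2.66, "rx": 0, "ry": 0, "rz": 0, "grip": 0}
```

Emit:
drive_tool([
  {"tx":0,"ty":0,"tz":3,"rx":0,"ry":0,"rz":0,"grip":0},
  {"tx":0,"ty":0,"tz":3,"rx":0,"ry":0,"rz":0,"grip":60},
  {"tx":0,"ty":0,"tz":2.1,"rx":0,"ry":0,"rz":0,"grip":60},
  {"tx":0,"ty":0,"tz":0.8,"rx":0,"ry":0,"rz":0,"grip":60},
  {"tx":0,"ty":0,"tz":0,"rx":0,"ry":0,"rz":0,"grip":60},
  {"tx":0,"ty":0,"tz":0,"rx":0,"ry":0,"rz":0,"grip":60},
])

```text
time_s: 17.08
eef_pos: [0.4495, -0.2695, 0.0807]
orientation: [3.125, 0.298, 0.001]
ft_force: [0.2, 0.1, 0.3]
opening: 0.765
```

Emit:
drive_tool([
  {"tx":0,"ty":0,"tz":0,"rx":0,"ry":0,"rz":0,"grip":255},
  {"tx":0,"ty":0,"tz":0,"rx":0,"ry":0,"rz":0,"grip":255},
  {"tx":0,"ty":0,"tz":0,"rx":0,"ry":0,"rz":0,"grip":255},
  {"tx":0,"ty":0,"tz":0,"rx":0,"ry":0,"rz":0,"grip":255},
  {"tx":0,"ty":0,"tz":0,"rx":0,"ry":0,"rz":0,"grip":255},
  {"tx":0,"ty":0,"tz":0,"rx":0,"ry":0,"rz":0,"grip":255},
  {"tx":0,"ty":0,"tz":0,"rx":0,"ry":0,"rz":0,"grip":255},
  {"tx":0,"ty":0,"tz":0,"rx":0,"ry":0,"rz":0,"grip":255},
])

```text
time_s: 18.08
eef_pos: [0.4487, -0.2694, 0.0797]
orientation: [3.126, 0.298, -0.001]
ft_force: [-0.3, 0.3, 0.2]
opening: 0.299
```

```bash
python3 - <<'E'
from h import *
plan([],grip=0)
s=snap('scene','s');save(s,'c1.png',(360,160,480,300),5)
P=cloud(s).reshape(-1,3)
print(fit_axis(P,.449,-.268,.01,.06,.03,[.449,-.268,0,0],.08))
E
```

```text
at [ 0.4487 -0.2694  0.0797] yaw 0.19 t 18.07 F [-0.3  0.3  0.2] open 0.299
(array([ 0.44987534, -0.26788229,  0.01159422,  0.00470788]), np.float64(0.000579646020046171), 109, array([ 0.43259893, -0.28186236,  0.01049053]), array([ 0.44983161, -0.25462831,  0.04507155]))
```

View pics/c1.png

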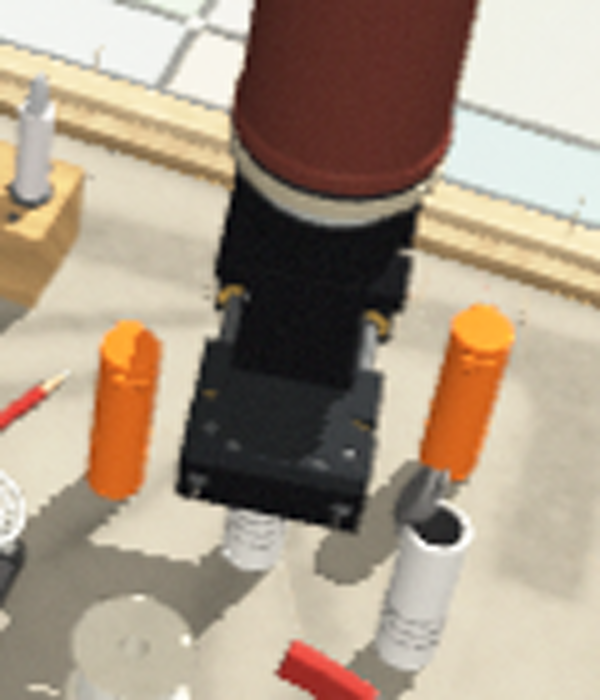

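Emit:
drive_tool([
  {"tx":0,"ty":0,"tz":-0.5,"rx":0,"ry":0,"rz":0,"grip":255},
  {"tx":0,"ty":0,"tz":-1,"rx":0,"ry":0,"rz":0,"grip":255},
  {"tx":0,"ty":0,"tz":-2,"rx":0,"ry":0,"rz":0,"grip":255},
  {"tx":0,"ty":0,"tz":-2.5,"rx":0,"ry":0,"rz":0,"grip":255},
  {"tx":0,"ty":0,"tz":-2,"rx":0,"ry":0,"rz":0,"grip":255},
  {"tx":0,"ty":0,"tz":-1,"rx":0,"ry":0,"rz":0,"grip":255},
  {"tx":0,"ty":0,"tz":0,"rx":0,"ry":0,"rz":0,"grip":255},
])

```text
time_s: 19.0
eef_pos: [0.4491, -0.2693, 0.1703]
orientation: [3.125, 0.298, 0.001]
ft_force: [-0.4, 1.2, -1.6]
opening: 0.297
```

```bash
python3 - <<'E'
from h import *
plan([(.5808,-.0008,.17,-.012,.025)],grip=255)
s=snap('scene','s')
P=cloud(s).reshape(-1,3)
p=r.state()['eef_pos']
print(fit_axis(P,p[0],p[1],.07,.145,.05,[p[0],p[1],0,0],p[2]))
E
```

```text
at [ 0.4491 -0.2693  0.1703] yaw 0.19 t 19.0 F [-0.4  1.2 -1.6] open 0.297
--  (0.5808, -0.0008, 0.17, -0.012, 0.025)
{"tx": 1.5, "ty": -1.99, "tz": 0, "rx": 0, "ry": 0, "rz": 0.017, "grip": 255},
{"tx": 1.47, "ty": -2.01, "tz": 0, "rx": 0, "ry": 0, "rz": 0.017, "grip": 255},
{"tx": 1.43, "ty": -2.04, "tz": 0, "rx": 0, "ry": 0, "rz": 0.017, "grip": 255},
{"tx": 1.4, "ty": -2.06, "tz": 0, "rx": 0, "ry": 0, "rz": 0.017, "grip": 255},
{"tx": 1.36, "ty": -2.09, "tz": 0, "rx": 0, "ry": 0, "rz": 0.017, "grip": 255},
{"tx": 1.33, "ty": -2.11, "tz": 0, "rx": 0, "ry": 0, "rz": 0.017, "grip": 255},
{"tx": 1.29, "ty": -2.13, "tz": 0, "rx": 0, "ry": 0, "rz": 0.017, "grip": 255},
{"tx": 1.25, "ty": -2.15, "tz": 0, "rx": 0, "ry": 0, "rz": 0.017, "grip": 255},
{"tx": 1.22, "ty": -2.18, "tz": 0, "rx": 0, "ry": 0, "rz": 0.017, "grip": 255},
{"tx": 1.18, "ty": -2.19, "tz": -0.0, "rx": 0, "ry": 0, "rz": 0.017, "grip": 255},
{"tx": 1.14, "ty": -2.22, "tz": -0.01, "rx": 0, "ry": 0, "rz": 0.017, "grip": 255},
{"tx": 1.1, "ty": -2.23, "tz": -0.0, "rx": 0, "ry": 0, "rz": 0.017, "grip": 255}
(array([ 0.44914554, -0.26754364, -0.01172052,  0.0043405 ]), np.float64(0.0006775134074863834), 192, array([ 0.43320387, -0.28184888,  0.09203717]), array([ 0.45423451, -0.25372712,  0.14495904]))
```

Emit:
drive_tool([
  {"tx":0.3,"ty":-0.4,"tz":0,"rx":0,"ry":0,"rz":0.004,"grip":255},
  {"tx":0.7,"ty":-1.0,"tz":0,"rx":0,"ry":0,"rz":0.01,"grip":255},
  {"tx":1.2,"ty":-1.6,"tz":0,"rx":0,"ry":0,"rz":0.015,"grip":255},
  {"tx":1.5,"ty":-2.1,"tz":0,"rx":0,"ry":0,"rz":0.018,"grip":255},
  {"tx":1.5,"ty":-2.3,"tz":0,"rx":0,"ry":0,"rz":0.018,"grip":255},
  {"tx":1.5,"ty":-2.3,"tz":0,"rx":0,"ry":0,"rz":0.018,"grip":255},
  {"tx":1.5,"ty":-2.3,"tz":0,"rx":0,"ry":0,"rz":0.018,"grip":255},
  {"tx":1.4,"ty":-2.3,"tz":0,"rx":0,"ry":0,"rz":0.018,"grip":255},
])

```text
time_s: 20.05
eef_pos: [0.5247, -0.1124, 0.1689]
orientation: [3.138, 0.112, -0.002]
ft_force: [-0.5, -0.1, -0.6]
opening: 0.3
```

Emit:
drive_tool([
  {"tx":1.4,"ty":-2.3,"tz":0,"rx":0,"ry":0,"rz":0.018,"grip":255},
  {"tx":1.3,"ty":-2.3,"tz":0,"rx":0,"ry":0,"rz":0.018,"grip":255},
  {"tx":1.2,"ty":-2.3,"tz":0,"rx":0,"ry":0,"rz":0.018,"grip":255},
  {"tx":1.0,"ty":-2.0,"tz":0,"rx":0,"ry":0,"rz":0.015,"grip":255},
  {"tx":0.7,"ty":-1.4,"tz":0,"rx":0,"ry":0,"rz":0.01,"grip":255},
  {"tx":0.4,"ty":-0.8,"tz":0,"rx":0,"ry":0,"rz":0.005,"grip":255},
  {"tx":0.1,"ty":-0.3,"tz":0,"rx":0,"ry":0,"rz":0,"grip":255},
  {"tx":0,"ty":0,"tz":0,"rx":0,"ry":0,"rz":0,"grip":255},
])

```text
time_s: 21.05
eef_pos: [0.5812, 0.0013, 0.1691]
orientation: [3.139, -0.021, -0.001]
ft_force: [1.1, 0.1, -0.9]
opening: 0.302
```

```bash
python3 - <<'E'
from h import *
plan([(.5808,-.0008,.17,-.012,.025)],grip=255)
s=snap('scene','s')
P=cloud(s).reshape(-1,3)
p=r.state()['eef_pos']
print(fit_axis(P,p[0],p[1],.07,.145,.05,[p[0],p[1],0,0],p[2]))
save(s,'c2.png',(280,110,380,210),6)
E
```

```text
at [0.5812 0.0013 0.1691] yaw -0.013 t 21.05 F [ 1.1  0.1 -0.9] open 0.302
--  (0.5808, -0.0008, 0.17, -0.012, 0.025)
{"tx": -0.04, "ty": 0.21, "tz": -0.09, "rx": 0.002, "ry": 0, "rz": 0, "grip": 255}
(array([ 0.5782629 , -0.0689594 , -0.04261861, -1.30353199]), np.float64(0.0032585758950242644), 314, array([ 0.56433248, -0.01322678,  0.07007243]), array([0.59349572, 0.05072267, 0.14325369]))
```

View pics/c2.png

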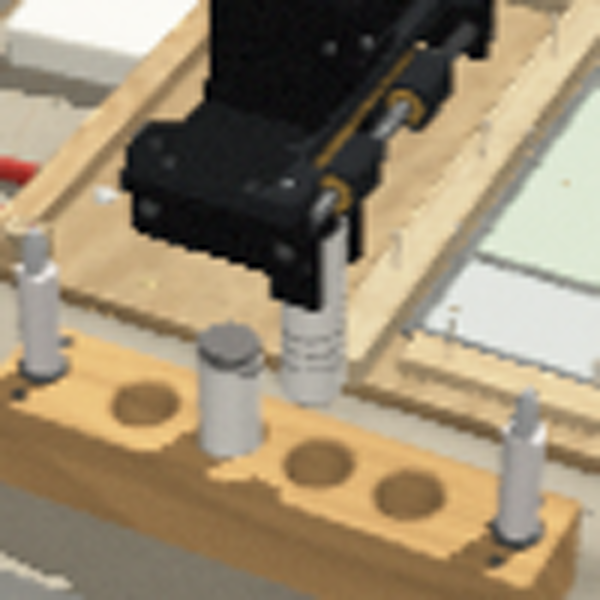

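```bash
python3 - <<'E'
from h import *
s=load('s')
P=cloud(s).reshape(-1,3)
p=np.array([.5812,.0013,.169])
print(fit_axis(P,p[0],p[1],.07,.14,.024,[p[0],p[1],0,0],.089))
E
```

```text
(array([ 0.58231304,  0.00340257, -0.00704396, -0.00737444]), np.float64(0.0009564540693757419), 159, array([ 0.56433248, -0.01322678,  0.08958168]), array([0.58787025, 0.02446994, 0.13956343]))
```

Emit:
drive_tool([
  {"tx":-0.1,"ty":0.37,"tz":0.5,"rx":0,"ry":0,"rz":0,"grip":255},
  {"tx":0,"ty":0,"tz":1.2,"rx":0,"ry":0,"rz":0,"grip":255},
  {"tx":0,"ty":0,"tz":1.2,"rx":0,"ry":0,"rz":0,"grip":255},
  {"tx":0,"ty":0,"tz":1.2,"rx":0,"ry":0,"rz":0,"grip":255},
  {"tx":0,"ty":0,"tz":1.0,"rx":0,"ry":0,"rz":0,"grip":255},
  {"tx":0,"ty":0,"tz":0,"rx":0,"ry":0,"rz":0,"grip":255},
])

```text
time_s: 21.85
eef_pos: [0.5797, -0.002, 0.1171]
orientation: [3.139, -0.02, -0.003]
ft_force: [0.1, 0.1, 0.3]
opening: 0.305
```

Emit:
drive_tool([
  {"tx":0,"ty":0,"tz":1.0,"rx":0,"ry":0,"rz":0,"grip":255},
  {"tx":0,"ty":0,"tz":1.0,"rx":0,"ry":0,"rz":0,"grip":255},
  {"tx":0,"ty":0,"tz":0.9,"rx":0,"ry":0,"rz":0,"grip":255},
  {"tx":0,"ty":0,"tz":0,"rx":0,"ry":0,"rz":0,"grip":255},
])

```text
time_s: 22.35
eef_pos: [0.5797, -0.0021, 0.0882]
orientation: [3.139, -0.02, -0.003]
ft_force: [0.4, 0.8, -0.7]
opening: 0.3
```

Emit:
drive_tool([
  {"tx":0,"ty":0,"tz":0,"rx":0,"ry":0,"rz":0,"grip":60},
  {"tx":0,"ty":0,"tz":0,"rx":0,"ry":0,"rz":0,"grip":60},
  {"tx":0,"ty":0,"tz":0,"rx":0,"ry":0,"rz":0,"grip":60},
  {"tx":0,"ty":0,"tz":0,"rx":0,"ry":0,"rz":0,"grip":60},
  {"tx":0,"ty":0,"tz":-3,"rx":0,"ry":0,"rz":0,"grip":60},
  {"tx":0,"ty":0,"tz":-5,"rx":0,"ry":0,"rz":0,"grip":60},
  {"tx":0,"ty":0,"tz":-4,"rx":0,"ry":0,"rz":0,"grip":255},
])

```text
time_s: 23.22
eef_pos: [0.5805, -0.002, 0.211]
orientation: [3.14, -0.021, 0.001]
ft_force: [0.2, -0.2, 0.2]
opening: 0.709
```

```bash
python3 - <<'E'
from h import *
plan([])
s=snap('scene','s');t=snap('top','t')
save(s,'c3.png',(280,110,380,210),6)
for c in (s,t):
    P=cloud(c).reshape(-1,3)
    print(fit_axis(P,.5808,-.0008,.052,.09,.02,[.5808,-.0008,0,0],.096)[:3])
    print(fit_tube(P[P[:,1]<.03],.5808,-.0008,.006))
E
```

```text
at [ 0.5805 -0.002   0.211 ] yaw -0.013 t 23.23 F [ 0.2 -0.2  0.2] open 0.709
(array([ 0.58088981, -0.00074022, -0.00939815,  0.01914803]), np.float64(0.0008577110071127814), 113)
(array([-0.07181749,  1.28696315]), np.float64(0.0013470200653798886), 61)
  return _methods._mean(a, axis=axis, dtype=dtype,
  ret = ret.dtype.type(ret / rcount)
Traceback (most recent call last):
  File "h.py", line 80, in fit_axis
    return z.x,np.median(abs(z.fun)),len(Q),Q.min(0),Q.max(0)
                                            ~~~~~^^^
ValueError: zero-size array to reduction operation minimum which has no identity
```

View pics/c3.png

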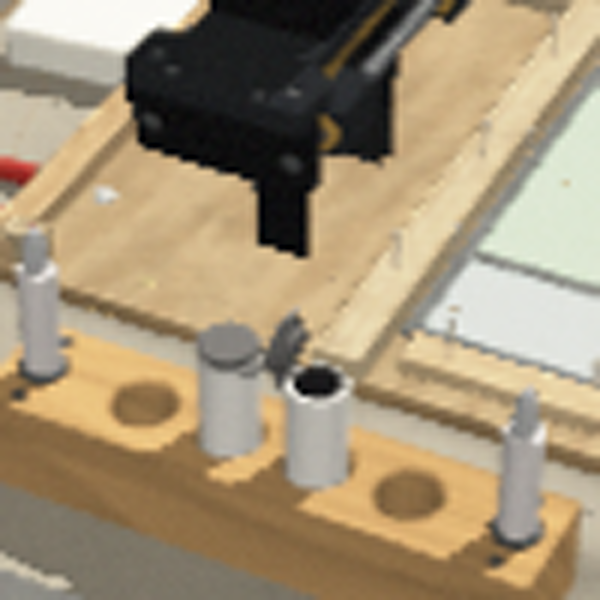

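```bash
python3 - <<'E'
from h import *
plan([(.583,.0425,.21,-.06),(.583,.0425,.127,-.06,.03),(.581,.001,.127,-.06,.01)],grip=255)
E
```

```text
at [ 0.5826 -0.0021  0.2138] yaw -0.013 t 23.32 F [ 0.9 -0.4 -0.4] open 0.639
--  (0.583, 0.0425, 0.21, -0.06)
{"tx": -0.02, "ty": -4.46, "tz": 0.38, "rx": 0, "ry": -0.007, "rz": 0.047, "grip": 255}
--  (0.583, 0.0425, 0.127, -0.06, 0.03)
{"tx": 0, "ty": 0, "tz": 2.77, "rx": 0, "ry": 0, "rz": 0, "grip": 255},
{"tx": 0, "ty": 0, "tz": 2.76, "rx": 0, "ry": 0, "rz": 0, "grip": 255},
{"tx": 0, "ty": 0, "tz": 2.77, "rx": 0, "ry": 0, "rz": 0, "grip": 255}
--  (0.581, 0.001, 0.127, -0.06, 0.01)
{"tx": 0.01, "ty": 0.83, "tz": 0, "rx": 0, "ry": 0, "rz": 0, "grip": 255},
{"tx": 0.01, "ty": 0.83, "tz": 0, "rx": 0, "ry": 0, "rz": 0, "grip": 255},
{"tx": 0.01, "ty": 0.83, "tz": 0, "rx": 0, "ry": 0, "rz": 0, "grip": 255},
{"tx": 0.01, "ty": 0.83, "tz": 0, "rx": 0, "ry": 0, "rz": 0, "grip": 255},
{"tx": 0.01, "ty": 0.84, "tz": 0, "rx": 0, "ry": 0, "rz": 0, "grip": 255}
```

Wait for fingers to close while moving, then descend.

Emit:
drive_tool([
  {"tx":0,"ty":-2.2,"tz":0,"rx":0,"ry":-0.007,"rz":0.047,"grip":255},
  {"tx":0,"ty":-2.2,"tz":0,"rx":0,"ry":0,"rz":0,"grip":255},
  {"tx":0,"ty":0,"tz":1.5,"rx":0,"ry":0,"rz":0,"grip":255},
  {"tx":0,"ty":0,"tz":0,"rx":0,"ry":0,"rz":0,"grip":255},
  {"tx":0,"ty":0,"tz":0,"rx":0,"ry":0,"rz":0,"grip":255},
  {"tx":0,"ty":0,"tz":0,"rx":0,"ry":0,"rz":0,"grip":255},
  {"tx":0,"ty":0,"tz":0,"rx":0,"ry":0,"rz":0,"grip":255},
])

```text
time_s: 24.2
eef_pos: [0.582, 0.0418, 0.1943]
orientation: [3.138, -0.095, -0.011]
ft_force: [-0.6, 0.3, -0.3]
opening: 0.005
```

```bash
python3 - <<'E'
from h import *
plan([(.583,.0425,.127,-.06,.03)],grip=255)
E
```

```text
at [0.582  0.0418 0.1943] yaw -0.06 t 24.2 F [-0.6  0.3 -0.3] open 0.005
--  (0.583, 0.0425, 0.127, -0.06, 0.03)
{"tx": 0.05, "ty": -0.03, "tz": 2.24, "rx": 0, "ry": 0.002, "rz": 0, "grip": 255},
{"tx": 0.04, "ty": -0.03, "tz": 2.25, "rx": 0, "ry": 0.002, "rz": 0, "grip": 255},
{"tx": 0.04, "ty": -0.03, "tz": 2.24, "rx": 0, "ry": 0.002, "rz": 0, "grip": 255}
```

Emit:
drive_tool([
  {"tx":0,"ty":0,"tz":2.2,"rx":0,"ry":0.007,"rz":0,"grip":255},
  {"tx":0,"ty":0,"tz":2.2,"rx":0,"ry":0,"rz":0,"grip":255},
  {"tx":0,"ty":0,"tz":2.2,"rx":0,"ry":0,"rz":0,"grip":255},
  {"tx":0,"ty":0,"tz":0,"rx":0,"ry":0,"rz":0,"grip":255},
])

```text
time_s: 24.7
eef_pos: [0.5807, 0.0418, 0.1268]
orientation: [3.137, -0.094, -0.005]
ft_force: [0.2, 0.4, 0.4]
opening: 0.005
```

```bash
python3 - <<'E'
from h import *
plan([(.581,.001,.1275,-.06,.01)],grip=255)
s=snap('scene','s');save(s,'c4.png',(280,110,380,210),6)
E
```

```text
at [0.5807 0.0418 0.1268] yaw -0.06 t 24.7 F [0.2 0.4 0.4] open 0.005
--  (0.581, 0.001, 0.1275, -0.06, 0.01)
{"tx": 0.06, "ty": 0.81, "tz": -0.01, "rx": 0, "ry": 0, "rz": 0, "grip": 255},
{"tx": 0.05, "ty": 0.82, "tz": -0.01, "rx": 0, "ry": 0, "rz": 0, "grip": 255},
{"tx": 0.06, "ty": 0.81, "tz": -0.01, "rx": 0, "ry": 0, "rz": 0, "grip": 255},
{"tx": 0.05, "ty": 0.82, "tz": -0.01, "rx": 0, "ry": 0, "rz": 0, "grip": 255},
{"tx": 0.06, "ty": 0.81, "tz": -0.02, "rx": 0, "ry": 0, "rz": 0, "grip": 255}
```

View pics/c4.png

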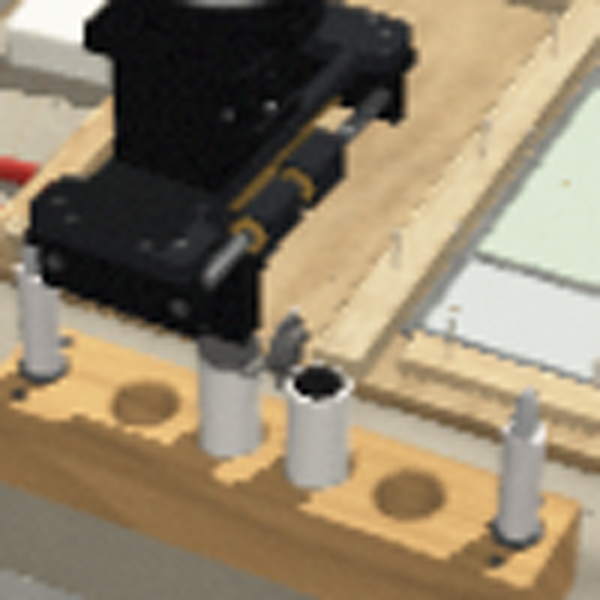

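Emit:
drive_tool([
  {"tx":0.1,"ty":0.8,"tz":0,"rx":0,"ry":0,"rz":0,"grip":255},
  {"tx":0.1,"ty":0.8,"tz":0,"rx":0,"ry":0,"rz":0,"grip":255},
  {"tx":0.05,"ty":0.8,"tz":0,"rx":0,"ry":0,"rz":0,"grip":255},
  {"tx":0.05,"ty":0.8,"tz":0,"rx":0,"ry":0,"rz":0,"grip":255},
  {"tx":0,"ty":0.8,"tz":0,"rx":0,"ry":0,"rz":0,"grip":255},
  {"tx":0,"ty":0,"tz":0.5,"rx":0,"ry":0,"rz":0,"grip":255},
  {"tx":0,"ty":0,"tz":0.4,"rx":0,"ry":0,"rz":0,"grip":255},
  {"tx":0,"ty":0,"tz":0,"rx":0,"ry":0,"rz":0,"grip":255},
])

```text
time_s: 25.75
eef_pos: [0.5833, 0.0021, 0.1199]
orientation: [3.138, -0.093, 0.003]
ft_force: [-0.4, -1.2, 9.7]
opening: 0.007
```

Emit:
drive_tool([
  {"tx":0,"ty":0,"tz":0.15,"rx":0,"ry":0,"rz":0,"grip":255},
  {"tx":0,"ty":0,"tz":0,"rx":0,"ry":0,"rz":0,"grip":255},
  {"tx":0,"ty":0,"tz":-3,"rx":0,"ry":0,"rz":0,"grip":255},
  {"tx":0,"ty":0,"tz":-5,"rx":0,"ry":0,"rz":0,"grip":0},
  {"tx":0,"ty":0,"tz":0,"rx":0,"ry":0,"rz":0,"grip":0},
  {"tx":0,"ty":0,"tz":0,"rx":0,"ry":0,"rz":0,"grip":0},
])

```text
time_s: 26.5
eef_pos: [0.5821, 0.0026, 0.197]
orientation: [3.138, -0.093, -0.001]
ft_force: [-0.1, -0.2, -0.1]
opening: 0.259
```

```bash
python3 - <<'E'
from h import *
plan([(.4275,-.3484,.19,.07)],grip=0)
s=snap('scene','s');save(s,'c5.png',(280,110,380,210),6)
E
```

```text
at [0.5821 0.0026 0.197 ] yaw -0.059 t 26.5 F [-0.1 -0.2 -0.1] open 0.259
--  (0.4275, -0.3484, 0.19, 0.07)
{"tx": -1.91, "ty": 5.14, "tz": 0.11, "rx": 0, "ry": 0, "rz": -0.018, "grip": 0},
{"tx": -2.0, "ty": 5.1, "tz": 0.11, "rx": 0, "ry": 0, "rz": -0.018, "grip": 0},
{"tx": -2.09, "ty": 5.06, "tz": 0.11, "rx": 0, "ry": 0, "rz": -0.018, "grip": 0},
{"tx": -2.18, "ty": 5.02, "tz": 0.11, "rx": 0, "ry": 0, "rz": -0.018, "grip": 0},
{"tx": -2.27, "ty": 4.99, "tz": 0.11, "rx": 0, "ry": 0, "rz": -0.018, "grip": 0},
{"tx": -2.36, "ty": 4.94, "tz": 0.12, "rx": 0, "ry": 0, "rz": -0.018, "grip": 0},
{"tx": -2.46, "ty": 4.9, "tz": 0.11, "rx": 0, "ry": 0, "rz": -0.018, "grip": 0}
```

View pics/c5.png

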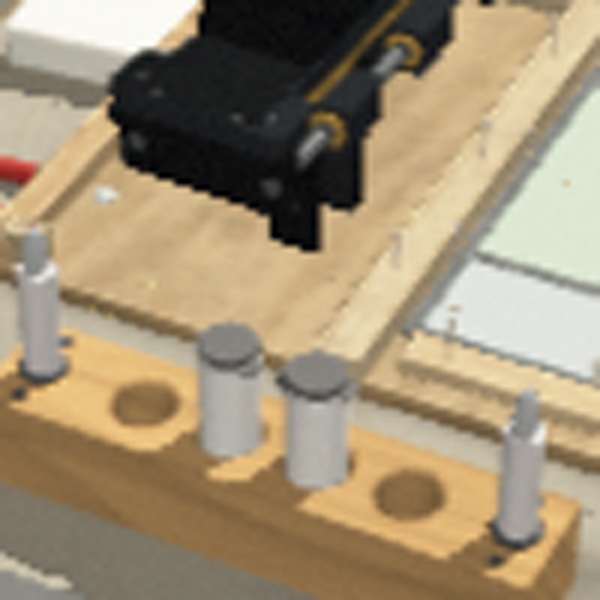

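Both shut. Now tube C.

Emit:
drive_tool([
  {"tx":-1.9,"ty":5.1,"tz":0.1,"rx":0,"ry":0,"rz":-0.018,"grip":0},
  {"tx":-2.0,"ty":5.1,"tz":0.1,"rx":0,"ry":0,"rz":-0.018,"grip":0},
  {"tx":-2.1,"ty":5.1,"tz":0.1,"rx":0,"ry":0,"rz":-0.018,"grip":0},
  {"tx":-2.2,"ty":5.0,"tz":0.1,"rx":0,"ry":0,"rz":-0.018,"grip":0},
  {"tx":-2.3,"ty":5.0,"tz":0.1,"rx":0,"ry":0,"rz":-0.018,"grip":0},
  {"tx":-2.4,"ty":4.9,"tz":0.1,"rx":0,"ry":0,"rz":-0.018,"grip":0},
  {"tx":-2.5,"ty":4.9,"tz":0.1,"rx":0,"ry":0,"rz":-0.018,"grip":0},
  {"tx":0,"ty":0,"tz":2,"rx":0,"ry":0,"rz":0,"grip":0},
])

```text
time_s: 27.55
eef_pos: [0.4232, -0.353, 0.1713]
orientation: [3.136, 0.093, -0.001]
ft_force: [0.2, 1.0, 0.1]
opening: 0.995
```

Emit:
drive_tool([
  {"tx":0,"ty":0,"tz":0,"rx":0,"ry":0,"rz":0,"grip":0},
  {"tx":0,"ty":0,"tz":0,"rx":0,"ry":0,"rz":0,"grip":0},
])

```text
time_s: 27.8
eef_pos: [0.4265, -0.3476, 0.1712]
orientation: [3.138, 0.106, -0.002]
ft_force: [0.5, -0.6, -0.9]
opening: 1.0
```

```bash
python3 - <<'E'
from h import *
plan([(.4275,-.3484,.08,.07,.03)],grip=0)
E
```

```text
at [ 0.4265 -0.3476  0.1712] yaw 0.067 t 27.8 F [ 0.5 -0.6 -0.9] open 1.0
--  (0.4275, -0.3484, 0.08, 0.07, 0.03)
{"tx": 0.03, "ty": 0.02, "tz": 2.28, "rx": 0, "ry": 0, "rz": 0, "grip": 0},
{"tx": 0.03, "ty": 0.02, "tz": 2.28, "rx": 0, "ry": 0, "rz": 0, "grip": 0},
{"tx": 0.03, "ty": 0.02, "tz": 2.28, "rx": 0, "ry": 0, "rz": 0, "grip": 0},
{"tx": 0.02, "ty": 0.01, "tz": 2.28, "rx": 0, "ry": 0, "rz": 0, "grip": 0}
```

Emit:
drive_tool([
  {"tx":0.1,"ty":0.07,"tz":1.0,"rx":0,"ry":0,"rz":0,"grip":80},
  {"tx":0,"ty":0,"tz":2,"rx":0,"ry":0,"rz":0,"grip":80},
  {"tx":0,"ty":0,"tz":2.5,"rx":0,"ry":0,"rz":0,"grip":80},
  {"tx":0,"ty":0,"tz":2.5,"rx":0,"ry":0,"rz":0,"grip":80},
  {"tx":0,"ty":0,"tz":1.1,"rx":0,"ry":0,"rz":0,"grip":80},
  {"tx":0,"ty":0,"tz":0,"rx":0,"ry":0,"rz":0,"grip":80},
  {"tx":0,"ty":0,"tz":0,"rx":0,"ry":0,"rz":0,"grip":80},
])

```text
time_s: 28.68
eef_pos: [0.4277, -0.3496, 0.0812]
orientation: [3.137, 0.104, 0.001]
ft_force: [0.0, -0.3, 0.6]
opening: 0.686
```

Emit:
drive_tool([
  {"tx":0,"ty":0,"tz":0,"rx":0,"ry":0,"rz":0,"grip":255},
  {"tx":0,"ty":0,"tz":0,"rx":0,"ry":0,"rz":0,"grip":255},
  {"tx":0,"ty":0,"tz":0,"rx":0,"ry":0,"rz":0,"grip":255},
  {"tx":0,"ty":0,"tz":0,"rx":0,"ry":0,"rz":0,"grip":255},
  {"tx":0,"ty":0,"tz":0,"rx":0,"ry":0,"rz":0,"grip":255},
  {"tx":0,"ty":0,"tz":0,"rx":0,"ry":0,"rz":0,"grip":255},
  {"tx":0,"ty":0,"tz":0,"rx":0,"ry":0,"rz":0,"grip":255},
])

```text
time_s: 29.55
eef_pos: [0.4272, -0.3493, 0.0804]
orientation: [3.138, 0.104, -0.001]
ft_force: [0.1, 0.3, 0.2]
opening: 0.303
```

Emit:
drive_tool([
  {"tx":0,"ty":0,"tz":-0.5,"rx":0,"ry":0,"rz":0,"grip":255},
  {"tx":0,"ty":0,"tz":-1,"rx":0,"ry":0,"rz":0,"grip":255},
  {"tx":0,"ty":0,"tz":-2,"rx":0,"ry":0,"rz":0,"grip":255},
  {"tx":0,"ty":0,"tz":-2.5,"rx":0,"ry":0,"rz":0,"grip":255},
  {"tx":0,"ty":0,"tz":-2,"rx":0,"ry":0,"rz":0,"grip":255},
  {"tx":0,"ty":0,"tz":-1,"rx":0,"ry":0,"rz":0,"grip":255},
  {"tx":0,"ty":0,"tz":0,"rx":0,"ry":0,"rz":0,"grip":255},
])

```text
time_s: 30.42
eef_pos: [0.4276, -0.3492, 0.1713]
orientation: [3.137, 0.104, 0.002]
ft_force: [-0.3, 0.3, -1.7]
opening: 0.303
```

```bash
python3 - <<'E'
from h import *
plan([(.5803,-.0448,.17,-.012,.025)],grip=255)
s=snap('scene','s');save(s,'d1.png',(360,160,480,300),5)
P=cloud(s).reshape(-1,3)
p=r.state()['eef_pos']
print(fit_axis(P,p[0],p[1],.07,.145,.03,[p[0],p[1],0,0],p[2]))
E
```

```text
at [ 0.4276 -0.3492  0.1713] yaw 0.066 t 30.43 F [-0.3  0.3 -1.7] open 0.303
--  (0.5803, -0.0448, 0.17, -0.012, 0.025)
{"tx": 1.23, "ty": -2.1, "tz": 0.01, "rx": 0, "ry": 0, "rz": 0.006, "grip": 255},
{"tx": 1.22, "ty": -2.1, "tz": 0.01, "rx": 0, "ry": 0, "rz": 0.006, "grip": 255},
{"tx": 1.21, "ty": -2.11, "tz": 0.0, "rx": 0, "ry": 0, "rz": 0.006, "grip": 255},
{"tx": 1.19, "ty": -2.12, "tz": 0.01, "rx": 0, "ry": 0, "rz": 0.006, "grip": 255},
{"tx": 1.18, "ty": -2.13, "tz": 0.0, "rx": 0, "ry": 0, "rz": 0.006, "grip": 255},
{"tx": 1.17, "ty": -2.13, "tz": 0.01, "rx": 0, "ry": 0, "rz": 0.006, "grip": 255},
{"tx": 1.16, "ty": -2.14, "tz": 0.0, "rx": 0, "ry": 0, "rz": 0.006, "grip": 255},
{"tx": 1.14, "ty": -2.15, "tz": 0.01, "rx": 0, "ry": 0, "rz": 0.006, "grip": 255},
{"tx": 1.13, "ty": -2.15, "tz": 0.0, "rx": 0, "ry": 0, "rz": 0.006, "grip": 255},
{"tx": 1.12, "ty": -2.16, "tz": 0.01, "rx": 0, "ry": 0, "rz": 0.006, "grip": 255},
{"tx": 1.11, "ty": -2.17, "tz": 0, "rx": 0, "ry": 0, "rz": 0.006, "grip": 255},
{"tx": 1.09, "ty": -2.18, "tz": 0.01, "rx": 0, "ry": 0, "rz": 0.006, "grip": 255},
{"tx": 1.08, "ty": -2.18, "tz": 0, "rx": 0, "ry": 0, "rz": 0.006, "grip": 255},
{"tx": 1.06, "ty": -2.18, "tz": 0.01, "rx": 0, "ry": 0, "rz": 0.006, "grip": 255}
(array([ 0.42863668, -0.34873449, -0.00417766, -0.00671995]), np.float64(0.0005778707698331619), 196, array([ 0.41216071, -0.36241426,  0.09343921]), array([ 0.43073099, -0.33415415,  0.14259956]))
```

View pics/d1.png

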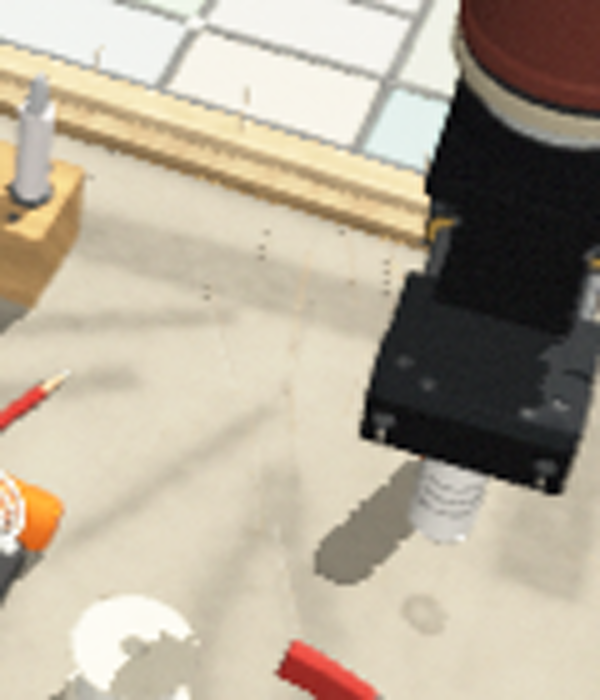

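```bash
python3 - <<'E'
from h import *
s=load('s');save(s,'d2.png',(300,150,500,320),4)
t=snap('top','t');save(t,'d3.png',(300,140,490,270),4)
E
```

```text
(no output)
```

View pics/d2.png

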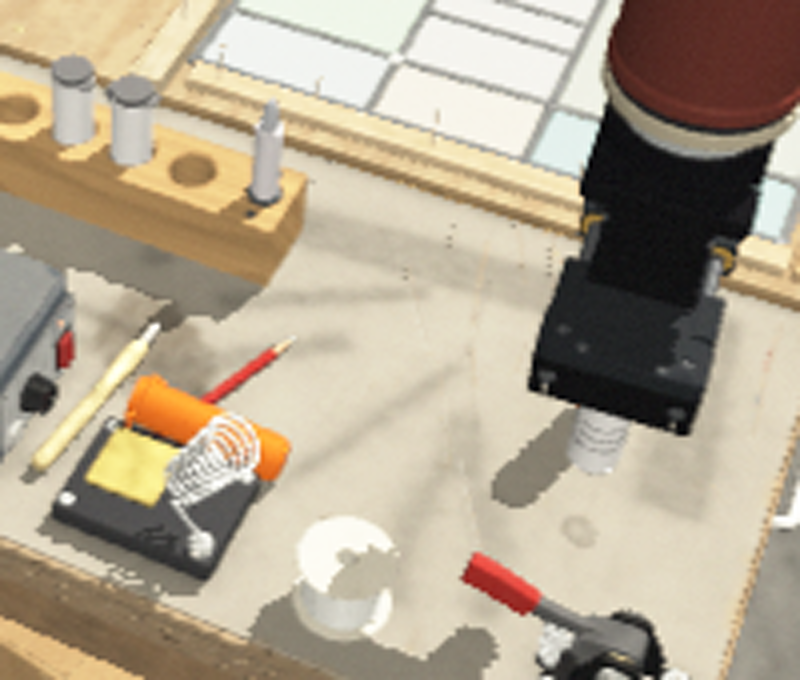

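View pics/d3.png

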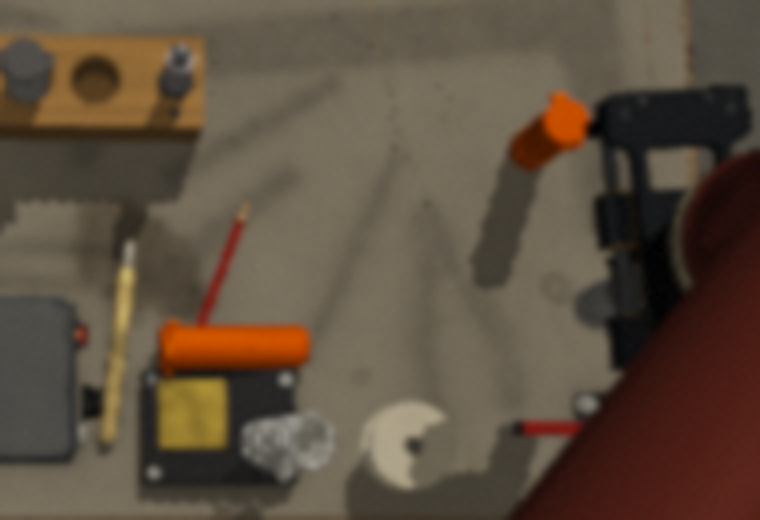

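Emit:
drive_tool([
  {"tx":0,"ty":0,"tz":-1,"rx":0,"ry":0,"rz":0,"grip":255},
  {"tx":0,"ty":0,"tz":-2,"rx":0,"ry":0,"rz":0,"grip":255},
  {"tx":0.3,"ty":-0.4,"tz":-1,"rx":0,"ry":0,"rz":0,"grip":255},
  {"tx":0.6,"ty":-1.0,"tz":0,"rx":0,"ry":0,"rz":0.005,"grip":255},
  {"tx":1.0,"ty":-1.7,"tz":0,"rx":0,"ry":0,"rz":0.008,"grip":255},
  {"tx":1.2,"ty":-2.1,"tz":0,"rx":0,"ry":0,"rz":0.008,"grip":255},
  {"tx":1.3,"ty":-2.4,"tz":0,"rx":0,"ry":0,"rz":0.008,"grip":255},
  {"tx":1.3,"ty":-2.4,"tz":0,"rx":0,"ry":0,"rz":0.008,"grip":255},
])

```text
time_s: 31.52
eef_pos: [0.4794, -0.2442, 0.2094]
orientation: [3.14, 0.046, -0.002]
ft_force: [1.1, -1.1, -0.6]
opening: 0.298
```

Emit:
drive_tool([
  {"tx":1.3,"ty":-2.4,"tz":0,"rx":0,"ry":0,"rz":0.007,"grip":255},
  {"tx":1.3,"ty":-2.4,"tz":0,"rx":0,"ry":0,"rz":0.007,"grip":255},
  {"tx":1.3,"ty":-2.4,"tz":0,"rx":0,"ry":0,"rz":0.007,"grip":255},
  {"tx":1.3,"ty":-2.4,"tz":0,"rx":0,"ry":0,"rz":0.007,"grip":255},
  {"tx":1.2,"ty":-2.4,"tz":0,"rx":0,"ry":0,"rz":0.007,"grip":255},
  {"tx":1.2,"ty":-2.4,"tz":0,"rx":0,"ry":0,"rz":0.007,"grip":255},
  {"tx":1.2,"ty":-2.2,"tz":0,"rx":0,"ry":0,"rz":0.004,"grip":255},
  {"tx":0.9,"ty":-1.7,"tz":0,"rx":0,"ry":0,"rz":0,"grip":255},
])

```text
time_s: 32.52
eef_pos: [0.5754, -0.0608, 0.2093]
orientation: [3.139, -0.025, -0.002]
ft_force: [-0.3, -1.5, -1.3]
opening: 0.3
```

```bash
python3 - <<'E'
from h import *
plan([(.5803,-.0448,.2,-.012,.02)],grip=255)
E
```

```text
at [ 0.5754 -0.0608  0.2093] yaw -0.016 t 32.52 F [-0.3 -1.5 -1.3] open 0.3
--  (0.5803, -0.0448, 0.2, -0.012, 0.02)
{"tx": 0.47, "ty": -1.61, "tz": 0.92, "rx": 0.002, "ry": 0, "rz": -0.004, "grip": 255}
```

Emit:
drive_tool([
  {"tx":0.2,"ty":-0.7,"tz":0,"rx":0,"ry":0,"rz":0,"grip":255},
  {"tx":0,"ty":-0.3,"tz":0.8,"rx":0,"ry":0,"rz":0,"grip":255},
  {"tx":0,"ty":0,"tz":1.6,"rx":0,"ry":0,"rz":0,"grip":255},
  {"tx":0,"ty":0,"tz":0.8,"rx":0,"ry":0,"rz":0,"grip":255},
  {"tx":0,"ty":0,"tz":0,"rx":0,"ry":0,"rz":0,"grip":255},
  {"tx":0,"ty":0,"tz":0,"rx":0,"ry":0,"rz":0,"grip":255},
])

```text
time_s: 33.28
eef_pos: [0.5772, -0.053, 0.1779]
orientation: [3.139, -0.027, -0.0]
ft_force: [-0.1, 0.9, -0.9]
opening: 0.304
```

```bash
python3 - <<'E'
from h import *
plan([(.5803,-.0448,.17,-.012,.02)],grip=255)
s=snap('scene','s')
P=cloud(s).reshape(-1,3)
p=r.state()['eef_pos']
print(fit_axis(P,p[0],p[1],.07,.145,.024,[p[0],p[1],0,0],p[2]-.08))
save(s,'d4.png',(280,110,380,210),6)
E
```

```text
at [ 0.5772 -0.053   0.1779] yaw -0.017 t 33.27 F [-0.1  0.9 -0.9] open 0.304
--  (0.5803, -0.0448, 0.17, -0.012, 0.02)
{"tx": 0.3, "ty": -0.83, "tz": 0.79, "rx": 0.002, "ry": 0, "rz": -0.005, "grip": 255}
(array([ 0.57896612, -0.05223653, -0.02445486,  0.00795025]), np.float64(0.0009085107685150645), 150, array([ 0.56052261, -0.06663709,  0.09684401]), array([ 0.58114261, -0.04187946,  0.14498635]))
```

View pics/d4.png

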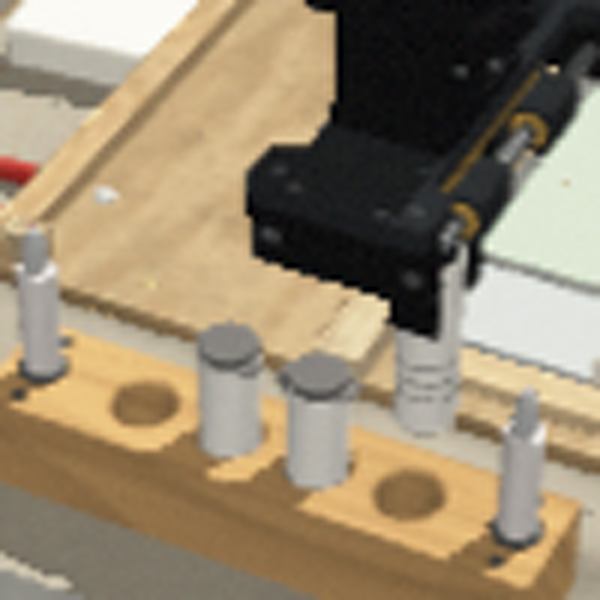

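Emit:
drive_tool([
  {"tx":0.2,"ty":-0.4,"tz":0,"rx":0,"ry":0,"rz":-0.005,"grip":255},
  {"tx":0,"ty":-0.35,"tz":0.7,"rx":0,"ry":0,"rz":0,"grip":255},
  {"tx":0,"ty":0,"tz":1.3,"rx":0,"ry":0,"rz":0,"grip":255},
  {"tx":0,"ty":0,"tz":1.3,"rx":0,"ry":0,"rz":0,"grip":255},
  {"tx":0,"ty":0,"tz":1.3,"rx":0,"ry":0,"rz":0,"grip":255},
  {"tx":0,"ty":0,"tz":1.2,"rx":0,"ry":0,"rz":0,"grip":255},
  {"tx":0,"ty":0,"tz":0,"rx":0,"ry":0,"rz":0,"grip":255},
])

```text
time_s: 34.2
eef_pos: [0.5785, -0.0454, 0.1185]
orientation: [3.139, -0.019, -0.004]
ft_force: [-0.7, 0.6, -1.1]
opening: 0.298
```

Emit:
drive_tool([
  {"tx":0.1,"ty":0,"tz":1.1,"rx":0,"ry":0,"rz":0,"grip":255},
  {"tx":0,"ty":0,"tz":1.1,"rx":0,"ry":0,"rz":0,"grip":255},
  {"tx":0,"ty":0,"tz":0.8,"rx":0,"ry":0,"rz":0,"grip":255},
  {"tx":0,"ty":0,"tz":0,"rx":0,"ry":0,"rz":0,"grip":255},
])

```text
time_s: 34.7
eef_pos: [0.5797, -0.0455, 0.0889]
orientation: [3.139, -0.019, -0.002]
ft_force: [-0.4, -0.3, -1.5]
opening: 0.301
```

Emit:
drive_tool([
  {"tx":0,"ty":0,"tz":0,"rx":0,"ry":0,"rz":0,"grip":60},
  {"tx":0,"ty":0,"tz":0,"rx":0,"ry":0,"rz":0,"grip":60},
  {"tx":0,"ty":0,"tz":0,"rx":0,"ry":0,"rz":0,"grip":60},
  {"tx":0,"ty":0,"tz":0,"rx":0,"ry":0,"rz":0,"grip":60},
  {"tx":0,"ty":0,"tz":-3,"rx":0,"ry":0,"rz":0,"grip":60},
  {"tx":0,"ty":0,"tz":-5,"rx":0,"ry":0,"rz":0,"grip":60},
  {"tx":0,"ty":0,"tz":-2,"rx":0,"ry":0,"rz":0,"grip":255},
  {"tx":0,"ty":0,"tz":0,"rx":0,"ry":0,"rz":0,"grip":255},
])

```text
time_s: 35.7
eef_pos: [0.5811, -0.0453, 0.1913]
orientation: [3.14, -0.018, 0.004]
ft_force: [0.0, 0.1, -0.5]
opening: 0.618
```

```bash
python3 - <<'E'
from h import *
s=snap('scene','s')
save(s,'d5.png',(280,110,380,210),6)
P=cloud(s).reshape(-1,3)
print(fit_axis(P,.5803,-.0448,.052,.09,.02,[.5803,-.0448,0,0],.096)[:3])
print(fit_tube(P[P[:,1]<-.02],.5803,-.0448,.006))
plan([(.582,-.0025,.19,-.06)],grip=255)
E
```

```text
(array([ 0.58301905, -0.04535031,  0.04512327, -0.01568683]), np.float64(0.000869830431508233), 122)
(array([-0.08338306,  1.01368404]), np.float64(0.0008693533241596607), 40)
at [ 0.5804 -0.0451  0.1899] yaw -0.012 t 35.75 F [-0.6 -0.3 -0.7] open 0.574
--  (0.582, -0.0025, 0.19, -0.06)
{"tx": 0.11, "ty": -4.26, "tz": -0.02, "rx": 0.002, "ry": 0, "rz": 0.048, "grip": 255}
```

View pics/d5.png

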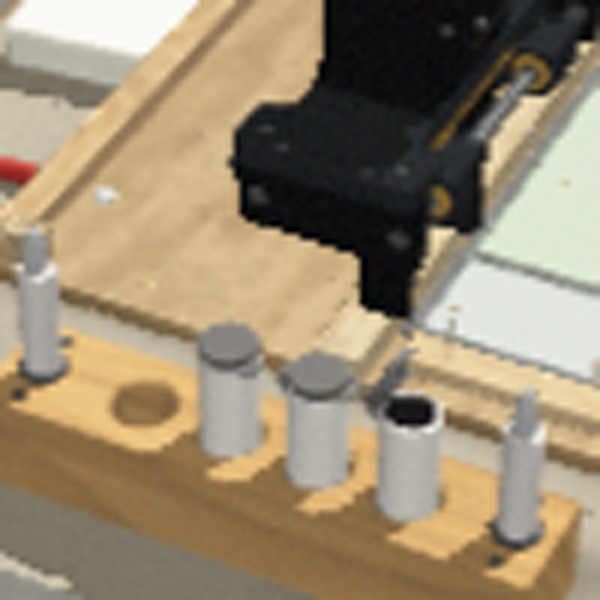

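Emit:
drive_tool([
  {"tx":0.1,"ty":-2.2,"tz":0,"rx":0,"ry":0,"rz":0.05,"grip":255},
  {"tx":0,"ty":-2.1,"tz":0,"rx":0,"ry":0,"rz":0,"grip":255},
  {"tx":0,"ty":0,"tz":0,"rx":0,"ry":0,"rz":0,"grip":255},
  {"tx":0,"ty":0,"tz":0,"rx":0,"ry":0,"rz":0,"grip":255},
  {"tx":0,"ty":0,"tz":0,"rx":0,"ry":0,"rz":0,"grip":255},
  {"tx":0,"ty":0,"tz":0,"rx":0,"ry":0,"rz":0,"grip":255},
  {"tx":0,"ty":0,"tz":3,"rx":0,"ry":0,"rz":0,"grip":255},
  {"tx":0,"ty":0,"tz":0,"rx":0,"ry":0,"rz":0,"grip":255},
])

```text
time_s: 36.75
eef_pos: [0.5814, -0.0026, 0.158]
orientation: [3.137, -0.098, -0.006]
ft_force: [0.6, 0.5, -0.0]
opening: 0.008
```

```bash
python3 - <<'E'
from h import *
plan([(.582,-.0025,.127,-.06,.02),(.5805,-.043,.127,-.06,.01)],grip=255)
E
```

```text
at [ 0.5814 -0.0026  0.158 ] yaw -0.062 t 36.75 F [ 0.6  0.5 -0. ] open 0.008
--  (0.582, -0.0025, 0.127, -0.06, 0.02)
{"tx": 0.04, "ty": -0.01, "tz": 1.55, "rx": 0.002, "ry": 0.002, "rz": 0, "grip": 255},
{"tx": 0.03, "ty": -0.01, "tz": 1.55, "rx": 0.002, "ry": 0.002, "rz": 0, "grip": 255}
--  (0.5805, -0.043, 0.127, -0.06, 0.01)
{"tx": 0.02, "ty": 0.81, "tz": 0, "rx": 0, "ry": 0, "rz": 0, "grip": 255},
{"tx": 0.02, "ty": 0.81, "tz": 0, "rx": 0, "ry": 0, "rz": 0, "grip": 255},
{"tx": 0.02, "ty": 0.81, "tz": 0, "rx": 0, "ry": 0, "rz": 0, "grip": 255},
{"tx": 0.02, "ty": 0.81, "tz": 0, "rx": 0, "ry": 0, "rz": 0, "grip": 255},
{"tx": 0.02, "ty": 0.81, "tz": 0, "rx": 0, "ry": 0, "rz": 0, "grip": 255}
```

Emit:
drive_tool([
  {"tx":0.05,"ty":0,"tz":1.5,"rx":0,"ry":0,"rz":0,"grip":255},
  {"tx":0.05,"ty":0,"tz":1.6,"rx":0,"ry":0,"rz":0,"grip":255},
  {"tx":0,"ty":0,"tz":0,"rx":0,"ry":0,"rz":0,"grip":255},
  {"tx":0.02,"ty":0.8,"tz":0,"rx":0,"ry":0,"rz":0,"grip":255},
  {"tx":0.02,"ty":0.8,"tz":0,"rx":0,"ry":0,"rz":0,"grip":255},
  {"tx":0.02,"ty":0.8,"tz":0,"rx":0,"ry":0,"rz":0,"grip":255},
  {"tx":0.02,"ty":0.8,"tz":0,"rx":0,"ry":0,"rz":0,"grip":255},
  {"tx":0,"ty":0.8,"tz":0,"rx":0,"ry":0,"rz":0,"grip":255},
])

```text
time_s: 37.75
eef_pos: [0.5821, -0.0431, 0.1288]
orientation: [3.138, -0.097, -0.0]
ft_force: [-0.4, 0.2, -0.1]
opening: 0.007
```

Emit:
drive_tool([
  {"tx":0,"ty":0,"tz":0.5,"rx":0,"ry":0,"rz":0,"grip":255},
  {"tx":0,"ty":0,"tz":0.4,"rx":0,"ry":0,"rz":0,"grip":255},
  {"tx":0,"ty":0,"tz":0,"rx":0,"ry":0,"rz":0,"grip":255},
])

```text
time_s: 38.12
eef_pos: [0.5827, -0.0423, 0.12]
orientation: [3.138, -0.096, 0.002]
ft_force: [-0.9, -1.3, 5.6]
opening: 0.004
```

Emit:
drive_tool([
  {"tx":0,"ty":0,"tz":0.2,"rx":0,"ry":0,"rz":0,"grip":255},
  {"tx":0,"ty":0,"tz":0,"rx":0,"ry":0,"rz":0,"grip":255},
  {"tx":0,"ty":0,"tz":-3,"rx":0,"ry":0,"rz":0,"grip":255},
  {"tx":0,"ty":0,"tz":-5,"rx":0,"ry":0,"rz":0,"grip":0},
  {"tx":0,"ty":0,"tz":-5,"rx":0,"ry":0,"rz":0,"grip":0},
  {"tx":0,"ty":-3,"tz":0,"rx":0,"ry":0,"rz":0,"grip":0},
  {"tx":0,"ty":-5,"tz":0,"rx":0,"ry":0,"rz":0,"grip":0},
  {"tx":0,"ty":-5,"tz":0,"rx":0,"ry":0,"rz":0,"grip":0},
])

```text
time_s: 39.12
eef_pos: [0.59, 0.0894, 0.2472]
orientation: [3.138, -0.097, -0.001]
ft_force: [1.3, -0.1, 0.7]
opening: 0.488
```

```bash
python3 - <<'E'
from h import *
plan([])
s=snap('scene','s');t=snap('top','t')
save(s,'e1.png',(200,110,400,230),4);save(t,'e2.png',(180,110,480,280),2.5)
E
```

```text
at [0.59   0.0894 0.2472] yaw -0.062 t 39.12 F [ 1.3 -0.1  0.7] open 0.488
```

View pics/e1.png

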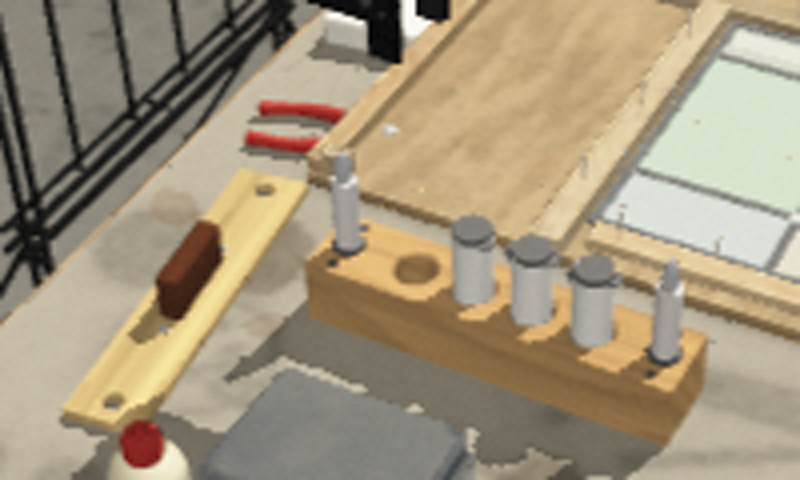

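View pics/e2.png

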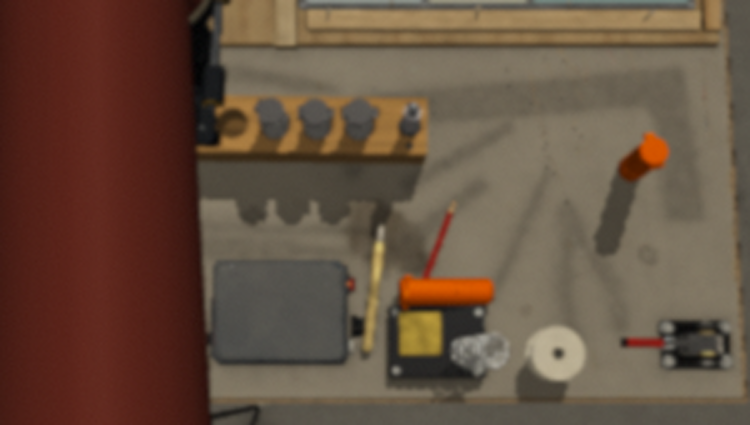

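```bash
python3 - <<'E'
from h import *
s=load('s');P=cloud(s).reshape(-1,3)
for x,y in((.5814,.0432),(.5808,-.0008),(.5803,-.0448)):
    Q=P[(np.hypot(P[:,0]-x,P[:,1]-y)<.018)&(P[:,2]>.099)]
    A=np.c_[Q[:,:2]-[x,y],np.ones(len(Q))]; print('cap',np.linalg.lstsq(A,Q[:,2],rcond=None)[0].round(3),Q[:,2].max().round(4))
m=(P[:,2]>.03)&(P[:,2]<.06)&(P[:,1]>.18)&(P[:,1]<.38)&(P[:,0]>.38)&(P[:,0]<.65)
Q=P[m].astype(np.float32); print('bar',cv2.minAreaRect(np.ascontiguousarray(Q[:,:2])),len(Q))
m=(P[:,2]>.0425)&(P[:,2]<.046)&(P[:,1]>.18)&(P[:,1]<.38)&(P[:,0]>.38)&(P[:,0]<.65)
Q=P[m].astype(np.float32); print('bar top',cv2.minAreaRect(np.ascontiguousarray(Q[:,:2])),len(Q))
for u,v in((265,189),(114,401)): print('hole',plane(s,200+u/4-.4,110+v/4-.4,.008))
s0=load('scene'); save(s0,'e3.png',(200,110,400,230),4)
E
```

```text
cap [ 1.808 12.106  0.335] 0.5301
cap [-0.028 -0.002  0.102] 0.1053
cap [-0.024  0.035  0.102] 0.1057
bar ((0.5331228375434875, 0.2388339340686798), (0.07191123068332672, 0.02058478072285652), 6.4341936111450195) 156
bar top ((0.5335988402366638, 0.2385137677192688), (0.06732720136642456, 0.015447311103343964), 5.472030162811279) 54
hole [0.65114194 0.25355967 0.008     ]
hole [0.41660486 0.224789   0.008     ]
```

View pics/e3.png

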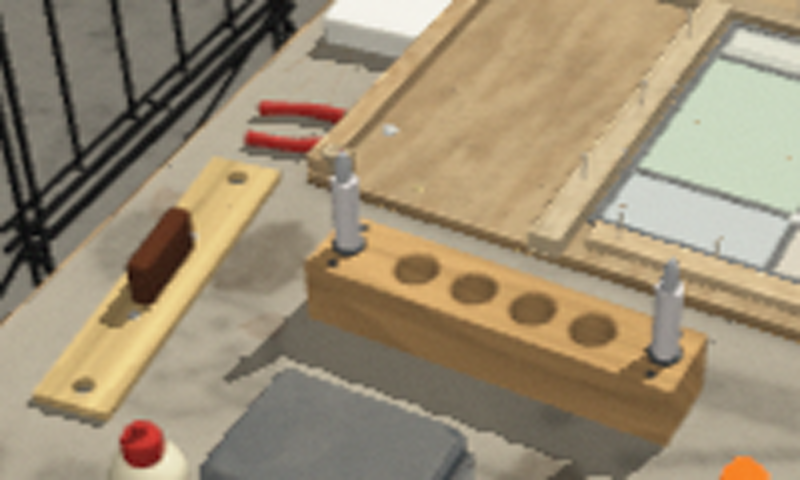

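```bash
python3 - <<'E'
from h import *
for n in('scene','top'):
    P=cloud(load(n)).reshape(-1,3)
    m=(P[:,0]>.4)&(P[:,0]<.68)&(P[:,1]>.17)&(P[:,1]<.45)&(P[:,2]>.055)
    Q=P[m]; print(n,len(Q), Q[:8].round(3) if len(Q) else '')
print(r.state()['q'].round(2))
plan([(.534,.262,.2,-1.453)],grip=0)
E
```

```text
scene 0 
top 0 
[-0.76  0.25  0.63  1.61 -0.15  1.33 -0.16]
at [0.5895 0.0956 0.2463] yaw -0.052 t 39.23 F [-0.   0.1 -0.9] open 0.581
--  (0.534, 0.262, 0.2, -1.453)
{"tx": -0.71, "ty": -1.81, "tz": 0.52, "rx": 0, "ry": 0, "rz": 0.156, "grip": 0},
{"tx": -0.98, "ty": -1.68, "tz": 0.52, "rx": 0, "ry": 0, "rz": 0.156, "grip": 0},
{"tx": -1.23, "ty": -1.51, "tz": 0.51, "rx": 0, "ry": 0, "rz": 0.156, "grip": 0},
{"tx": -1.46, "ty": -1.3, "tz": 0.52, "rx": 0, "ry": 0, "rz": 0.156, "grip": 0},
{"tx": -1.64, "ty": -1.06, "tz": 0.51, "rx": 0, "ry": 0, "rz": 0.156, "grip": 0},
{"tx": -1.78, "ty": -0.79, "tz": 0.52, "rx": 0, "ry": 0, "rz": 0.156, "grip": 0},
{"tx": -1.88, "ty": -0.5, "tz": 0.51, "rx": 0, "ry": 0, "rz": 0.156, "grip": 0},
{"tx": -1.94, "ty": -0.2, "tz": 0.52, "rx": 0, "ry": 0, "rz": 0.156, "grip": 0},
{"tx": -1.95, "ty": 0.1, "tz": 0.51, "rx": 0, "ry": 0, "rz": 0.156, "grip": 0}
```

Emit:
drive_tool([
  {"tx":-0.7,"ty":-1.8,"tz":0.5,"rx":0,"ry":0,"rz":0.156,"grip":0},
  {"tx":-1.0,"ty":-1.7,"tz":0.5,"rx":0,"ry":0,"rz":0.156,"grip":0},
  {"tx":-1.2,"ty":-1.5,"tz":0.5,"rx":0,"ry":0,"rz":0.156,"grip":0},
  {"tx":-1.5,"ty":-1.3,"tz":0.5,"rx":0,"ry":0,"rz":0.156,"grip":0},
  {"tx":-1.6,"ty":-1.1,"tz":0.5,"rx":0,"ry":0,"rz":0.156,"grip":0},
  {"tx":-1.8,"ty":-0.8,"tz":0.5,"rx":0,"ry":0,"rz":0.156,"grip":0},
  {"tx":-1.9,"ty":-0.5,"tz":0.5,"rx":0,"ry":0,"rz":0.156,"grip":0},
  {"tx":-1.9,"ty":-0.2,"tz":0.5,"rx":0,"ry":0,"rz":0.156,"grip":0},
])

```text
time_s: 40.22
eef_pos: [0.5422, 0.2367, 0.2066]
orientation: [2.485, -1.918, 0.001]
ft_force: [0.1, -0.0, 0.2]
opening: 1.002
```

Emit:
drive_tool([
  {"tx":-1.9,"ty":0.1,"tz":0.5,"rx":0,"ry":0,"rz":0.156,"grip":0},
  {"tx":0,"ty":0,"tz":0,"rx":0,"ry":0,"rz":0,"grip":0},
  {"tx":0,"ty":0,"tz":0,"rx":0,"ry":0,"rz":0,"grip":0},
])

```text
time_s: 40.6
eef_pos: [0.5371, 0.2532, 0.2021]
orientation: [2.337, -2.097, 0.003]
ft_force: [0.1, 0.1, 0.1]
opening: 0.998
```

```bash
python3 - <<'E'
from h import *
plan([(.5345,.260,.12,-1.453),(.5345,.260,.031,-1.453,.03)],grip=0)
s=snap('scene','s');t=snap('top','t')
save(s,'e4.png',(180,60,400,230),3.5)
for u in(s,t):
    P=cloud(u).reshape(-1,3)
    m=(P[:,2]>.03)&(P[:,2]<.047)&(P[:,1]>.18)&(P[:,1]<.38)&(P[:,0]>.38)&(P[:,0]<.65)
    Q=P[m].astype(np.float32); print('bar',len(Q), cv2.minAreaRect(np.ascontiguousarray(Q[:,:2])) if len(Q)>3 else '')
E
```

```text
at [0.5371 0.2532 0.2021] yaw -1.463 t 40.6 F [0.1 0.1 0.1] open 0.998
--  (0.5345, 0.26, 0.12, -1.453)
{"tx": -0.36, "ty": 0.09, "tz": 4.11, "rx": 0, "ry": 0, "rz": -0.005, "grip": 0},
{"tx": -0.37, "ty": 0.09, "tz": 4.1, "rx": 0, "ry": 0, "rz": -0.005, "grip": 0}
--  (0.5345, 0.26, 0.031, -1.453, 0.03)
{"tx": -0.01, "ty": 0, "tz": 2.97, "rx": 0, "ry": 0, "rz": 0, "grip": 0},
{"tx": -0.01, "ty": 0, "tz": 2.97, "rx": 0, "ry": 0, "rz": 0, "grip": 0},
{"tx": 0, "ty": 0, "tz": 2.96, "rx": 0, "ry": 0, "rz": 0, "grip": 0}
bar 152 ((0.5337626338005066, 0.23775649070739746), (0.0739230141043663, 0.01893099769949913), 5.591521263122559)
bar 163 ((0.5272566676139832, 0.23931758105754852), (0.05634705349802971, 0.018220204859972), 7.452938556671143)
```

View pics/e4.png

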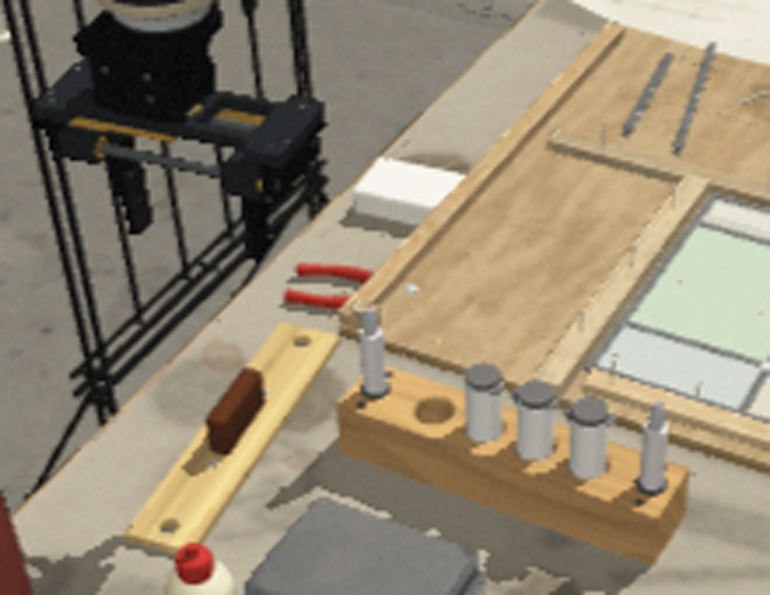

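Emit:
drive_tool([
  {"tx":-0.36,"ty":0.09,"tz":4.1,"rx":0,"ry":0,"rz":-0.005,"grip":0},
  {"tx":-0.36,"ty":0.09,"tz":4.1,"rx":0,"ry":0,"rz":-0.005,"grip":0},
  {"tx":0,"ty":0,"tz":3,"rx":0,"ry":0,"rz":0,"grip":0},
  {"tx":0,"ty":0,"tz":3,"rx":0,"ry":0,"rz":0,"grip":0},
  {"tx":0,"ty":0,"tz":2,"rx":0,"ry":0,"rz":0,"grip":0},
  {"tx":0,"ty":0,"tz":0.8,"rx":0,"ry":0,"rz":0,"grip":0},
  {"tx":0,"ty":0,"tz":0,"rx":0,"ry":0,"rz":0,"grip":0},
  {"tx":0,"ty":0,"tz":0,"rx":0,"ry":0,"rz":0,"grip":0},
])

```text
time_s: 41.7
eef_pos: [0.5349, 0.261, 0.0331]
orientation: [2.345, -2.09, 0.002]
ft_force: [-0.5, -0.3, -0.3]
opening: 1.001
```

```bash
python3 - <<'E'
from h import *
plan([(.5345,.260,.031,-1.453,.03)],grip=0)
s=snap('scene','s')
save(s,'e5.png',(180,60,400,230),3.5)
E
```

```text
at [0.5349 0.261  0.0331] yaw -1.456 t 41.7 F [-0.5 -0.3 -0.3] open 1.001
--  (0.5345, 0.26, 0.031, -1.453, 0.03)
{"tx": 0.1, "ty": 0.05, "tz": 0.21, "rx": 0, "ry": 0, "rz": -0.003, "grip": 0}
```

View pics/e5.png

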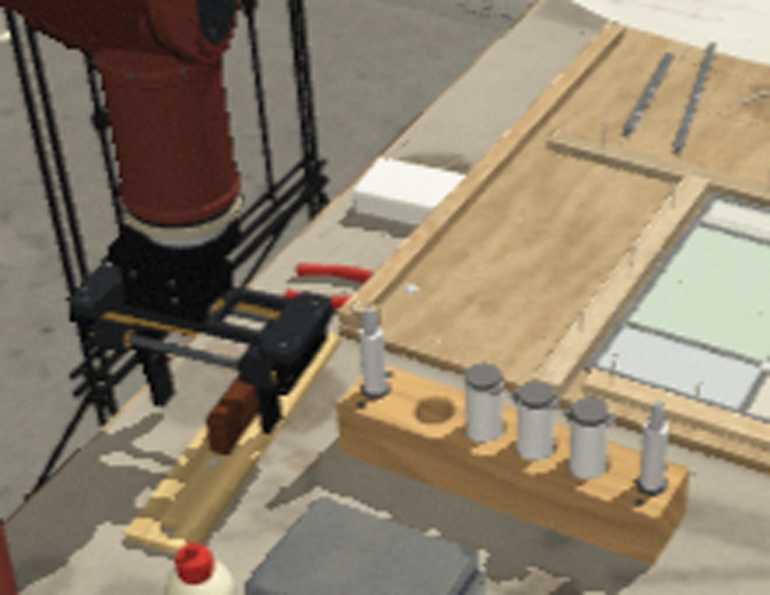

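Emit:
drive_tool([
  {"tx":0,"ty":0,"tz":0.2,"rx":0,"ry":0,"rz":0,"grip":100},
  {"tx":0,"ty":0,"tz":0,"rx":0,"ry":0,"rz":0,"grip":255},
  {"tx":0,"ty":0,"tz":0,"rx":0,"ry":0,"rz":0,"grip":255},
  {"tx":0,"ty":0,"tz":0,"rx":0,"ry":0,"rz":0,"grip":255},
  {"tx":0,"ty":0,"tz":0,"rx":0,"ry":0,"rz":0,"grip":255},
  {"tx":0,"ty":0,"tz":0,"rx":0,"ry":0,"rz":0,"grip":255},
  {"tx":0,"ty":0,"tz":0,"rx":0,"ry":0,"rz":0,"grip":255},
  {"tx":0,"ty":0,"tz":0,"rx":0,"ry":0,"rz":0,"grip":255},
])

```text
time_s: 42.75
eef_pos: [0.5343, 0.2607, 0.0302]
orientation: [2.344, -2.089, 0.002]
ft_force: [0.3, -3.0, 1.5]
opening: 0.204
```

Emit:
drive_tool([
  {"tx":0,"ty":0,"tz":0,"rx":0,"ry":0,"rz":0,"grip":255},
  {"tx":0,"ty":0,"tz":0,"rx":0,"ry":0,"rz":0,"grip":255},
  {"tx":0,"ty":0,"tz":0,"rx":0,"ry":0,"rz":0,"grip":255},
  {"tx":0,"ty":0,"tz":0,"rx":0,"ry":0,"rz":0,"grip":255},
])

```text
time_s: 43.25
eef_pos: [0.5342, 0.2607, 0.0301]
orientation: [2.344, -2.089, 0.002]
ft_force: [0.6, -2.4, 2.0]
opening: 0.202
```

Emit:
drive_tool([
  {"tx":0,"ty":0,"tz":-0.5,"rx":0,"ry":0,"rz":0,"grip":255},
  {"tx":0,"ty":0,"tz":-1.5,"rx":0,"ry":0,"rz":0,"grip":255},
  {"tx":0,"ty":0,"tz":-2.5,"rx":0,"ry":0,"rz":0,"grip":255},
  {"tx":0,"ty":0,"tz":-3.5,"rx":0,"ry":0,"rz":0,"grip":255},
  {"tx":0,"ty":0,"tz":-4,"rx":0,"ry":0,"rz":0,"grip":255},
  {"tx":0,"ty":0,"tz":-3,"rx":0,"ry":0,"rz":0,"grip":255},
  {"tx":0,"ty":0,"tz":-2,"rx":0,"ry":0,"rz":0,"grip":255},
  {"tx":0,"ty":0,"tz":-1,"rx":0,"ry":0,"rz":0,"grip":255},
])

```text
time_s: 44.25
eef_pos: [0.5344, 0.2613, 0.2112]
orientation: [2.345, -2.089, 0.002]
ft_force: [-0.5, 0.6, -2.6]
opening: 0.207
```

```bash
python3 - <<'E'
from h import *
plan([(.56,.15,.21,-.7),(.5811,.0212,.21,-.012)],step=.025,dr=.1,grip=255)
s=snap('scene','s')
save(s,'e6.png',(100,0,400,230),2.6)
E
```

```text
at [0.5344 0.2613 0.2112] yaw -1.456 t 44.25 F [-0.5  0.6 -2.6] open 0.207
--  (0.56, 0.15, 0.21, -0.7)
{"tx": 1.42, "ty": -0.16, "tz": 0.02, "rx": 0, "ry": 0, "rz": -0.094, "grip": 255},
{"tx": 1.43, "ty": -0.02, "tz": 0.02, "rx": 0, "ry": 0, "rz": -0.094, "grip": 255},
{"tx": 1.42, "ty": 0.11, "tz": 0.02, "rx": 0, "ry": 0, "rz": -0.094, "grip": 255},
{"tx": 1.41, "ty": 0.24, "tz": 0.02, "rx": 0, "ry": 0, "rz": -0.094, "grip": 255},
{"tx": 1.38, "ty": 0.37, "tz": 0.01, "rx": 0, "ry": 0, "rz": -0.094, "grip": 255},
{"tx": 1.33, "ty": 0.5, "tz": 0.02, "rx": 0, "ry": 0, "rz": -0.094, "grip": 255},
{"tx": 1.28, "ty": 0.62, "tz": 0.01, "rx": 0, "ry": 0, "rz": -0.094, "grip": 255},
{"tx": 1.22, "ty": 0.75, "tz": 0.02, "rx": 0, "ry": 0, "rz": -0.094, "grip": 255}
--  (0.5811, 0.0212, 0.21, -0.012)
{"tx": 1.42, "ty": 1.21, "tz": 0, "rx": 0, "ry": 0, "rz": -0.099, "grip": 255},
{"tx": 1.29, "ty": 1.34, "tz": 0, "rx": 0, "ry": 0, "rz": -0.099, "grip": 255},
{"tx": 1.16, "ty": 1.46, "tz": 0, "rx": 0, "ry": 0, "rz": -0.099, "grip": 255},
{"tx": 1.01, "ty": 1.57, "tz": 0, "rx": 0, "ry": 0, "rz": -0.099, "grip": 255},
{"tx": 0.84, "ty": 1.66, "tz": 0.0, "rx": 0, "ry": 0, "rz": -0.099, "grip": 255},
{"tx": 0.68, "ty": 1.74, "tz": 0.01, "rx": 0, "ry": 0, "rz": -0.099, "grip": 255},
{"tx": 0.5, "ty": 1.8, "tz": 0, "rx": 0, "ry": 0, "rz": -0.099, "grip": 255}
```

View pics/e6.png

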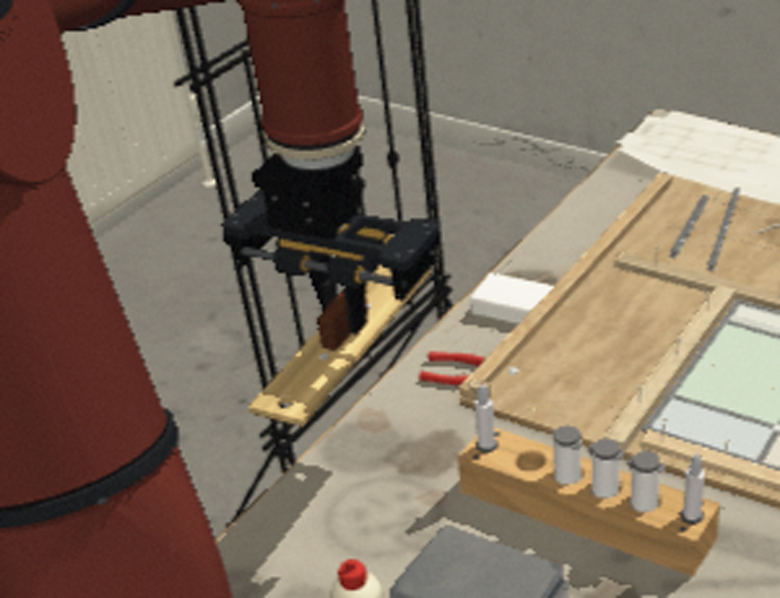

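Emit:
drive_tool([
  {"tx":0.7,"ty":-0.1,"tz":0,"rx":0,"ry":0,"rz":-0.05,"grip":255},
  {"tx":1.4,"ty":0,"tz":0,"rx":0,"ry":0,"rz":-0.094,"grip":255},
  {"tx":1.4,"ty":0.1,"tz":0,"rx":0,"ry":0,"rz":-0.094,"grip":255},
  {"tx":1.4,"ty":0.2,"tz":0,"rx":0,"ry":0,"rz":-0.094,"grip":255},
  {"tx":1.4,"ty":0.4,"tz":0,"rx":0,"ry":0,"rz":-0.094,"grip":255},
  {"tx":1.3,"ty":0.5,"tz":0,"rx":0,"ry":0,"rz":-0.094,"grip":255},
  {"tx":1.3,"ty":0.6,"tz":0,"rx":0,"ry":0,"rz":-0.094,"grip":255},
  {"tx":1.3,"ty":0.8,"tz":0,"rx":0,"ry":0,"rz":-0.094,"grip":255},
])

```text
time_s: 45.3
eef_pos: [0.5538, 0.1552, 0.2091]
orientation: [2.923, -1.141, -0.001]
ft_force: [-0.5, 0.8, -1.9]
opening: 0.209
```

Emit:
drive_tool([
  {"tx":1.4,"ty":1.0,"tz":0,"rx":0,"ry":0,"rz":-0.099,"grip":255},
  {"tx":1.4,"ty":1.3,"tz":0,"rx":0,"ry":0,"rz":-0.099,"grip":255},
  {"tx":1.2,"ty":1.4,"tz":0,"rx":0,"ry":0,"rz":-0.099,"grip":255},
  {"tx":1.0,"ty":1.6,"tz":0,"rx":0,"ry":0,"rz":-0.099,"grip":255},
  {"tx":0.9,"ty":1.7,"tz":0,"rx":0,"ry":0,"rz":-0.099,"grip":255},
  {"tx":0.7,"ty":1.7,"tz":0,"rx":0,"ry":0,"rz":-0.099,"grip":255},
  {"tx":0.4,"ty":1.2,"tz":0,"rx":0,"ry":0,"rz":-0.07,"grip":255},
  {"tx":0,"ty":0,"tz":0,"rx":0,"ry":0,"rz":0,"grip":255},
])

```text
time_s: 46.3
eef_pos: [0.5728, 0.0322, 0.2096]
orientation: [3.136, -0.135, -0.003]
ft_force: [-0.2, -0.2, -3.0]
opening: 0.198
```

```bash
python3 - <<'E'
from h import *
plan([(.5811,.0212,.21,-.012)],step=.02,dr=.1,grip=255)
E
```

```text
at [0.5728 0.0322 0.2096] yaw -0.086 t 46.3 F [-0.2 -0.2 -3. ] open 0.198
--  (0.5811, 0.0212, 0.21, -0.012)
{"tx": 0.92, "ty": 1.02, "tz": -0.04, "rx": 0.003, "ry": 0.002, "rz": -0.074, "grip": 255}
```

Emit:
drive_tool([
  {"tx":0.5,"ty":0.5,"tz":0,"rx":0,"ry":0,"rz":-0.04,"grip":255},
  {"tx":0.4,"ty":0.5,"tz":0,"rx":0.003,"ry":0,"rz":-0.034,"grip":255},
  {"tx":0,"ty":0,"tz":0,"rx":0,"ry":0,"rz":0,"grip":255},
  {"tx":0,"ty":0,"tz":0,"rx":0,"ry":0,"rz":0,"grip":255},
])

```text
time_s: 46.8
eef_pos: [0.5813, 0.0235, 0.2102]
orientation: [-3.141, 0.017, 0.002]
ft_force: [-0.2, 0.7, -2.9]
opening: 0.203
```

```bash
python3 - <<'E'
from h import *
plan([(.5811,.0212,.21,-.012)],step=.02,dr=.1,grip=255)
s=snap('scene','s');t=snap('top','t')
save(s,'f1.png',(240,60,400,220),5);save(t,'f2.png',(220,100,380,210),5)
E
```

```text
at [0.5813 0.0235 0.2102] yaw -0.011 t 46.8 F [-0.2  0.7 -2.9] open 0.203
--  (0.5811, 0.0212, 0.21, -0.012)
{"tx": -0.02, "ty": 0.23, "tz": 0.02, "rx": 0, "ry": 0, "rz": 0, "grip": 255}
```

View pics/f1.png

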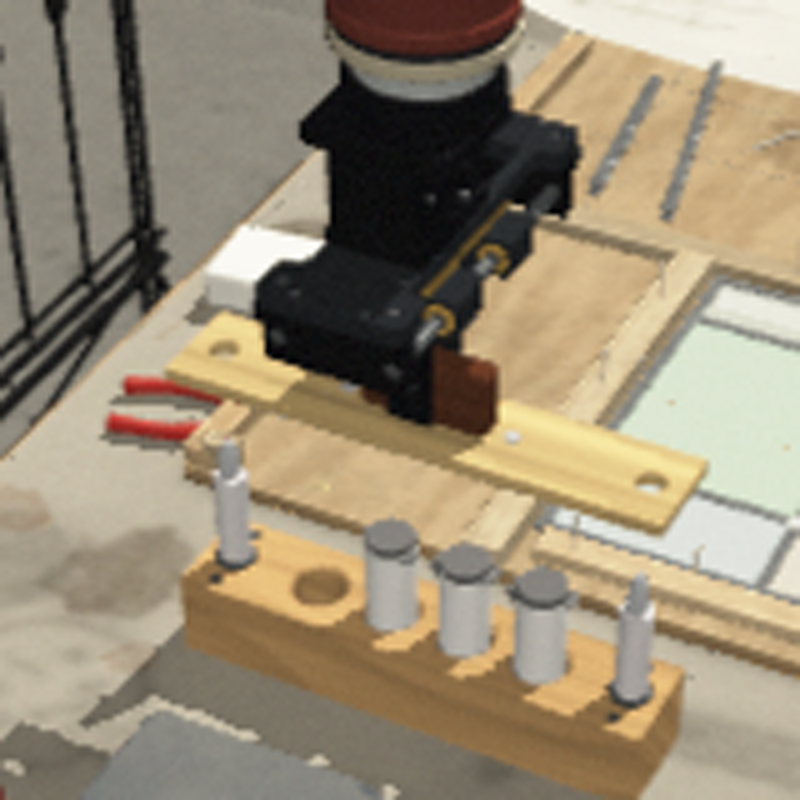

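View pics/f2.png

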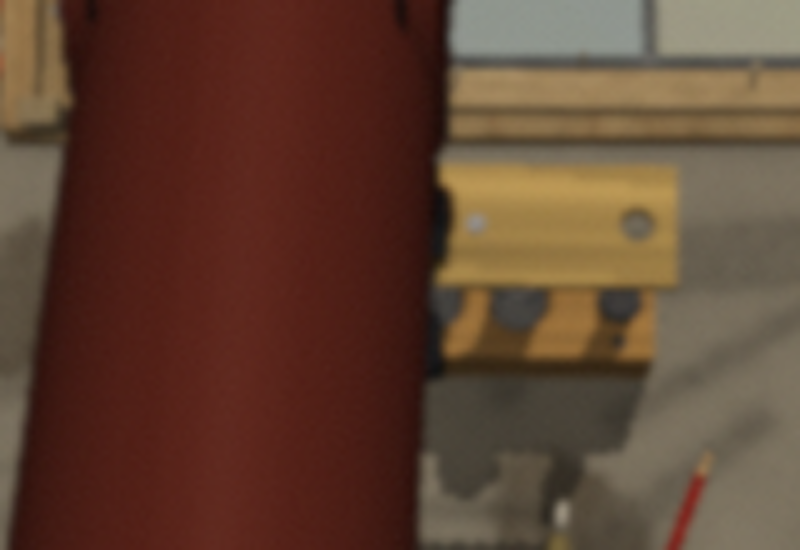

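```bash
cat >> h.py <<'E'
def plate(c,zt,tol=.006):
    P=cloud(c).reshape(-1,3)
    m=(abs(P[:,2]-zt)<tol)&(abs(P[:,0]-.58)<.06)&(abs(P[:,1]-.02)<.17)
    Q=P[m]; A=np.c_[Q[:,0]-.581,Q[:,1]-.021,np.ones(len(Q))]
    k=np.linalg.lstsq(A,Q[:,2],rcond=None)[0]
    res=abs(A@k-Q[:,2]); Q=Q[res<.003];A=A[res<.003]; k=np.linalg.lstsq(A,Q[:,2],rcond=None)[0]
    print('plane',k.round(4),len(Q),'rect',cv2.minAreaRect(np.ascontiguousarray(Q[:,:2].astype(np.float32))))
    return k[2]
E
python3 - <<'E'
from h import *
s=load('s');t=load('t')
z=plate(s,.188);plate(t,.188)
for u,v in((224,349),(652,482)): print('shole',plane(s,240+u/5-.4,60+v/5-.4,z-.002).round(4))
print('thole',plane(t,220+637/5-.4,100+223/5-.4,z-.002).round(4))
save(s,'f3.png',(265,120,305,145),16);save(s,'f4.png',(350,140,390,170),16);save(t,'f5.png',(330,130,365,160),16)
E
```

```text
plane [0.0059 0.0025 0.1874] 1225 rect ((0.5819399356842041, 0.02003546804189682), (0.27459290623664856, 0.06207440048456192), 89.85672760009766)
plane [0.0009 0.0026 0.1882] 995 rect ((0.5817217230796814, -0.06089364364743233), (0.10621608793735504, 0.056451234966516495), 89.05912780761719)
shole [0.5852 0.1391 0.1854]
shole [ 0.5827 -0.0977  0.1854]
thole [ 0.5831 -0.098   0.1854]
```

View pics/f3.png

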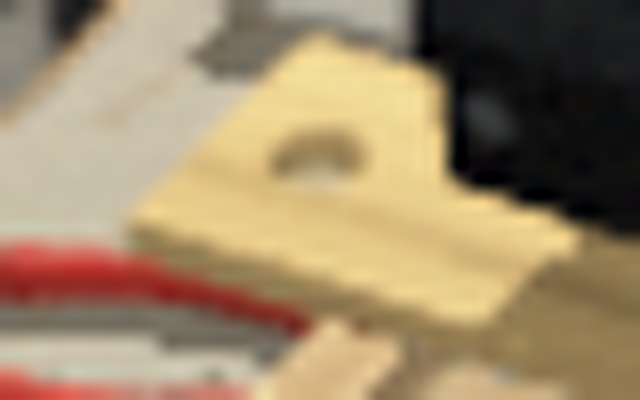

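View pics/f4.png

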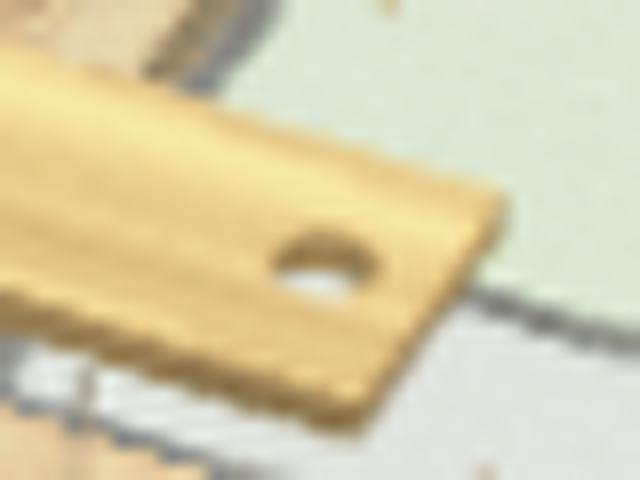

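View pics/f5.png

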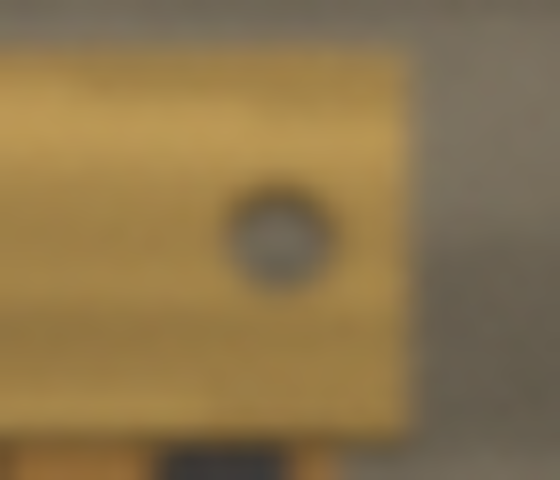

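```bash
python3 - <<'E'
from h import *
s=load('s');t=load('t')
for u,v in((284.3,129.3),(369.9,156.0)): print('shole',plane(s,u,v,.1875).round(4))
print('thole',plane(t,347.0,144.7,.1875).round(4))
save(s,'f6.png',(275,140,300,175),16);save(s,'f7.png',(355,170,380,205),16)
t0=load('top');save(t0,'f8.png',(240,145,265,170),16);save(t0,'f9.png',(330,145,355,170),16)
E
cd pics; python3 -c "
import cv2,numpy as np
a,b,c,d=[cv2.imread(f) for f in('f6.png','f7.png','f8.png','f9.png')]
cv2.imwrite('f67.png',np.hstack([a,b]));cv2.imwrite('f89.png',np.hstack([c,d]))"
```

```text
shole [0.5829 0.138  0.1875]
shole [ 0.5801 -0.0984  0.1875]
thole [ 0.5814 -0.0979  0.1875]
```

View pics/f67.png

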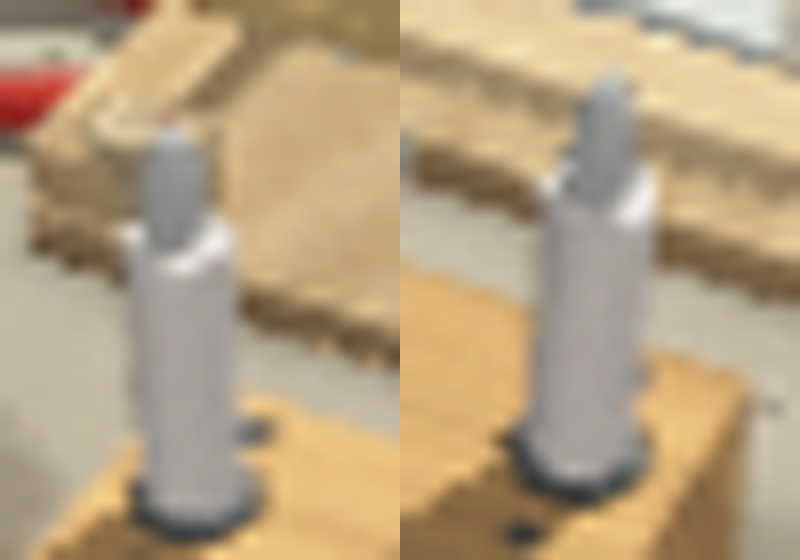

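View pics/f89.png

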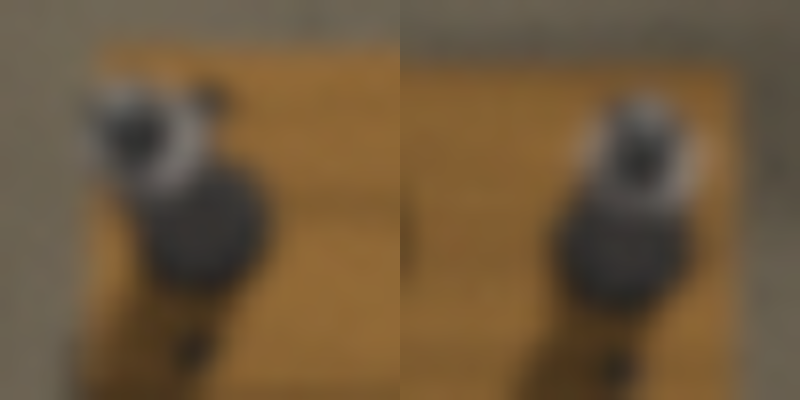

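```bash
python3 - <<'E'
from h import *
s=load('s');t=load('t')
for u,v,z in((285.3,147.5,.130),(367.8,174.2,.130),(285.66,154.7,.108),(367.0,181.3,.108)): print('s',plane(s,u,v,z).round(4))
# top: shoulder ring centre f8 ~ (148,135), f9 ~ (240,152); tip
for u,v,z in((240+148/16-.47,145+135/16-.47,.108),(330+242/16-.47,145+155/16-.47,.108),(240+130/16-.47,145+128/16-.47,.125),(330+243/16-.47,145+140/16-.47,.125)): print('t',plane(t,u,v,z).round(4))
E
```

```text
s [0.582  0.1384 0.13  ]
s [ 0.58   -0.0969  0.13  ]
s [0.5797 0.1375 0.108 ]
s [ 0.5783 -0.0969  0.108 ]
t [0.583  0.1381 0.108 ]
t [ 0.5797 -0.0968  0.108 ]
t [0.5797 0.1378 0.125 ]
t [ 0.5777 -0.096   0.125 ]
```

Emit:
drive_tool([
  {"tx":-0.08,"ty":-0.1,"tz":0.5,"rx":0,"ry":0,"rz":0,"grip":255},
  {"tx":0,"ty":0,"tz":1.2,"rx":0,"ry":0,"rz":0,"grip":255},
  {"tx":0,"ty":0,"tz":1.2,"rx":0,"ry":0,"rz":0,"grip":255},
  {"tx":0,"ty":0,"tz":1.2,"rx":0,"ry":0,"rz":0,"grip":255},
  {"tx":0,"ty":0,"tz":0.3,"rx":0,"ry":0,"rz":0,"grip":255},
  {"tx":0,"ty":0,"tz":0,"rx":0,"ry":0,"rz":0,"grip":255},
  {"tx":0,"ty":0,"tz":0,"rx":0,"ry":0,"rz":0,"grip":255},
])

```text
time_s: 47.78
eef_pos: [0.5811, 0.0238, 0.167]
orientation: [-3.141, 0.016, -0.001]
ft_force: [1.2, -0.3, -1.9]
opening: 0.205
```

```bash
python3 - <<'E'
from h import *
plan([])
s=snap('scene','s');t=snap('top','t')
save(s,'g1.png',(270,110,390,210),6)
save(t,'g2.png',(320,135,360,170),12)
plate(s,.144)
E
```

```text
at [0.5811 0.0238 0.167 ] yaw -0.01 t 47.77 F [ 1.2 -0.3 -1.9] open 0.205
plane [0.0092 0.0018 0.144 ] 1129 rect ((0.5812652111053467, 0.019805654883384705), (0.2720319628715515, 0.061694592237472534), 89.32574462890625)
```

View pics/g1.png

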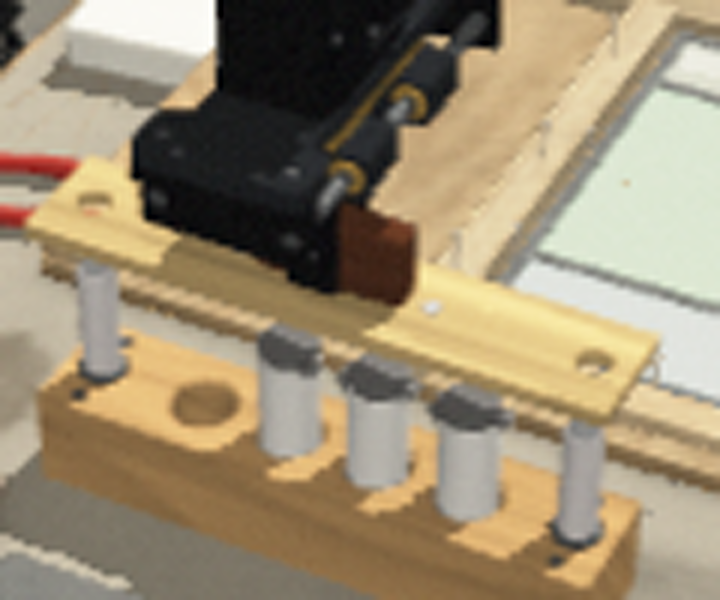

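View pics/g2.png

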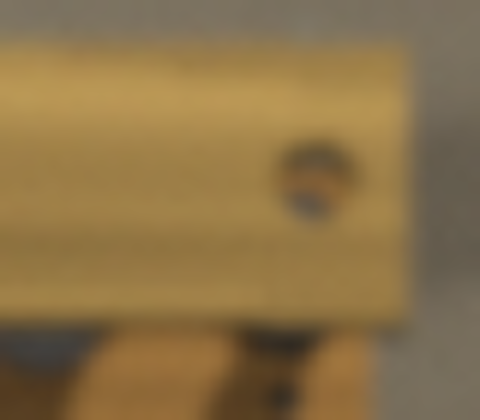

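```bash
python3 - <<'E'
from h import *
s=load('s')
save(s,'g3.png',(275,130,300,155),16);save(s,'g4.png',(355,155,380,180),16)
a=cv2.imread('pics/g3.png');b=cv2.imread('pics/g4.png');cv2.imwrite('pics/g34.png',np.hstack([a,b]))
E
```

```text
(no output)
```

View pics/g34.png

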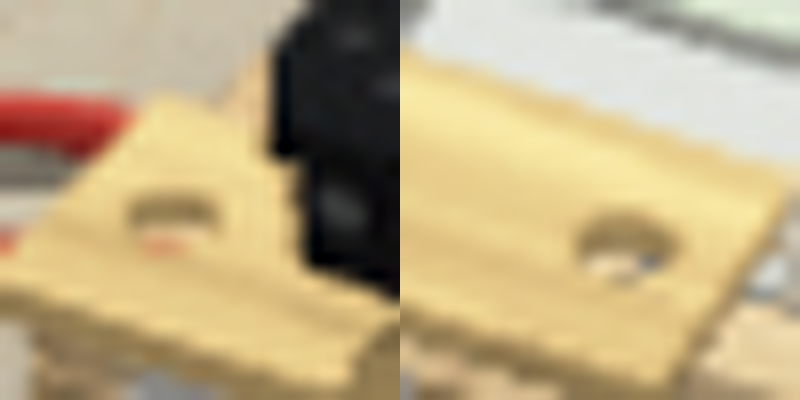

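```bash
python3 - <<'E'
from h import *
s=load('s')
for u,v,z in((285.28,143.28,.144),(368.8,169.97,.144)): print('s',plane(s,u,v,z).round(4))
E
```

```text
s [0.5821 0.1376 0.144 ]
s [ 0.5803 -0.0984  0.144 ]
```

Emit:
drive_tool([
  {"tx":0,"ty":-0.12,"tz":0,"rx":0,"ry":0,"rz":0,"grip":255},
  {"tx":0,"ty":0,"tz":0.4,"rx":0,"ry":0,"rz":0,"grip":255},
  {"tx":0,"ty":0,"tz":0.4,"rx":0,"ry":0,"rz":0,"grip":255},
  {"tx":0,"ty":0,"tz":0.3,"rx":0,"ry":0,"rz":0,"grip":255},
  {"tx":0,"ty":0,"tz":0,"rx":0,"ry":0,"rz":0,"grip":255},
])

```text
time_s: 48.5
eef_pos: [0.5806, 0.025, 0.1552]
orientation: [-3.141, 0.015, 0.001]
ft_force: [0.4, 0.2, -2.9]
opening: 0.205
```

Plate bottom ≈ 0.124, no contact. Check the fit picture.

```bash
python3 - <<'E'
from h import *
s=snap('scene','s');t=snap('top','t')
a=cv2.resize(s['img'][135:160,275:300,::-1],None,fx=12,fy=12,interpolation=3);b=cv2.resize(s['img'][160:185,355:380,::-1],None,fx=12,fy=12,interpolation=3)
cv2.imwrite('pics/g5.png',np.hstack([a,b]))
E
```

```text
(no output)
```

View pics/g5.png

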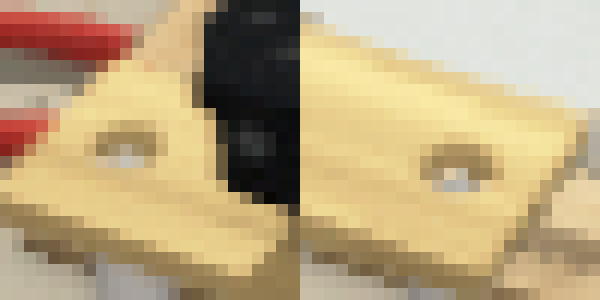

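Emit:
drive_tool([
  {"tx":0,"ty":0,"tz":0.3,"rx":0,"ry":0,"rz":0,"grip":255},
  {"tx":0,"ty":0,"tz":0.3,"rx":0,"ry":0,"rz":0,"grip":255},
  {"tx":0,"ty":0,"tz":0,"rx":0,"ry":0,"rz":0,"grip":255},
])

```text
time_s: 48.98
eef_pos: [0.5806, 0.0251, 0.1492]
orientation: [-3.141, 0.015, 0.001]
ft_force: [0.2, -1.0, -2.2]
opening: 0.206
```

Emit:
drive_tool([
  {"tx":0,"ty":0,"tz":0.3,"rx":0,"ry":0,"rz":0,"grip":255},
  {"tx":0,"ty":0,"tz":0.3,"rx":0,"ry":0,"rz":0,"grip":255},
  {"tx":0,"ty":0,"tz":0,"rx":0,"ry":0,"rz":0,"grip":255},
])

```text
time_s: 49.35
eef_pos: [0.5806, 0.025, 0.1432]
orientation: [-3.141, 0.015, 0.001]
ft_force: [-0.4, 0.4, -2.0]
opening: 0.203
```

Plate bottom ≈ 0.113; pins are through without contact. Last 5 mm.

Emit:
drive_tool([
  {"tx":0,"ty":0,"tz":0.3,"rx":0,"ry":0,"rz":0,"grip":255},
  {"tx":0,"ty":0,"tz":0.15,"rx":0,"ry":0,"rz":0,"grip":255},
  {"tx":0,"ty":0,"tz":0.1,"rx":0,"ry":0,"rz":0,"grip":255},
  {"tx":0,"ty":0,"tz":0,"rx":0,"ry":0,"rz":0,"grip":255},
])

```text
time_s: 49.85
eef_pos: [0.5809, 0.025, 0.1381]
orientation: [-3.141, 0.015, 0.0]
ft_force: [-0.5, -0.1, -1.8]
opening: 0.2
```

Emit:
drive_tool([
  {"tx":0,"ty":0,"tz":0.1,"rx":0,"ry":0,"rz":0,"grip":255},
  {"tx":0,"ty":0,"tz":0,"rx":0,"ry":0,"rz":0,"grip":255},
])

```text
time_s: 50.1
eef_pos: [0.581, 0.025, 0.138]
orientation: [-3.14, 0.016, -0.0]
ft_force: [-3.8, 0.4, 7.6]
opening: 0.208
```

```bash
python3 - <<'E'
from h import *
plan([])
s=snap('scene','s')
save(s,'h1.png',(270,110,390,210),6)
plate(s,.116)
E
```

```text
at [0.581 0.025 0.138] yaw -0.01 t 50.1 F [-3.8  0.4  7.6] open 0.208
plane [ 0.0018 -0.0005  0.1152] 1061 rect ((0.5803303718566895, 0.021205946803092957), (0.06057159975171089, 0.2732807397842407), 0.17835566401481628)
```

View pics/h1.png

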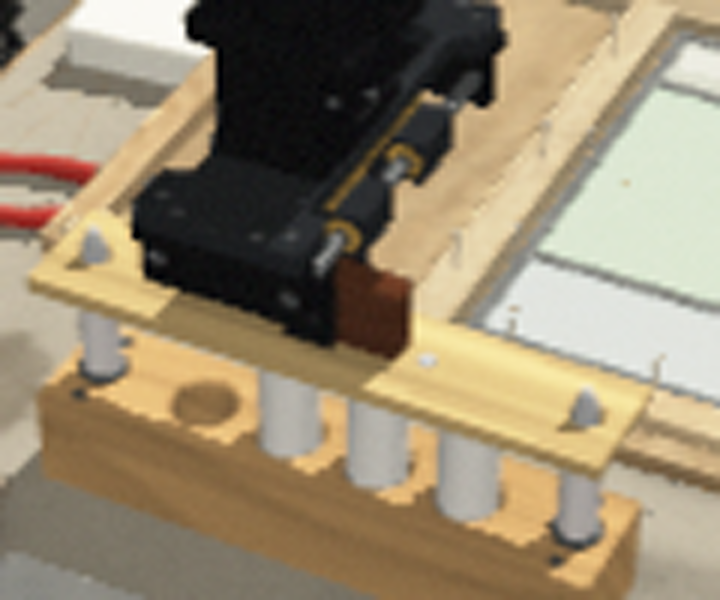

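Seated; contact force shows. Release and retreat straight up.

Emit:
drive_tool([
  {"tx":0,"ty":0,"tz":-0.05,"rx":0,"ry":0,"rz":0,"grip":120},
  {"tx":0,"ty":0,"tz":0,"rx":0,"ry":0,"rz":0,"grip":60},
  {"tx":0,"ty":0,"tz":0,"rx":0,"ry":0,"rz":0,"grip":60},
  {"tx":0,"ty":0,"tz":0,"rx":0,"ry":0,"rz":0,"grip":60},
  {"tx":0,"ty":0,"tz":0,"rx":0,"ry":0,"rz":0,"grip":60},
  {"tx":0,"ty":0,"tz":0,"rx":0,"ry":0,"rz":0,"grip":60},
  {"tx":0,"ty":0,"tz":-1,"rx":0,"ry":0,"rz":0,"grip":60},
  {"tx":0,"ty":0,"tz":-3,"rx":0,"ry":0,"rz":0,"grip":60},
])

```text
time_s: 51.15
eef_pos: [0.58, 0.0249, 0.1774]
orientation: [-3.141, 0.015, 0.004]
ft_force: [-0.8, 0.3, 0.7]
opening: 0.762
```

Emit:
drive_tool([
  {"tx":0,"ty":0,"tz":-4,"rx":0,"ry":0,"rz":0,"grip":60},
  {"tx":0,"ty":0,"tz":-4,"rx":0,"ry":0,"rz":0,"grip":60},
  {"tx":0,"ty":-4,"tz":-2,"rx":0,"ry":0,"rz":0,"grip":60},
  {"tx":0,"ty":-5,"tz":0,"rx":0,"ry":0,"rz":0,"grip":60},
  {"tx":0,"ty":-5,"tz":0,"rx":0,"ry":0,"rz":0,"grip":60},
  {"tx":0,"ty":-5,"tz":0,"rx":0,"ry":0,"rz":0,"grip":60},
  {"tx":0,"ty":0,"tz":0,"rx":0,"ry":0,"rz":0,"grip":60},
])

```text
time_s: 52.02
eef_pos: [0.5816, 0.2204, 0.2776]
orientation: [-3.14, 0.004, 0.002]
ft_force: [-0.4, -0.8, -0.3]
opening: 0.763
```

```bash
python3 - <<'E'
from h import *
plan([])
s=snap('scene','s');t=snap('top','t')
save(s,'i1.png',(190,100,500,320),2.5)
save(s,'i2.png',(270,110,390,210),6)
plate(s,.116,.004);plate(t,.116,.004)
P=cloud(s).reshape(-1,3)
for x,y in((.5814,.0432),(.5808,-.0008),(.5803,-.0448)): print(fit_axis(P,x,y,.052,.09,.02,[x,y,0,0],.006)[:3])
E
```

```text
at [0.5816 0.2204 0.2776] yaw -0.003 t 52.02 F [-0.4 -0.8 -0.3] open 0.763
plane [ 0.0008 -0.0002  0.1153] 1227 rect ((0.5811170339584351, 0.020842663943767548), (0.2730342745780945, 0.0611410066485405), 89.52295684814453)
plane [-0.002  -0.0004  0.116 ] 1965 rect ((0.5820176005363464, 0.023008257150650024), (0.2699417769908905, 0.057212334126234055), 89.1766128540039)
(array([ 0.58217912,  0.04320238, -0.00338174, -0.00620954]), np.float64(0.0010152735718349584), 114)
(array([ 0.58004039, -0.00163113,  0.02242439,  0.00731825]), np.float64(0.0009535930287321321), 106)
(array([ 0.58233435, -0.04244253, -0.01302165, -0.04263379]), np.float64(0.0008991198671577001), 117)
```

View pics/i1.png

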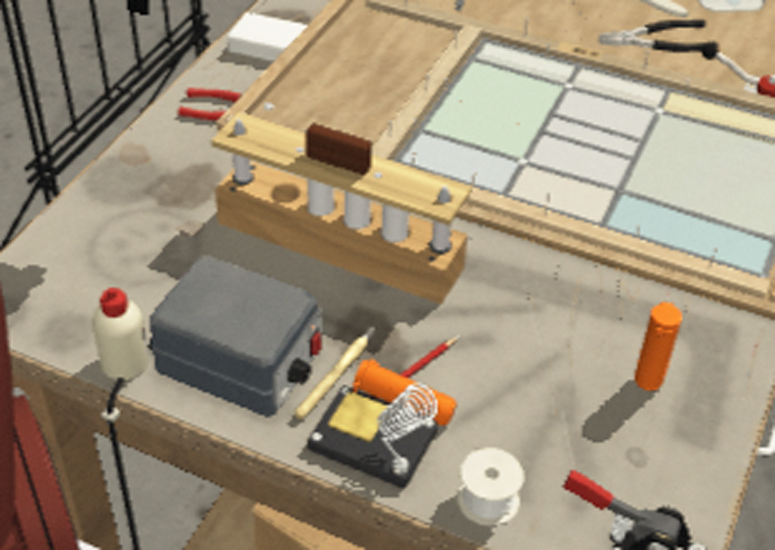

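View pics/i2.png

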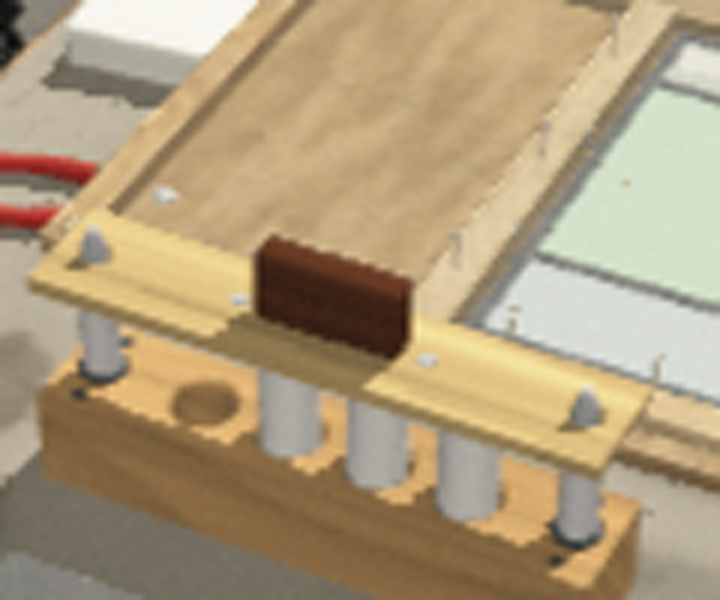

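```bash
python3 - <<'E'
from h import *
print(r.sign_off())
E
```

```text
the job is handed in; nothing more can be done
None
```

The main job is done and handed in at about 52 s, but I knocked over one of the orange look-alike tubes on the way.

**Tubes:** All three tubes on the bench stand upright in their own rack pockets. Their caps were pressed down with 6–15 N and look shut in the pictures taken before the plate went on. A height check on two of the caps came out flat at about 102 mm, as expected. On the tube nearest the empty pocket that check failed because the gripper was in view, so that cap is confirmed by the picture only.

**Keeper plate:** The plate was knocked about 27 mm aside partway through, so I measured it again before picking it up. It is now on both pins, with its top at about 115–116 mm (116 expected) and level within 0.003 rad. It is centred within about 2 mm, and the gripper is well clear.

**What went wrong:**
- **Orange look-alike:** While I carried the second tube, its foot most likely clipped the standing orange tube. That tube now lies on its side beside the soldering-iron stand. It stayed on the bench, and I left it there rather than risk disturbing more.
- **First tube:** It swung about 40° in the grip during transport. I tilted the gripper to bring it upright before putting it in its pocket.

**Other objects:** The flux bottle, spool, cutter and the other orange tube look unmoved in the last picture. I compared them by eye and did not measure them.

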